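# Rack the hand stamps under the retaining bar

### The job

Put the illustrator's hand stamps away: swing the rack's retaining bar right over until it is fully open, stand every stamp on the desk in the rack, one to a pocket, with the printing face flat down and the toe pointing to the bar's side (the front), and once all are in, swing the bar fully shut over the toes. Leave the ink jar and the pencil pot where they are.

Things in the scene. Friction and masses are not known exactly. Their poses are not given: they have to be found in the camera images.
- stamp1: Hand stamp, L-shaped: dark foot 46 (x) x 32 (y) x 16 mm, black printing face under it; pale handle 22 (x) x 18 (y) mm up to z = 70 mm, flush with the foot's back: x = 1 to 23, y = -9 to 9 mm. Origin: centre of printing face; z up the handle; toe (24 mm beyond the handle) to -x. May be absent (None). At first it lies on its back, toe up, handle top pointing roughly away from the robot.
- stamp2: Hand stamp, L-shaped: dark foot 46 (x) x 32 (y) x 16 mm, black printing face under it; pale handle 22 (x) x 18 (y) mm up to z = 70 mm, flush with the foot's back: x = 1 to 23, y = -9 to 9 mm. Origin: centre of printing face; z up the handle; toe (24 mm beyond the handle) to -x. May be absent (None). At first it lies on its back, toe up, handle top pointing roughly away from the robot.
- stamp3: Hand stamp, L-shaped: dark foot 46 (x) x 32 (y) x 16 mm, black printing face under it; pale handle 22 (x) x 18 (y) mm up to z = 70 mm, flush with the foot's back: x = 1 to 23, y = -9 to 9 mm. Origin: centre of printing face; z up the handle; toe (24 mm beyond the handle) to -x. May be absent (None). At first it lies on its back, toe up, handle top pointing roughly away from the robot.
- stamp4: Hand stamp, L-shaped: dark foot 46 (x) x 32 (y) x 16 mm, black printing face under it; pale handle 22 (x) x 18 (y) mm up to z = 70 mm, flush with the foot's back: x = 1 to 23, y = -9 to 9 mm. Origin: centre of printing face; z up the handle; toe (24 mm beyond the handle) to -x. May be absent (None). At first it lies on its back, toe up, handle top pointing roughly away from the robot.
- stamp5: Hand stamp, L-shaped: dark foot 46 (x) x 32 (y) x 16 mm, black printing face under it; pale handle 22 (x) x 18 (y) mm up to z = 70 mm, flush with the foot's back: x = 1 to 23, y = -9 to 9 mm. Origin: centre of printing face; z up the handle; toe (24 mm beyond the handle) to -x. May be absent (None). At first it stands on its printing face, turned any way.
- stamp6: Hand stamp, L-shaped: dark foot 46 (x) x 32 (y) x 16 mm, black printing face under it; pale handle 22 (x) x 18 (y) mm up to z = 70 mm, flush with the foot's back: x = 1 to 23, y = -9 to 9 mm. Origin: centre of printing face; z up the handle; toe (24 mm beyond the handle) to -x. May be absent (None). At first it stands on its printing face, turned any way.
- stamp1_toe (a point): middle of the tip of stamp1's toe: 23 mm to -x of its origin, 8 mm above the printing face. The stamp weighs 50 to 100 g, mostly in the foot: set down leaning back (handle towards its +x side) by up to 30 deg, it rights itself
- stamp2_toe (a point): middle of the tip of stamp2's toe: 23 mm to -x of its origin, 8 mm above the printing face. The stamp weighs 50 to 100 g, mostly in the foot: set down leaning back (handle towards its +x side) by up to 30 deg, it rights itself
- stamp3_toe (a point): middle of the tip of stamp3's toe: 23 mm to -x of its origin, 8 mm above the printing face. The stamp weighs 50 to 100 g, mostly in the foot: set down leaning back (handle towards its +x side) by up to 30 deg, it rights itself
- stamp4_toe (a point): middle of the tip of stamp4's toe: 23 mm to -x of its origin, 8 mm above the printing face. The stamp weighs 50 to 100 g, mostly in the foot: set down leaning back (handle towards its +x side) by up to 30 deg, it rights itself
- stamp5_toe (a point): middle of the tip of stamp5's toe: 23 mm to -x of its origin, 8 mm above the printing face. The stamp weighs 50 to 100 g, mostly in the foot: set down leaning back (handle towards its +x side) by up to 30 deg, it rights itself
- stamp6_toe (a point): middle of the tip of stamp6's toe: 23 mm to -x of its origin, 8 mm above the printing face. The stamp weighs 50 to 100 g, mostly in the foot: set down leaning back (handle towards its +x side) by up to 30 deg, it rights itself
- rack: Fixed low wooden rack. Origin: on the desk under its middle. Five pockets in a row at x = 0, y = -108, -54, 0, 54, 108 mm, each 58 (x) x 50 (y) mm inside, floor 4 mm above the desk; partitions and back wall to 12 mm, front wall to 10 mm. Front is -x, away from the robot: a steel bar is hinged along it between two dark cheeks 34 mm tall (x = -57 to -31, y = +-143 mm)
- bar (a joint): Angle of the retaining bar, rad: 0 shut, level over the fronts of the pockets; grows as it swings up and over to the front; 2.8 fully open. Stiff hinge (0.06 N m), stays where left. Bar: 8 mm rod along rack y, 33 mm from the hinge line; shut, it is at rack x = -11 mm, underside 23 mm above the desk: 3 mm over toes that point to the front, but it strikes a handle there
- bar_hinge (a point): middle of the bar's hinge line, which runs along the rack's y axis: at rack x = -44 mm, 27 mm above the desk
- bar_grip (a point): middle of the bar's finger grip: black rubber sleeve 12 mm thick, 38 mm long around the bar beyond the rack's -y end (rack y = -177 mm), free on all sides; at angle q it lies 33 cos q mm to the back (rack +x) of the hinge line and 33 sin q mm above it
- ink_jar: bystander: glass ink jar, 52 mm wide, 60 mm tall; origin under its centre
- pencil_pot: bystander: white pot of pencils, 76 mm wide, 85 mm tall, pencils to 160 mm; origin under its centre
Not all that is in view belongs to the job. What is shaped like the stamp5 but red is not meant.

How it is judged (in metres and radians):
On the way, in this order (a step that is already met when the one before it is completed fails the run):
1. the bar is swung right over, open (past 2.0 rad) (value of joint bar above 2 rad), for 0.2 s.
2. every stamp stands in a pocket, toe to the front, with the bar still open (angle between each of stamp1, stamp2, stamp3, stamp4, stamp5, stamp6's own z axis and vertical below 0.12 rad and z of stamp1 in the frame of rack between 0 and 0.008 m and x of stamp1 in the frame of rack between -0.012 and 0.012 m and y of stamp1 in the frame of rack between -0.137 and 0.137 m and x of each of stamp1_toe, stamp2_toe, stamp3_toe, stamp4_toe, stamp5_toe, stamp6_toe in the frame of rack below -0.012 m and linear speed of each of stamp1, stamp2, stamp3, stamp4, stamp5, stamp6 below 0.03 m/s and z of stamp2 in the frame of rack between 0 and 0.008 m and x of stamp2 in the frame of rack between -0.012 and 0.012 m and y of stamp2 in the frame of rack between -0.137 and 0.137 m and z of stamp3 in the frame of rack between 0 and 0.008 m and x of stamp3 in the frame of rack between -0.012 and 0.012 m and y of stamp3 in the frame of rack between -0.137 and 0.137 m and z of stamp4 in the frame of rack between 0 and 0.008 m and x of stamp4 in the frame of rack between -0.012 and 0.012 m and y of stamp4 in the frame of rack between -0.137 and 0.137 m and z of stamp5 in the frame of rack between 0 and 0.008 m and x of stamp5 in the frame of rack between -0.012 and 0.012 m and y of stamp5 in the frame of rack between -0.137 and 0.137 m and z of stamp6 in the frame of rack between 0 and 0.008 m and x of stamp6 in the frame of rack between -0.012 and 0.012 m and y of stamp6 in the frame of rack between -0.137 and 0.137 m and value of joint bar above 1.2 rad), for 0.2 s.
At the end, for the whole second after the job is handed in: Every stamp present stands at rest on the floor of a rack pocket (underside less than 4 mm off the pocket floor, tilt under 0.12 rad, no more than 12 mm off the pocket row's middle line) with its toe tip at least 12 mm in front of that line, and the bar is shut to under 0.12 rad (angle between each of stamp1, stamp2, stamp3, stamp4, stamp5, stamp6's own z axis and vertical below 0.12 rad and z of stamp1 in the frame of rack between 0 and 0.008 m and x of stamp1 in the frame of rack between -0.012 and 0.012 m and y of stamp1 in the frame of rack between -0.137 and 0.137 m and x of each of stamp1_toe, stamp2_toe, stamp3_toe, stamp4_toe, stamp5_toe, stamp6_toe in the frame of rack below -0.012 m and linear speed of each of stamp1, stamp2, stamp3, stamp4, stamp5, stamp6 below 0.03 m/s and z of stamp2 in the frame of rack between 0 and 0.008 m and x of stamp2 in the frame of rack between -0.012 and 0.012 m and y of stamp2 in the frame of rack between -0.137 and 0.137 m and z of stamp3 in the frame of rack between 0 and 0.008 m and x of stamp3 in the frame of rack between -0.012 and 0.012 m and y of stamp3 in the frame of rack between -0.137 and 0.137 m and z of stamp4 in the frame of rack between 0 and 0.008 m and x of stamp4 in the frame of rack between -0.012 and 0.012 m and y of stamp4 in the frame of rack between -0.137 and 0.137 m and z of stamp5 in the frame of rack between 0 and 0.008 m and x of stamp5 in the frame of rack between -0.012 and 0.012 m and y of stamp5 in the frame of rack between -0.137 and 0.137 m and z of stamp6 in the frame of rack between 0 and 0.008 m and x of stamp6 in the frame of rack between -0.012 and 0.012 m and y of stamp6 in the frame of rack between -0.137 and 0.137 m and value of joint bar below 0.12 rad and velocity of joint bar below 0.1 rad/s); the robot touches nothing.
It fails at once if the ink jar is pushed more than 25 mm (distance of ink_jar from where it was at the start of the episode above 0.025 m).
It fails at once if the pencil pot is pushed more than 25 mm (distance of pencil_pot from where it was at the start of the episode above 0.025 m).
Of stamp1, stamp2, stamp3, stamp4, stamp5, stamp6 only 4 to 5 are there at a start; the rules pass over those that are not, and their reading is None.
At some moment in a run one of stamp1, stamp2, stamp3, stamp4 may be knocked a few centimetres aside while the robot is not near it.
It also fails if it takes over 208 s, if anything falls off the work surface, if the arm or the gripper's body presses on something with over 40 N, if the wrist force passes 120 N, or if a joint passes its speed limit or range.

### The arm

A 7-joint arm with a two-finger parallel gripper is mounted at the origin on the work surface. World frame = base frame: x ahead of the robot, y to its left, z up, the work surface at z = 0. Lengths are in mm, angles in rad, forces in N, time in s.
With the tool pointing down it reaches from about 375 to 925 mm from the base axis. Payload 3.1 kg.
Tool frame: the origin (TCP) lies between the finger pads; the fingertips stand 19 mm ahead of it and the grasp point (between the pads) is the TCP; z points along the fingers, y is the line along which they close (so a half turn about z gives the same grasp; the last joint's range is limited). The gripper opens to 85 mm and grips with 20 to 120 N. Pads are 22 mm wide; open, the fingers measure 114 mm over their backs; the gripper's body (76 mm by 85 mm) begins 54 mm behind the grasp point. The pads swing forward as they close: fully open they stand 13 mm farther back than shut.
Start: joints at [1.12, 0.383, 0.044, 1.598, -0.018, 1.161, -0.05], TCP at [224.611, -609.962, 250.269] pointing down, gripper open.
Joint ranges: [-2.61, 2.61], [-0.41, 2.15], [-1.48, 1.57], [0, 2.5], [-1.57, 4.71], [0.05, 1.97], [-2.85, 2.85]. Speed limits (rad/s): [2.79, 2.79, 3.14, 3.14, 3.14, 3.14, 3.14].

### API

Orientations are given as a unit quaternion [w, x, y, z].
In Python, from workcell import arm gives the robot as it stands.
- The arm moves only by the tool send_rows, never from a script. Its argument "commands" is a list of rows, each an object with "angular": the turn, a rotation vector about the tool's x, y, z in rad, a list of three; "xyz": the shift along the tool's x, y, z in mm, a list of three; "hand": the finger opening in mm, from 0 to 85.4. A call has exactly 5 rows; each row is the pose to reach, as a shift and turn from the pose commanded when the call began, along the tool's axes at that moment; what a row does not reach only later rows make up. A row lasts 1/12 s, in which the tool goes at most 41.7 mm and 7.16 degrees, less where a joint would pass 70% of its speed; a pose out of reach is approached as far as the arm can. A call with a gripper value outside its range is refused whole. The fingers move at their own pace and stop on an object; "newtons" is the grip in N (left out, the last holds). Time passes only in rows, so rows that repeat a pose let the fingers close, or fill a call up. It gives the time, the measured TCP pose, the force, the opening and the grip force at its end, in the units of the state.
- arm.get_state(): the state, without advancing time (a new reading comes with each control period).
- arm.read_camera(name): name is "scene" or "side" or "wrist"; returns a dict with "img" (400x640x3 uint8, red, green, blue), "range_z" (400x640 float32, mm along the optical axis (not along the pixel's ray), 0 where there is no reading), "fovy" (degrees; the focal length in pixels is half the picture's height over the tangent of half this angle, whatever the lens; pixels are square), "cx", "cy" (the principal point, pixels), "extrinsics" (4x4, takes a point from camera to world coordinates). Camera axes: x right, y down, z forward; pixel columns grow to the right and rows downward; lengths in mm; the calibration is good to about 2 mm. A picture is of the moment at which its call begins.
- arm.finish_job(): hands the job in; it is judged then, once.
The state is a dict: "time_s": time; "qpos": joint angles; "qd": joint speeds; "joint_torque": joint torques, N m; "eef_pos": TCP position; "ee_rot": TCP orientation; "force": force on the tool from outside, world axes, zero at the start; "moment": the same for the moment, N m; "gripper_width": opening from 0.0 (shut) to 1.0 (fully open); "gripper_force": force on a finger pad.
Only numpy, scipy, OpenCV 4.12 (cv2) and the standard library are available. Lean on these libraries where they do the work, as an engineer would, in place of code of your own. Each camera call takes 0.05 s, during which the arm holds its last target. There are 200 camera calls.

## Working session

There is one attempt and no reset: what is moved stays moved. The work goes in short steps, Python scripts to look and compute and a tool call to move; the robot and the scene stay as the last step left them, time stands still between calls to the robot, and variables do not carry over. Pictures are saved under pics/ and viewed, at most 14 in all, crops included, and the job is handed in when it is done.

Besides the shell and the picture viewer there is one more tool, called after "Request:" by a JSON object that holds its "api" and its "payload". send_rows: Moves the arm, as the interface text tells. Its arguments: {"type":"object","properties":{"commands":{"type":"array","items":{"type":"object","properties":{"angular":{"type":"array","items":{"type":"number"}},"xyz":{"type":"array","items":{"type":"number"}},"hand":{"type":"number"}}}},"newtons":{"type":"number"}},"required":["commands"]}

```bash
ls; mkdir -p pics; cat > h.py <<'E'
import numpy as np, cv2
from workcell import arm
from scipy.spatial.transform import Rotation as R
def cam(n):
    c=arm.read_camera(n); c['f']=200/np.tan(np.radians(c['fovy'])/2); return c
def save(c,p): cv2.imwrite(p,c['img'][:,:,::-1])
def cloud(c):
    v,u=np.mgrid[:400,:640]; z=c['range_z'].astype(float)
    P=np.stack([(u-c['cx'])/c['f']*z,(v-c['cy'])/c['f']*z,z],-1)
    E=np.array(c['extrinsics']); W=P@E[:3,:3].T+E[:3,3]; W[z<=0]=np.nan
    return W
def st():
    s=arm.get_state(); q=s['ee_rot']; return s,np.array(s['eef_pos']),R.from_quat([q[1],q[2],q[3],q[0]])
E
python3 - <<'E'
from h import *
s,p,r=st(); print(s); print(r.as_matrix().round(3))
for n in ['scene','side','wrist']:
    c=cam(n); save(c,f'pics/{n}0.png'); print(n,c['fovy'],c['cx'],c['cy'],np.array(c['extrinsics']).round(3).tolist(), (c['range_z']>0).mean())
a=np.vstack([cv2.imread(f'pics/{n}0.png') for n in ['scene','side']]); cv2.imwrite('pics/a.png',cv2.resize(a,(480,600)))
E
```

```text
pics
{'time_s': 0.0, 'qpos': array([ 1.12017216,  0.38387924,  0.04381335,  1.59959951, -0.01789866,
        1.16119756, -0.04988651]), 'qd': array([-0.00069425,  0.00035554, -0.00077485, -0.00114835, -0.00013988,
       -0.00103222,  0.00065151]), 'joint_torque': array([ 3.40490915e-04, -4.33463717e+01,  1.02457579e+00, -2.49515337e+01,
        1.05019633e-02,  1.12886223e-02, -1.29438109e-05]), 'eef_pos': array([ 224.30129751, -609.10637631,  248.84636658]), 'ee_rot': array([-1.31077427e-03,  9.84468939e-01,  1.75553688e-01, -3.04828560e-04]), 'force': array([ 0.47934903, -0.61156286,  0.45323709]), 'moment': array([-0.00958719, -0.0218177 , -0.04166851]), 'gripper_force': 0.0, 'gripper_width': 0.9993484321564928}
[[ 0.938  0.346 -0.001]
 [ 0.346 -0.938  0.002]
 [-0.    -0.003 -1.   ]]
scene 54.23311710939895 322.89685143209533 199.3682181206687 [[0.225, 0.633, -0.741, 1115.723], [0.974, -0.139, 0.177, -167.538], [0.009, -0.762, -0.648, 636.281], [0.0, 0.0, 0.0, 1.0]] 0.99607421875
side 56.09876816028147 313.9145128523132 192.4866622880133 [[0.999, -0.019, 0.049, 430.428], [-0.052, -0.513, 0.857, -842.336], [0.009, -0.858, -0.513, 588.426], [0.0, 0.0, 0.0, 1.0]] 0.9958828125
wrist 66.86269655779996 317.797402758591 198.37274351337587 [[0.345, -0.904, -0.254, 288.336], [-0.939, -0.332, -0.091, -586.888], [-0.003, 0.27, -0.963, 372.17], [0.0, 0.0, 0.0, 1.0]] 0.99596875
```

View pics/scene0.png

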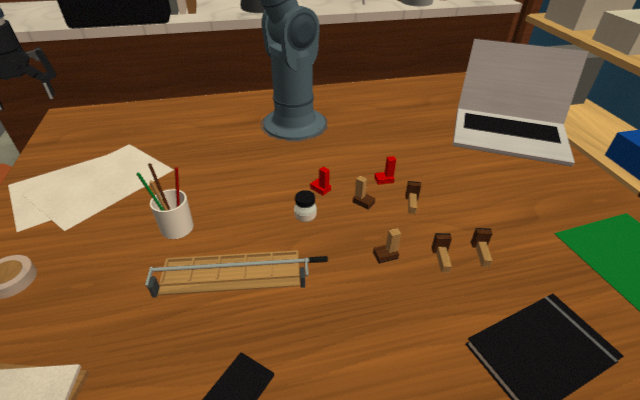

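View pics/side0.png

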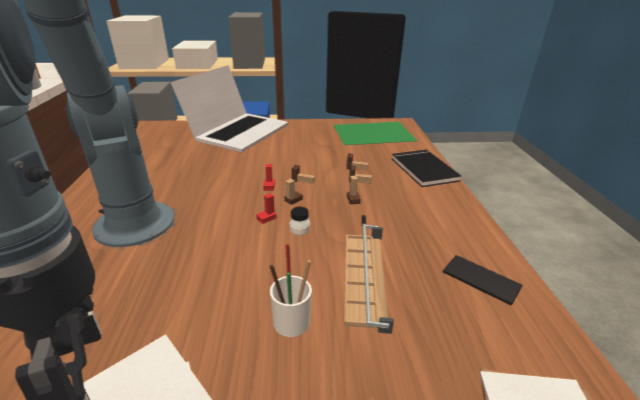

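Candidates in the scene view:
- Lying stamps at (413,195), (442,250) and (483,243).
- Standing stamps at (365,193) and (388,247).
- Red decoys at (321,182) and (386,170), which I exclude.
- The jar at (305,206) and the pot at (172,212) stay put.

Next I'll measure them and check a crop.

```bash
cat >> h.py <<'E'
def blobs(c,zmin=8,box=(300,900,-450,350),amin=40):
    W=cloud(c); m=(W[...,2]>zmin)&(W[...,2]<180)&(W[...,0]>box[0])&(W[...,0]<box[1])&(W[...,1]>box[2])&(W[...,1]<box[3])
    n,l,s,ce=cv2.connectedComponentsWithStats(m.astype(np.uint8))
    return W,[(l==i,s[i],ce[i]) for i in range(1,n) if s[i][4]>=amin]
E
python3 - <<'E'
from h import *
for n in ['scene','side']:
    c=cam(n); W,bs=blobs(c); hsv=cv2.cvtColor(c['img'],cv2.COLOR_RGB2HSV)
    d=W[(abs(W[...,2])<15)&(W[...,0]>300)&(W[...,0]<900)&(abs(W[...,1])<300)]; print(n,'desk z',np.median(d[:,2]))
    for m,s,ce in bs:
        P=W[m]; print(ce.round(),s[4],'min',P.min(0).round(),'max',P.max(0).round(),'med',np.median(P,0).round(),'hsv',np.median(hsv[m],0))
    if n=='scene': cv2.imwrite('pics/crop0.png',cv2.resize(c['img'][150:310,130:520,::-1],None,fx=2,fy=2,interpolation=cv2.INTER_CUBIC))
E
```

```text
scene desk z 1.667759474569607
[387. 171.] 340 min [328. 157.   8.] max [366. 204.  74.] med [355. 184.  27.] hsv [  1. 255. 131.]
[169. 207.] 1899 min [ 380. -387.    8.] max [ 457. -308.  167.] med [ 436. -348.   72.] hsv [ 17.  60. 151.]
[321. 181.] 339 min [323. -18.   8.] max [377.  32.  73.] med [363.   9.  30.] hsv [  1. 255. 153.]
[362. 193.] 391 min [404.  74.   8.] max [450. 126.  74.] med [423.  93.  26.] hsv [ 15. 166.  83.]
[412. 194.] 347 min [419. 193.   8.] max [491. 243.  50.] med [442. 214.  25.] hsv [ 14. 173.  85.]
[304. 205.] 585 min [416. -76.   8.] max [466. -25.  66.] med [454. -53.  48.] hsv [22. 43. 97.]
[388. 246.] 529 min [584.  69.   8.] max [619. 118.  73.] med [607.  96.  25.] hsv [ 15. 167.  85.]
[482. 244.] 532 min [603. 279.   8.] max [679. 323.  49.] med [627. 294.  24.] hsv [ 15. 163.  83.]
[442. 250.] 521 min [600. 189.   8.] max [674. 229.  50.] med [622. 204.  24.] hsv [ 14. 164.  83.]
[229. 268.] 2195 min [ 516. -388.    8.] max [646. -37.  39.] med [ 585. -233.   15.] hsv [ 17. 149. 144.]
[529. 341.] 5754 min [779. 160.   8.] max [900. 350.  2
[... 404 characters left out ...]
156.   8.] max [363. 205.  72.] med [348. 183.  26.] hsv [  1. 183. 145.]
[295. 184.] 455 min [397.  74.   8.] max [487. 240.  73.] med [424. 100.  23.] hsv [ 13. 118. 116.]
[267. 208.] 313 min [323. -20.   8.] max [374.  28.  72.] med [355.   6.  28.] hsv [  1. 182. 136.]
[299. 220.] 482 min [412. -77.   8.] max [464. -29.  63.] med [438. -66.  41.] hsv [ 15.  37. 143.]
[366. 280.] 1500 min [ 518. -388.    8.] max [644. -36.  37.] med [ 580. -259.   15.] hsv [ 15.   90.5 174. ]
[290. 300.] 2325 min [ 381. -388.    8.] max [ 454. -308.  165.] med [ 416. -365.   67.] hsv [ 15.  47. 161.]
[483. 278.] 1454 min [ 759. -326.    8.] max [ 900. -174.   13.] med [ 836. -254.   10.] hsv [10. 27. 58.]
```

View pics/crop0.png

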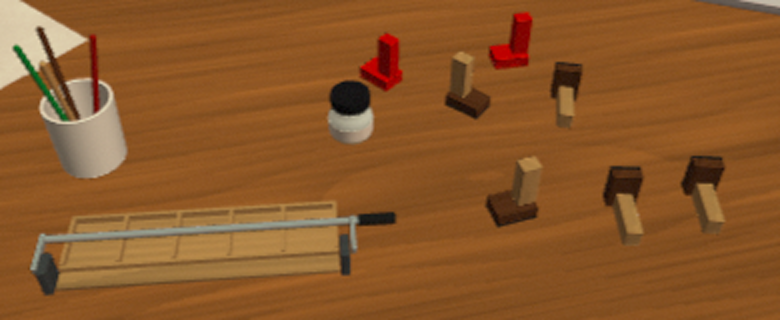

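The crop confirms it. There are five real stamps, all dark-footed with pale handles: two standing and three lying. The two red ones are decoys. The bar grip is the black sleeve at about crop (377,218), on the +y side. Next I'll measure precise poses.

```bash
cat >> h.py <<'E'
def merged():
    out=[]
    for n in ['scene','side']:
        c=cam(n); W=cloud(c); d=W[(abs(W[...,2])<8)&(W[...,0]>350)&(W[...,0]<750)&(abs(W[...,1])<350)]
        W=W.reshape(-1,3)-[0,0,np.median(d[:,2])]; C=cv2.cvtColor(c['img'],cv2.COLOR_RGB2HSV).reshape(-1,3)
        out.append(np.c_[W,C])
    return np.vstack(out)
def rect(P):
    (c,wh,a)=cv2.minAreaRect(P[:,:2].astype(np.float32)); return np.round(c,1),np.round(wh,1),round(a,1)
def box(M,x0,x1,y0,y1,z0,z1): return M[(M[:,0]>x0)&(M[:,0]<x1)&(M[:,1]>y0)&(M[:,1]<y1)&(M[:,2]>z0)&(M[:,2]<z1)]
E
python3 - <<'E'
from h import *
M=merged(); np.save('M.npy',M)
for nm,b in dict(A=(395,455,60,135),B=(575,625,60,125)).items():
    P=box(M,*b,4,80); t=P[P[:,2]>62]; f=P[P[:,2]<20]; h=P[P[:,2]>30]
    print(nm,'top',rect(t),t[:,:2].mean(0).round(1),'foot',rect(f),'handle',rect(h),'foot mean',f[:,:2].mean(0).round(1),h[:,:2].mean(0).round(1),P[:,2].max())
for nm,b in dict(L1=(410,500,180,250),L2=(590,685,180,240),L3=(590,690,270,330)).items():
    P=box(M,*b,4,60); f=P[P[:,2]>28]; h=P[(P[:,2]<28)&(P[:,5]>110)]; t=P[P[:,2]>42]
    print(nm,'footupper',rect(f),'handle',rect(h),'topOfToe',rect(t),t[:,:2].mean(0).round(1),P[:,2].max())
P=box(M,500,660,-400,-20,5,45)
for z0,z1 in [(5,15),(25,45),(20,33)]:
    Q=P[(P[:,2]>z0)&(P[:,2]<z1)]; print(z0,len(Q),rect(Q))
bar=P[(P[:,2]>24)&(P[:,2]<33)&(P[:,1]<-70)&(P[:,1]>-345)]
g=P[(P[:,1]>-78)&(P[:,2]>18)]; print('gripzone',g[:,:3].min(0),g[:,:3].max(0),g[:,:3].mean(0))
v=cv2.fitLine(bar[:,:2].astype(np.float32),cv2.DIST_HUBER,0,.01,.01).ravel(); print('bar',v, len(bar))
E
```

```text
A top (array([413.6,  91.5]), array([24.8, 19.1]), 38.2) [415.2  90.6] foot (array([423.2,  98.8]), array([48.7, 34.2]), 42.0) handle (array([413.9,  91.6]), array([25.3, 21.1]), 37.6) foot mean [428.3  96.4] [416.2  89.3] 72.12610998540629
B top (array([599.4, 103.6]), array([19.1, 25.8]), 3.0) [600.3 103.7] foot (array([600.3,  92.9]), array([34.2, 48.1]), 2.7) handle (array([599.4, 103.8]), array([20. , 26.1]), 5.0) foot mean [603.6  87.3] [601.5 102. ] 72.31129352361665
L1 footupper (array([430.7, 223.7]), array([33.6, 19.2]), 69.5) handle (array([454.5, 214.9]), array([28.5, 73.7]), 74.9) topOfToe (array([430.7, 223.7]), array([33.6, 19.2]), 69.5) [430.9 223.6] 47.69781687616694
L2 footupper (array([611.7, 211.1]), array([35.8, 18.5]), 74.6) handle (array([638.2, 208.3]), array([31.9, 70.7]), 81.3) topOfToe (array([611.3, 211.2]), array([35.8, 17.5]), 74.6) [611.7 211.5] 48.32475702051477
L3 footupper (array([615.7, 302.5]), array([37.9, 19.2]), 75.3) handle (array([642., 299.]), array([31.7, 73.3]), 77.7) topOfToe (array([616. , 304.7]), array([32.2, 18.7]), 75.5) [616.3 304.6] 48.16570474925743
5 2918 (array([ 579. , -231.4]), array([296. ,  93.6]), 82.1)
25 1671 (array([ 602.9, -212.6]), array([350.9,  52. ]), 82.3)
20 1159 (array([ 603.1, -212.7]), array([350.8,  52.6]), 82.3)
gripzone [595.72666895 -77.83501171  25.88564203] [612.22405542 -35.67616223  37.32538999] [605.17687454 -56.97250737  32.94741999]
bar [ 1.4914386e-01  9.8881549e-01  5.8477655e+02 -2.0909665e+02] 739
```

```bash
cat >> h.py <<'E'
D=np.pi/180
RK=np.array([570.,-229.,0]); RX=np.array([-np.cos(8.2*D),np.sin(8.2*D),0]); RY=np.array([-np.sin(8.2*D),-np.cos(8.2*D),0])
def rk(x,y,z): return RK+RX*x+RY*y+np.array([0,0,z])
def ori(psi,tilt=0):
    # tool y horizontal at azimuth psi (deg); tilt (deg) turns tool about its own y
    s,c=np.sin(psi*D),np.cos(psi*D)
    return R.from_matrix(np.array([[-s,c,0],[c,s,0],[0,0,-1.]]).T)*R.from_rotvec([0,tilt*D,0])
def plan(wps,step=200,ang=34):
    s,p,r=st()
    for tag,P,Q,hand in wps:
        P=np.array(P,float)
        n=max(1,int(np.ceil(max(np.linalg.norm(P-p)/step,(r.inv()*Q).magnitude()/D/ang))))
        for k in range(n):
            x=r.inv().apply(P-p)/(n-k); a=(r.inv()*Q).as_rotvec()/(n-k)
            x=x.round(0 if np.linalg.norm(x)>60 else 1); a=a.round(3)
            print(tag,f'xyz {x.tolist()} ang {a.tolist()} hand {hand}'.replace('.0,',',').replace('.0]',']'))
            p=p+r.apply(x); r=r*R.from_rotvec(a)
E
python3 - <<'E'
from h import *
g=rk(-11,-177,27); print(g)
plan([('up',[224,-609,290],ori(-69.7),50),('over',g+[0,0,150],ori(-8.2),50)])
E
```

```text
[606.13285981 -55.3785254   27.        ]
up xyz [-0.3, -0.9, -40.1] ang [-0.001, -0, -0.001] hand 50
over xyz [138, -97, 28] ang [0, 0, -0.268] hand 50
over xyz [158, -57, 28] ang [0, 0, -0.269] hand 50
over xyz [168, -13, 28] ang [0, 0, -0.268] hand 50
over xyz [164, 32, 29] ang [0, 0, -0.269] hand 50
```

Request:
{"api": "send_rows", "payload": {"commands": [{"xyz": [0,-1,-40],"angular": [0,0,0],"hand": 50},{"xyz": [0,-1,-40],"angular": [0,0,0],"hand": 50},{"xyz": [0,-1,-40],"angular": [0,0,0],"hand": 50},{"xyz": [0,-1,-40],"angular": [0,0,0],"hand": 50},{"xyz": [0,-1,-40],"angular": [0,0,0],"hand": 50}], "newtons": 25}}

```text
time_s: 0.77
eef_pos: [224.1, -608.6, 289.5]
ee_rot: [-0.001, 0.984, 0.176, -0.0]
force: [-0.5, 0.4, -0.6]
gripper_width: 0.584
gripper_force: 0.0
```

Request:
{"api": "send_rows", "payload": {"commands": [{"xyz": [28,-19,6],"angular": [0,0,-0.054],"hand": 50},{"xyz": [55,-39,11],"angular": [0,0,-0.107],"hand": 50},{"xyz": [83,-58,17],"angular": [0,0,-0.161],"hand": 50},{"xyz": [110,-78,22],"angular": [0,0,-0.214],"hand": 50},{"xyz": [138,-97,28],"angular": [0,0,-0.268],"hand": 50}]}}

```text
time_s: 1.18
eef_pos: [320.4, -468.4, 261.0]
ee_rot: [-0.001, 0.952, 0.307, -0.0]
force: [0.7, -0.2, -0.7]
gripper_width: 0.585
gripper_force: 0.0
```

Request:
{"api": "send_rows", "payload": {"commands": [{"xyz": [158,-57,28],"angular": [0,0,-0.269],"hand": 50},{"xyz": [158,-57,28],"angular": [0,0,-0.269],"hand": 50},{"xyz": [158,-57,28],"angular": [0,0,-0.269],"hand": 50},{"xyz": [158,-57,28],"angular": [0,0,-0.269],"hand": 50},{"xyz": [158,-57,28],"angular": [0,0,-0.269],"hand": 50}]}}

```text
time_s: 1.6
eef_pos: [420.4, -321.6, 232.1]
ee_rot: [-0.003, 0.9, 0.437, 0.002]
force: [0.9, 1.0, 0.1]
gripper_width: 0.592
gripper_force: 0.0
```

Request:
{"api": "send_rows", "payload": {"commands": [{"xyz": [168,-13,28],"angular": [0,0,-0.268],"hand": 50},{"xyz": [168,-13,28],"angular": [0,0,-0.268],"hand": 50},{"xyz": [168,-13,28],"angular": [0,0,-0.268],"hand": 50},{"xyz": [168,-13,28],"angular": [0,0,-0.268],"hand": 50},{"xyz": [168,-13,28],"angular": [0,0,-0.268],"hand": 50}]}}

```text
time_s: 2.02
eef_pos: [514.8, -182.8, 204.7]
ee_rot: [-0.003, 0.833, 0.553, 0.002]
force: [0.4, 1.4, 0.1]
gripper_width: 0.585
gripper_force: 0.0
```

Request:
{"api": "send_rows", "payload": {"commands": [{"xyz": [164,32,29],"angular": [0,0,-0.269],"hand": 50},{"xyz": [164,32,29],"angular": [0,0,-0.269],"hand": 50},{"xyz": [164,32,29],"angular": [0,0,-0.269],"hand": 50},{"xyz": [164,32,29],"angular": [0,0,-0.269],"hand": 50},{"xyz": [164,32,29],"angular": [0,0,-0.269],"hand": 50}]}}

```text
time_s: 2.43
eef_pos: [608.6, -44.7, 175.6]
ee_rot: [-0.003, 0.752, 0.659, 0.003]
force: [0.1, 2.0, 0.2]
gripper_width: 0.584
gripper_force: 0.0
```

```bash
python3 - <<'E'
from h import *
c=cam('wrist'); save(c,'pics/w1.png'); W=cloud(c); hsv=cv2.cvtColor(c['img'],cv2.COLOR_RGB2HSV)
d=W[(abs(W[...,2])<8)]; print('desk',np.median(d[:,2]))
Q=W.reshape(-1,3); Q=Q[np.isfinite(Q[:,0])]
P=box(Q,560,660,-80,-20,15,60); print(len(P),P.min(0),P.max(0),P.mean(0), rect(P)) if len(P) else 0
P=box(Q,500,680,-400,-20,24,45); print(len(P),rect(P),P.min(0),P.max(0))
s,p,r=st(); print(p,s['qpos'].round(2)); plan([('down',rk(-11,-177,27),ori(-8.2),50)])
E
```

```text
desk -0.3533659511097653
642 [596.14129552 -79.99092147  23.98259417] [621.06908397 -35.81551087  36.83570516] [604.85080014 -58.09622319  33.01562226] (array([605.5, -59. ]), array([23.4, 46.8]), 10.0)
2057 (array([ 615.9, -122.1]), array([168.3,  51.3]), 82.9) [ 580.31312239 -203.29291772   24.00403717] [645.10997085 -35.81551087  36.83570516]
[607.37804663 -48.07185688 175.72653024] [ 0.38  0.42 -0.45  1.75  0.2   1.02 -0.28]
down xyz [-8, 0, 149] ang [-0.002, -0.005, 0.01] hand 50
```

View pics/w1.png

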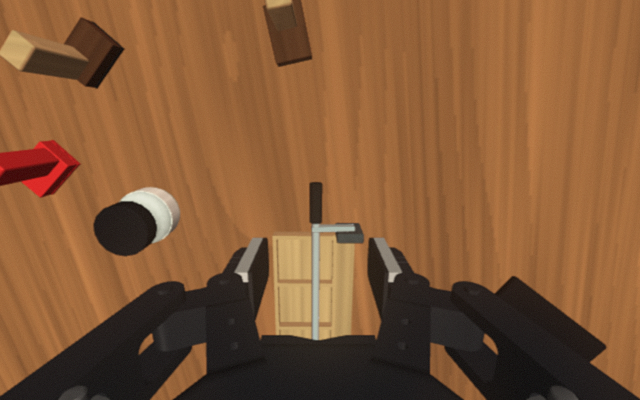

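The wrist view shows the black grip at (316,203), the bar running straight down the image and the rack at (300,290). The grip lies between the open fingers. Now I'll go down and close on it.

Request:
{"api": "send_rows", "payload": {"commands": [{"xyz": [-8,0,35],"angular": [0,0,0.01],"hand": 50},{"xyz": [-8,0,70],"angular": [0,0,0.01],"hand": 50},{"xyz": [-8,0,105],"angular": [0,0,0.01],"hand": 50},{"xyz": [-8,0,135],"angular": [0,0,0.01],"hand": 50},{"xyz": [-8,0,149],"angular": [0,0,0.01],"hand": 50}]}}

```text
time_s: 2.9
eef_pos: [601.8, -64.9, 24.1]
ee_rot: [-0.002, 0.76, 0.65, -0.002]
force: [-1.0, 0.1, 0.4]
gripper_width: 0.584
gripper_force: 0.4
```

Request:
{"api": "send_rows", "payload": {"commands": [{"xyz": [0,0,0],"angular": [0,0,0],"hand": 8},{"xyz": [0,0,0],"angular": [0,0,0],"hand": 8},{"xyz": [0,0,0],"angular": [0,0,0],"hand": 8},{"xyz": [0,0,0],"angular": [0,0,0],"hand": 8},{"xyz": [0,0,0],"angular": [0,0,0],"hand": 8}]}}

```text
time_s: 3.32
eef_pos: [603.8, -64.6, 29.3]
ee_rot: [-0.0, 0.759, 0.651, -0.002]
force: [-5.4, 0.0, 2.8]
gripper_width: 0.131
gripper_force: 24.6
```

Request:
{"api": "send_rows", "payload": {"commands": [{"xyz": [0,0,0],"angular": [0,0,0],"hand": 8},{"xyz": [0,0,0],"angular": [0,0,0],"hand": 8},{"xyz": [0,0,0],"angular": [0,0,0],"hand": 8},{"xyz": [0,0,0],"angular": [0,0,0],"hand": 8},{"xyz": [0,0,0],"angular": [0,0,0],"hand": 8}]}}

```text
time_s: 3.73
eef_pos: [603.8, -64.6, 29.3]
ee_rot: [-0.0, 0.759, 0.651, -0.002]
force: [-5.9, -0.1, 3.7]
gripper_width: 0.129
gripper_force: 24.6
```

```bash
python3 - <<'E'
from h import *
s,p,r=st(); print(p,r.as_matrix().round(3)[:,1],s['force'],s['gripper_width']*85.4,s['gripper_force'])
print(rk(-11,-177,27))
x0=r.inv()
for q in np.arange(0.2,2.81,0.2): print(round(q,2), x0.apply(RX*33*(np.cos(q)-1)+[0,0,33*np.sin(q)]).round(1))
E
```

```text
[603.80665762 -64.61972935  29.2824749 ] [ 0.988 -0.154 -0.003] [-5.9034389  -0.13731981  3.66541421] 11.030757306026786 24.640247225761414
[606.13285981 -55.3785254   27.        ]
0.2 [-0.   0.6 -6.6]
0.4 [  0.    2.6 -12.9]
0.6 [  0.    5.7 -18.6]
0.8 [  0.1   9.9 -23.7]
1.0 [  0.1  15.1 -27.8]
1.2 [  0.2  21.  -30.8]
1.4 [  0.2  27.3 -32.6]
1.6 [  0.3  33.9 -33.1]
1.8 [  0.4  40.4 -32.2]
2.0 [  0.5  46.7 -30.1]
2.2 [  0.5  52.3 -26.8]
2.4 [  0.6  57.3 -22.4]
2.6 [  0.6  61.2 -17.2]
2.8 [  0.7  64.1 -11.2]
```

Request:
{"api": "send_rows", "payload": {"commands": [{"xyz": [0,0.6,-6.6],"angular": [0,0,0],"hand": 8},{"xyz": [0,2.6,-12.9],"angular": [0,0,0],"hand": 8},{"xyz": [0,5.7,-18.6],"angular": [0,0,0],"hand": 8},{"xyz": [0,9.9,-23.7],"angular": [0,0,0],"hand": 8},{"xyz": [0,15.1,-27.8],"angular": [0,0,0],"hand": 8}]}}

```text
time_s: 4.15
eef_pos: [612.3, -65.7, 54.7]
ee_rot: [-0.006, 0.759, 0.651, -0.007]
force: [-16.2, 2.0, 4.2]
gripper_width: 0.126
gripper_force: 24.7
```

Request:
{"api": "send_rows", "payload": {"commands": [{"xyz": [0,5.9,-3],"angular": [0,0,0],"hand": 8},{"xyz": [0,12.2,-4.8],"angular": [0,0,0],"hand": 8},{"xyz": [0,18.8,-5.3],"angular": [0,0,0],"hand": 8},{"xyz": [0,25.3,-4.4],"angular": [0,0,0],"hand": 8},{"xyz": [0,31.6,-2.3],"angular": [0,0,0],"hand": 8}]}}

```text
time_s: 4.57
eef_pos: [650.7, -71.0, 61.3]
ee_rot: [-0.0, 0.759, 0.651, -0.001]
force: [-7.7, 0.8, 3.4]
gripper_width: 0.126
gripper_force: 25.5
```

Request:
{"api": "send_rows", "payload": {"commands": [{"xyz": [0,5.6,3.3],"angular": [0,0,0],"hand": 8},{"xyz": [0,10.6,7.7],"angular": [0,0,0],"hand": 8},{"xyz": [0,14.5,12.9],"angular": [0,0,0],"hand": 8},{"xyz": [0,16.7,17.3],"angular": [0,0,0],"hand": 8},{"xyz": [0,16.7,17.3],"angular": [0,0,0],"hand": 8}]}}

```text
time_s: 4.98
eef_pos: [667.3, -73.3, 41.8]
ee_rot: [-0.001, 0.759, 0.651, -0.001]
force: [-4.8, 1.0, -0.2]
gripper_width: 0.122
gripper_force: 25.7
```

Request:
{"api": "send_rows", "payload": {"commands": [{"xyz": [0,0,0],"angular": [0,0,0],"hand": 8},{"xyz": [0,0,0],"angular": [0,0,0],"hand": 8},{"xyz": [0,0,0],"angular": [0,0,0],"hand": 45},{"xyz": [0,0,0],"angular": [0,0,0],"hand": 45},{"xyz": [0,0,0],"angular": [0,0,0],"hand": 45}]}}

```text
time_s: 5.4
eef_pos: [671.0, -73.7, 43.3]
ee_rot: [0.002, 0.76, 0.65, 0.003]
force: [-0.2, -0.1, -1.1]
gripper_width: 0.522
gripper_force: 0.0
```

Request:
{"api": "send_rows", "payload": {"commands": [{"xyz": [0,0,-20],"angular": [0,0,0],"hand": 60},{"xyz": [0,0,-60],"angular": [0,0,0],"hand": 60},{"xyz": [0,0,-100],"angular": [0,0,0],"hand": 60},{"xyz": [0,0,-140],"angular": [0,0,0],"hand": 60},{"xyz": [0,0,-140],"angular": [0,0,0],"hand": 60}]}}

```text
time_s: 5.82
eef_pos: [676.2, -73.5, 193.7]
ee_rot: [0.008, 0.76, 0.65, 0.008]
force: [1.9, 0.2, 2.2]
gripper_width: 0.708
gripper_force: 0.0
```

```bash
python3 - <<'E'
from h import *
a=[599.6,104.3]
plan([('over',a+[125],ori(2.7),60),('down',a+[52],ori(2.7),60)])
E
```

```text
over xyz [82, -52, 33] ang [0.011, 0, -0.101] hand 60
over xyz [87, -44, 34] ang [0.012, 0, -0.101] hand 60
down xyz [-0, 0, 73] ang [-0, 0, 0] hand 60
```

Request:
{"api": "send_rows", "payload": {"commands": [{"xyz": [82,-52,33],"angular": [0.01,0,-0.1],"hand": 60},{"xyz": [82,-52,33],"angular": [0.01,0,-0.1],"hand": 60},{"xyz": [82,-52,33],"angular": [0.01,0,-0.1],"hand": 60},{"xyz": [82,-52,33],"angular": [0.01,0,-0.1],"hand": 60},{"xyz": [82,-52,33],"angular": [0.01,0,-0.1],"hand": 60}]}}

```text
time_s: 6.23
eef_pos: [629.6, 17.8, 148.7]
ee_rot: [-0.003, 0.724, 0.689, -0.002]
force: [0.6, 0.1, 0.2]
gripper_width: 0.701
gripper_force: 0.0
```

Request:
{"api": "send_rows", "payload": {"commands": [{"xyz": [87,-44,34],"angular": [0.01,0,-0.1],"hand": 60},{"xyz": [87,-44,34],"angular": [0.01,0,-0.1],"hand": 60},{"xyz": [87,-44,34],"angular": [0.01,0,-0.1],"hand": 60},{"xyz": [87,-44,34],"angular": [0.01,0,-0.1],"hand": 60},{"xyz": [87,-44,34],"angular": [0.01,0,-0.1],"hand": 60}]}}

```text
time_s: 6.65
eef_pos: [590.7, 104.9, 115.1]
ee_rot: [-0.007, 0.69, 0.724, -0.006]
force: [0.0, -0.7, -0.7]
gripper_width: 0.704
gripper_force: 0.0
```

```bash
python3 - <<'E'
from h import *
M=merged(); P=box(M,570,630,55,130,55,64); print('B top',rect(P) if len(P)>5 else 0)
a=[599.6,104.3]; s,p,r=st(); print(p,s['qpos'].round(2)); plan([('down',a+[52],ori(2.7),60)])
E
```

```text
B top (array([599.5, 104.6]), array([19.6, 21.4]), 5.4)
[592.01290818 101.85400485 115.50123427] [ 0.16  0.5  -0.5   1.79  0.29  0.94 -0.42]
down xyz [2, 9, 63] ang [-0.017, -0, -0.005] hand 60
```

Request:
{"api": "send_rows", "payload": {"commands": [{"xyz": [2,9,0],"angular": [-0.017,0,-0.005],"hand": 60},{"xyz": [2,9,10],"angular": [-0.017,0,-0.005],"hand": 60},{"xyz": [2,9,20],"angular": [-0.017,0,-0.005],"hand": 60},{"xyz": [2,9,20],"angular": [-0.017,0,-0.005],"hand": 60},{"xyz": [2,9,20],"angular": [-0.017,0,-0.005],"hand": 60}]}}

```text
time_s: 7.17
eef_pos: [596.8, 106.2, 92.7]
ee_rot: [-0.003, 0.689, 0.725, -0.002]
force: [-0.4, -0.1, -0.4]
gripper_width: 0.704
gripper_force: 0.0
```

```bash
python3 - <<'E'
from h import *
a=[599.6,104.3]; s,p,r=st(); print(p,s['qpos'].round(2)); plan([('down',a+[52],ori(2.7),60)])
E
```

```text
[596.81778309 106.24512175  92.68493989] [ 0.15  0.54 -0.49  1.8   0.31  0.89 -0.43]
down xyz [-2.1, 2.9, 40.7] ang [-0.006, -0.001, 0.003] hand 60
```

Request:
{"api": "send_rows", "payload": {"commands": [{"xyz": [-2,2,15],"angular": [0,0,0],"hand": 60},{"xyz": [-2,2,30],"angular": [0,0,0],"hand": 60},{"xyz": [-2,2,40],"angular": [0,0,0],"hand": 60},{"xyz": [-2,2,40],"angular": [0,0,0],"hand": 60},{"xyz": [-2,2,40],"angular": [0,0,0],"hand": 10}], "newtons": 40}}

```text
time_s: 7.58
eef_pos: [598.6, 105.1, 52.6]
ee_rot: [-0.003, 0.689, 0.725, -0.002]
force: [0.3, 0.1, 1.1]
gripper_width: 0.579
gripper_force: 0.0
```

Request:
{"api": "send_rows", "payload": {"commands": [{"xyz": [0,0,0],"angular": [0,0,0],"hand": 10},{"xyz": [0,0,0],"angular": [0,0,0],"hand": 10},{"xyz": [0,0,0],"angular": [0,0,0],"hand": 10},{"xyz": [0,0,0],"angular": [0,0,0],"hand": 10},{"xyz": [0,0,0],"angular": [0,0,0],"hand": 10}]}}

```text
time_s: 8.0
eef_pos: [600.6, 105.5, 55.2]
ee_rot: [-0.001, 0.689, 0.725, 0.0]
force: [0.5, 0.6, 1.4]
gripper_width: 0.204
gripper_force: 40.7
```

Request:
{"api": "send_rows", "payload": {"commands": [{"xyz": [0,0,0],"angular": [0,0,0],"hand": 10},{"xyz": [0,0,0],"angular": [0,0,0],"hand": 10},{"xyz": [0,0,0],"angular": [0,0,0],"hand": 10},{"xyz": [0,0,0],"angular": [0,0,0],"hand": 10},{"xyz": [0,0,0],"angular": [0,0,0],"hand": 10}]}}

```text
time_s: 8.42
eef_pos: [600.6, 105.5, 55.1]
ee_rot: [-0.001, 0.689, 0.725, 0.0]
force: [-0.0, 0.6, 5.6]
gripper_width: 0.203
gripper_force: 41.2
```

```bash
python3 - <<'E'
from h import *
s,p,r=st(); print(p,s['force'],s['gripper_width']*85.4)
T=rk(14,108,110)
plan([('lift',p+[0,0,60],r,10),('over',T,ori(81.8),10)])
E
```

```text
[600.62143441 105.53371925  55.1364696 ] [-0.04821706  0.55741933  5.56203715] 17.333047032106787
lift xyz [0, -0, -60] ang [0, 0, 0] hand 10
over xyz [-145, -27, 1] ang [0, -0.001, -0.459] hand 10
over xyz [-118, -89, 2] ang [0, -0.001, -0.459] hand 10
over xyz [-66, -132, 2] ang [0, -0.001, -0.459] hand 10
```

Request:
{"api": "send_rows", "payload": {"commands": [{"xyz": [0,0,-15],"angular": [0,0,0],"hand": 10},{"xyz": [0,0,-30],"angular": [0,0,0],"hand": 10},{"xyz": [0,0,-45],"angular": [0,0,0],"hand": 10},{"xyz": [0,0,-60],"angular": [0,0,0],"hand": 10},{"xyz": [0,0,-60],"angular": [0,0,0],"hand": 10}]}}

```text
time_s: 8.83
eef_pos: [603.1, 106.0, 119.2]
ee_rot: [0.001, 0.689, 0.725, 0.003]
force: [1.0, 0.4, 0.3]
gripper_width: 0.206
gripper_force: 40.6
```

Request:
{"api": "send_rows", "payload": {"commands": [{"xyz": [-29,-5,0],"angular": [0,0,-0.09],"hand": 10},{"xyz": [-58,-11,0],"angular": [0,0,-0.18],"hand": 10},{"xyz": [-87,-16,1],"angular": [0,0,-0.28],"hand": 10},{"xyz": [-116,-22,1],"angular": [0,0,-0.37],"hand": 10},{"xyz": [-145,-27,1],"angular": [0,0,-0.459],"hand": 10}]}}

```text
time_s: 9.25
eef_pos: [579.8, -42.4, 113.2]
ee_rot: [-0.002, 0.504, 0.864, -0.0]
force: [-0.7, -0.8, -0.0]
gripper_width: 0.202
gripper_force: 40.5
```

Request:
{"api": "send_rows", "payload": {"commands": [{"xyz": [-24,-18,0],"angular": [0,0,-0.09],"hand": 10},{"xyz": [-47,-36,0],"angular": [0,0,-0.18],"hand": 10},{"xyz": [-71,-53,1],"angular": [0,0,-0.28],"hand": 10},{"xyz": [-95,-71,1],"angular": [0,0,-0.37],"hand": 10},{"xyz": [-118,-89,2],"angular": [0,0,-0.459],"hand": 10}]}}

```text
time_s: 9.67
eef_pos: [560.1, -189.2, 111.2]
ee_rot: [-0.001, 0.294, 0.956, 0.0]
force: [0.5, -0.3, -1.8]
gripper_width: 0.204
gripper_force: 40.5
```

Request:
{"api": "send_rows", "payload": {"commands": [{"xyz": [-17,-33,0],"angular": [0,0,-0.11],"hand": 10},{"xyz": [-33,-66,1],"angular": [0,0,-0.23],"hand": 10},{"xyz": [-50,-99,1],"angular": [0,0,-0.34],"hand": 10},{"xyz": [-66,-132,2],"angular": [0,0,-0.459],"hand": 10},{"xyz": [-66,-132,2],"angular": [0,0,-0.459],"hand": 10}]}}

```text
time_s: 10.08
eef_pos: [535.5, -347.1, 107.9]
ee_rot: [-0.003, 0.077, 0.997, -0.003]
force: [-1.6, -2.2, -1.3]
gripper_width: 0.204
gripper_force: 40.5
```

```bash
python3 - <<'E'
from h import *
s,p,r=st(); print(s['qpos'].round(2),s['gripper_width']*85.4)
c=cam('wrist'); save(c,'pics/w2.png')
s,p,r=st(); print(p,rk(14,108,110)); plan([('d',rk(14,108,80),ori(81.8),10),('d',rk(14,108,59),ori(81.8),10)])
E
```

```text
[ 1.02  0.62 -0.67  1.7   0.45  0.98  1.59] 17.38010312860072
[ 536.76182761 -342.1067552   107.92222096] [ 540.73920793 -333.89902787  110.        ]
d xyz [-2.8, 8.8, 27.9] ang [-0.002, -0.005, -0.012] hand 10
d xyz [0, -0, 21] ang [-0, 0, 0] hand 10
```

View pics/w2.png

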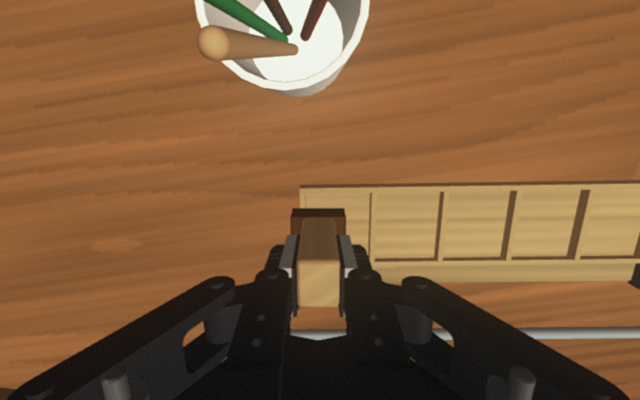

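Request:
{"api": "send_rows", "payload": {"commands": [{"xyz": [-3,9,0],"angular": [0,0,-0.012],"hand": 10},{"xyz": [-3,9,10],"angular": [0,0,-0.012],"hand": 10},{"xyz": [-3,9,20],"angular": [0,0,-0.012],"hand": 10},{"xyz": [-3,9,20],"angular": [0,0,-0.012],"hand": 10},{"xyz": [-3,9,20],"angular": [0,0,-0.012],"hand": 10}]}}

```text
time_s: 10.55
eef_pos: [543.7, -322.8, 87.1]
ee_rot: [-0.003, 0.064, 0.998, 0.002]
force: [-0.9, 0.0, -0.6]
gripper_width: 0.205
gripper_force: 40.5
```

Request:
{"api": "send_rows", "payload": {"commands": [{"xyz": [0,0,0],"angular": [0,0,0],"hand": 10},{"xyz": [0,0,0],"angular": [0,0,0],"hand": 10},{"xyz": [0,0,0],"angular": [0,0,0],"hand": 10},{"xyz": [0,0,0],"angular": [0,0,0],"hand": 10},{"xyz": [0,0,0],"angular": [0,0,0],"hand": 10}]}}

```text
time_s: 10.97
eef_pos: [544.5, -325.3, 89.1]
ee_rot: [-0.001, 0.066, 0.998, 0.001]
force: [-0.6, -0.5, -0.2]
gripper_width: 0.202
gripper_force: 40.5
```

```bash
python3 - <<'E'
from h import *
s,p,r=st(); print(p,s['qd'].round(4)); plan([('d',rk(14,108,60),ori(81.8),10)])
Q=cloud(cam('scene')).reshape(-1,3); Q=Q[np.isfinite(Q[:,0])]
P=box(Q,p[0]-30,p[0]+60,p[1]-30,p[1]+30,26,62); print(P.min(0),P.max(0))
E
```

```text
[ 544.54343263 -325.3498242    89.08930298] [ 0.0036  0.0022  0.0001  0.0023  0.001  -0.0003  0.0004]
d xyz [2.6, -9, 29.1] ang [0.001, -0.003, 0.012] hand 10
[ 533.36235364 -346.13065838   34.14182281] [ 581.34879447 -308.76963909   61.07766968]
```

Request:
{"api": "send_rows", "payload": {"commands": [{"xyz": [2.6,-9,5],"angular": [0,0,0.012],"hand": 10},{"xyz": [2.6,-9,10],"angular": [0,0,0.012],"hand": 10},{"xyz": [2.6,-9,18],"angular": [0,0,0.012],"hand": 10},{"xyz": [2.6,-9,18],"angular": [0,0,0.012],"hand": 10},{"xyz": [2.6,-9,18],"angular": [0,0,0.012],"hand": 10}]}}

```text
time_s: 11.43
eef_pos: [539.6, -333.2, 69.4]
ee_rot: [-0.003, 0.071, 0.997, 0.002]
force: [-1.2, 0.0, -1.1]
gripper_width: 0.203
gripper_force: 40.5
```

Request:
{"api": "send_rows", "payload": {"commands": [{"xyz": [0,0,0],"angular": [0,0,0],"hand": 10},{"xyz": [0,0,0],"angular": [0,0,0],"hand": 10},{"xyz": [0,0,4],"angular": [0,0,0],"hand": 10},{"xyz": [0,0,7],"angular": [0,0,0],"hand": 10},{"xyz": [0,0,10],"angular": [0,0,0],"hand": 10}]}}

```text
time_s: 11.85
eef_pos: [540.6, -333.6, 60.5]
ee_rot: [-0.002, 0.071, 0.997, 0.001]
force: [0.4, -0.8, -0.1]
gripper_width: 0.207
gripper_force: 40.5
```

Request:
{"api": "send_rows", "payload": {"commands": [{"xyz": [0,0,0],"angular": [0,0,0],"hand": 10},{"xyz": [0,0,0],"angular": [0,0,0],"hand": 10},{"xyz": [0,0,0],"angular": [0,0,0],"hand": 10},{"xyz": [0,0,0],"angular": [0,0,0],"hand": 10},{"xyz": [0,0,0],"angular": [0,0,0],"hand": 10}]}}

```text
time_s: 12.27
eef_pos: [540.7, -333.6, 60.9]
ee_rot: [-0.001, 0.071, 0.997, 0.001]
force: [0.6, -0.4, -1.1]
gripper_width: 0.206
gripper_force: 40.5
```

```bash
python3 - <<'E'
from h import *
s,p,r=st(); print(p,rk(14,108,59),s['force'],r.as_matrix().round(3)[:,2]); 
E
```

```text
[ 540.73441423 -333.61684308   60.90938031] [ 540.73920793 -333.89902787   59.        ] [ 0.58117279 -0.41904893 -1.12499851] [-0.003  0.002 -1.   ]
```

Request:
{"api": "send_rows", "payload": {"commands": [{"xyz": [0,0,2],"angular": [0,0,0],"hand": 10},{"xyz": [0,0,2],"angular": [0,0,0],"hand": 10},{"xyz": [0,0,2],"angular": [0,0,0],"hand": 38},{"xyz": [0,0,2],"angular": [0,0,0],"hand": 38},{"xyz": [0,0,2],"angular": [0,0,0],"hand": 38}]}}

```text
time_s: 12.68
eef_pos: [540.5, -333.6, 58.7]
ee_rot: [-0.002, 0.071, 0.997, 0.001]
force: [0.0, 0.5, -0.2]
gripper_width: 0.445
gripper_force: 0.0
```

Request:
{"api": "send_rows", "payload": {"commands": [{"xyz": [0,0,-15],"angular": [0,0,0],"hand": 38},{"xyz": [0,0,-40],"angular": [0,0,0],"hand": 38},{"xyz": [0,0,-80],"angular": [0,0,0],"hand": 50},{"xyz": [0,0,-110],"angular": [0,0,0],"hand": 50},{"xyz": [0,0,-110],"angular": [0,0,0],"hand": 50}]}}

```text
time_s: 13.1
eef_pos: [546.2, -335.4, 178.0]
ee_rot: [0.005, 0.071, 0.997, -0.002]
force: [1.4, -0.2, 1.5]
gripper_width: 0.585
gripper_force: 0.0
```

Request:
{"api": "send_rows", "payload": {"commands": [{"xyz": [0,0,0],"angular": [0,0,0],"hand": 60},{"xyz": [0,0,0],"angular": [0,0,0],"hand": 60},{"xyz": [0,0,0],"angular": [0,0,0],"hand": 60},{"xyz": [0,0,0],"angular": [0,0,0],"hand": 60},{"xyz": [0,0,0],"angular": [0,0,0],"hand": 60}]}}

```text
time_s: 13.52
eef_pos: [539.9, -333.4, 167.2]
ee_rot: [-0.003, 0.071, 0.997, 0.002]
force: [-0.1, 0.8, 0.3]
gripper_width: 0.703
gripper_force: 0.0
```

```bash
cat >> h.py <<'E'
def stand(M,x0,x1,y0,y1,lo=4):
    P=box(M,x0,x1,y0,y1,lo,80); h=P[P[:,2]>35]; f=P[P[:,2]<22]; t=P[P[:,2]>60]
    print('handle',rect(h),'top',rect(t),'foot',rect(f),'zmax',P[:,2].max().round(1))
def inrack(M):
    d=M[:,:3]-RK; q=np.c_[d@RX,d@RY,M[:,2]]
    for y in (108,54,0,-54,-108):
        P=q[(abs(q[:,0])<45)&(abs(q[:,1]-y)<27)]; h=P[P[:,2]>40]; f=P[(P[:,2]>15)&(P[:,2]<24)]
        if len(h)>10: print('pocket',y,'handle',np.round([h[:,0].min(),h[:,0].max(),h[:,1].min(),h[:,1].max(),h[:,2].max()],1),'foot',np.round([f[:,0].min(),f[:,0].max(),f[:,1].min(),f[:,1].max()],1))
E
python3 - <<'E'
from h import *
M=merged(); inrack(M); stand(M,395,455,60,135)
for nm,b in dict(L1=(400,500,170,260),L2=(580,695,160,250),L3=(590,700,260,340)).items():
    P=box(M,*b,4,60); t=P[P[:,2]>30]; print(nm,rect(t),t[:,:2].mean(0).round(1))
s,p,r=st(); print(p); a=[415.,91.5]
for q in (40,-50): print(q);plan([('up',[500,-200,160],ori(q*.5+82*.5),60),('over',a+[120],ori(q),60)])
E
```

```text
pocket 108 handle [-30.7  45.   81.  135.  531.6] foot [-21.   28.7  81.1 125.6]Traceback (most recent call last):
  File "<stdin>", line 2, in <module>
  File "h.py", line 52, in inrack
    if len(h)>10: print('pocket',y,'handle',np.round([h[:,0].min(),h[:,0].max(),h[:,1].min(),h[:,1].max(),h[:,2].max()],1),'foot',np.round([f[:,0].min(),f[:,0].max(),f[:,1].min(),f[:,1].max()],1))
                                                                                                                                            ~~~~~~~~~~^^
    return umr_minimum(a, axis, None, out, keepdims, initial, where)
ValueError: zero-size array to reduction operation minimum which has no identity
```

```bash
sed -i 's/h=P\[P\[:,2\]>40\]; f=P/h=P[(P[:,2]>40)\&(P[:,2]<76)]; f=P/; s/if len(h)>10: print/if len(h)>10 and len(f): print/' h.py
cat >> h.py <<'E'
def lying(M):
    P=box(M,380,720,130,360,30,52); l=cv2.partition if 0 else None
    from scipy.cluster.hierarchy import fcluster,linkage
    L=fcluster(linkage(P[:,:2],'single'),12,'distance')
    for i in set(L):
        t=P[L==i]
        if len(t)<15: continue
        c=t[:,:2].mean(0); B=box(M,c[0]-60,c[0]+80,c[1]-45,c[1]+45,10,24); B=B[np.linalg.norm(B[:,:2]-c,axis=1)>25]
        print('foot',rect(t),c.round(1),'handle',rect(B) if len(B)>5 else None,(B[:,:2].mean(0)-c).round(1) if len(B) else '')
E
python3 - <<'E'
from h import *
M=merged(); inrack(M); stand(M,395,455,60,135); lying(M)
s,p,r=st(); print(p); a=[415.,91.8]
plan([('over',[480,-130,160],ori(60),60),('over',a+[120],ori(40),60)])
E
```

```text
pocket 108 handle [  2.4  27.7  98.6 118.1  75.9] foot [-21.2  27.9  92.1 125.1]
handle (array([415. ,  91.2]), array([24.3, 20.4]), 38.8) top (array([414.7,  91.7]), array([23.1, 20.5]), 46.4) foot (array([423.3,  99.6]), array([47.8, 34.9]), 41.8) zmax 71.8
foot (array([430.9, 223.7]), array([37.8, 20.3]), 70.1) [432.7 221.6] handle (array([472.6, 206.8]), array([24. , 35.6]), 67.9) [ 41.5 -17.3]
foot (array([612.1, 212.5]), array([31.5, 19.2]), 74.0) [614.1 210.9] handle (array([656.2, 201.6]), array([18.9, 37. ]), 76.4) [ 43.3 -11.1]
foot (array([616.3, 305.3]), array([32.6, 20.6]), 73.8) [618.6 302.9] handle (array([659.2, 291.6]), array([17.8, 35.8]), 74.0) [ 42.3 -13. ]
[ 540.62927354 -333.60832909  168.09943369]
over xyz [44, 96, 4] ang [0.001, -0.002, 0.191] hand 60
over xyz [63, 87, 5] ang [0, -0.002, 0.19] hand 60
over xyz [83, 80, 20] ang [0, -0, 0.175] hand 60
over xyz [96, 64, 20] ang [0, -0, 0.174] hand 60
```

Request:
{"api": "send_rows", "payload": {"commands": [{"xyz": [44,96,4],"angular": [0,0,0.19],"hand": 60},{"xyz": [44,96,4],"angular": [0,0,0.19],"hand": 60},{"xyz": [44,96,4],"angular": [0,0,0.19],"hand": 60},{"xyz": [44,96,4],"angular": [0,0,0.19],"hand": 60},{"xyz": [44,96,4],"angular": [0,0,0.19],"hand": 60}]}}

```text
time_s: 14.13
eef_pos: [510.9, -230.4, 165.1]
ee_rot: [-0.002, 0.163, 0.987, 0.0]
force: [-0.0, 0.7, 0.2]
gripper_width: 0.704
gripper_force: 0.0
```

Request:
{"api": "send_rows", "payload": {"commands": [{"xyz": [63,87,5],"angular": [0,0,0.19],"hand": 60},{"xyz": [63,87,5],"angular": [0,0,0.19],"hand": 60},{"xyz": [63,87,5],"angular": [0,0,0.19],"hand": 60},{"xyz": [63,87,5],"angular": [0,0,0.19],"hand": 60},{"xyz": [63,87,5],"angular": [0,0,0.19],"hand": 60}]}}

```text
time_s: 14.55
eef_pos: [480.3, -129.5, 160.6]
ee_rot: [-0.001, 0.257, 0.966, 0.0]
force: [0.0, -1.1, -0.3]
gripper_width: 0.701
gripper_force: 0.0
```

Request:
{"api": "send_rows", "payload": {"commands": [{"xyz": [83,80,20],"angular": [0,0,0.175],"hand": 60},{"xyz": [83,80,20],"angular": [0,0,0.175],"hand": 60},{"xyz": [83,80,20],"angular": [0,0,0.175],"hand": 60},{"xyz": [83,80,20],"angular": [0,0,0.175],"hand": 60},{"xyz": [83,80,20],"angular": [0,0,0.175],"hand": 60}]}}

```text
time_s: 14.97
eef_pos: [448.5, -18.9, 140.7]
ee_rot: [-0.001, 0.341, 0.94, 0.0]
force: [0.8, -0.9, -0.2]
gripper_width: 0.702
gripper_force: 0.0
```

Request:
{"api": "send_rows", "payload": {"commands": [{"xyz": [96,64,20],"angular": [0,0,0.175],"hand": 60},{"xyz": [96,64,20],"angular": [0,0,0.175],"hand": 60},{"xyz": [96,64,20],"angular": [0,0,0.175],"hand": 60},{"xyz": [96,64,20],"angular": [0,0,0.175],"hand": 60},{"xyz": [96,64,20],"angular": [0,0,0.175],"hand": 60}]}}

```text
time_s: 15.38
eef_pos: [416.6, 92.2, 121.2]
ee_rot: [-0.001, 0.422, 0.907, 0.001]
force: [0.3, -0.7, 0.5]
gripper_width: 0.707
gripper_force: 0.0
```

Request:
{"api": "send_rows", "payload": {"commands": [{"xyz": [0,0,0],"angular": [0,0,0],"hand": 60},{"xyz": [0,0,0],"angular": [0,0,0],"hand": 60},{"xyz": [0,0,0],"angular": [0,0,0],"hand": 60},{"xyz": [0,0,0],"angular": [0,0,0],"hand": 60},{"xyz": [0,0,0],"angular": [0,0,0],"hand": 60}]}}

```text
time_s: 15.8
eef_pos: [415.8, 90.7, 121.0]
ee_rot: [-0.002, 0.424, 0.906, 0.0]
force: [0.1, -0.2, 1.4]
gripper_width: 0.7
gripper_force: 0.0
```

```bash
python3 - <<'E'
from h import *
s,p,r=st(); print(p,s['qpos'].round(2)); a=[415.,91.8]
plan([('down',a+[52],ori(40),60)])
E
```

```text
[415.81948948  90.72020937 120.98895147] [ 0.49  0.23 -0.85  2.19  0.24  0.81  0.18]
down xyz [1, 0, 69] ang [-0.001, -0.003, -0.003] hand 60
```

```bash
python3 - <<'E'
from h import *
a=[415.,91.8]
plan([('down',a+[52],ori(40),60),('lift',a+[120],ori(40),10),('c',[490,-20,135],ori(20),10),('c',rk(13,54,105),ori(-8.2),10)],step=170)
E
```

```text
down xyz [1, 0, 69] ang [-0.001, -0.003, -0.003] hand 60
lift xyz [0, 0, -68] ang [0, -0, 0] hand 10
c xyz [-134, -14, -15] ang [0, -0, 0.349] hand 10
c xyz [-133, -17, 15] ang [0, -0, 0.246] hand 10
c xyz [-132, 16, 15] ang [0, -0, 0.247] hand 10
```

Request:
{"api": "send_rows", "payload": {"commands": [{"xyz": [1,0,15],"angular": [0,0,0],"hand": 60},{"xyz": [1,0,35],"angular": [0,0,0],"hand": 60},{"xyz": [1,0,55],"angular": [0,0,0],"hand": 60},{"xyz": [1,0,69],"angular": [0,0,0],"hand": 60},{"xyz": [1,0,69],"angular": [0,0,0],"hand": 60}]}}

```text
time_s: 16.22
eef_pos: [412.1, 91.8, 49.6]
ee_rot: [-0.004, 0.423, 0.906, -0.001]
force: [-0.3, -0.2, -0.4]
gripper_width: 0.704
gripper_force: 0.0
```

Request:
{"api": "send_rows", "payload": {"commands": [{"xyz": [0,0,0],"angular": [0,0,0],"hand": 14},{"xyz": [0,0,0],"angular": [0,0,0],"hand": 14},{"xyz": [0,0,0],"angular": [0,0,0],"hand": 14},{"xyz": [0,0,0],"angular": [0,0,0],"hand": 14},{"xyz": [0,0,0],"angular": [0,0,0],"hand": 14}]}}

```text
time_s: 16.63
eef_pos: [415.7, 92.9, 53.0]
ee_rot: [-0.001, 0.423, 0.906, 0.001]
force: [-0.8, -1.5, 4.7]
gripper_width: 0.255
gripper_force: 40.8
```

Request:
{"api": "send_rows", "payload": {"commands": [{"xyz": [0,0,0],"angular": [0,0,0],"hand": 14},{"xyz": [0,0,-17],"angular": [0,0,0],"hand": 14},{"xyz": [0,0,-34],"angular": [0,0,0],"hand": 14},{"xyz": [0,0,-51],"angular": [0,0,0],"hand": 14},{"xyz": [0,0,-68],"angular": [0,0,0],"hand": 14}]}}

```text
time_s: 17.05
eef_pos: [414.0, 92.5, 120.4]
ee_rot: [-0.002, 0.423, 0.906, 0.0]
force: [0.2, -0.1, -0.5]
gripper_width: 0.248
gripper_force: 40.2
```

Request:
{"api": "send_rows", "payload": {"commands": [{"xyz": [-27,-3,-3],"angular": [0,0,0.07],"hand": 14},{"xyz": [-54,-6,-6],"angular": [0,0,0.14],"hand": 14},{"xyz": [-80,-8,-9],"angular": [0,0,0.21],"hand": 14},{"xyz": [-107,-11,-12],"angular": [0,0,0.28],"hand": 14},{"xyz": [-134,-14,-15],"angular": [0,0,0.349],"hand": 14}]}}

```text
time_s: 17.47
eef_pos: [490.3, -20.3, 134.7]
ee_rot: [-0.002, 0.575, 0.818, -0.0]
force: [-0.1, 0.1, -0.1]
gripper_width: 0.253
gripper_force: 40.2
```

Request:
{"api": "send_rows", "payload": {"commands": [{"xyz": [-27,-3,3],"angular": [0,0,0.05],"hand": 14},{"xyz": [-53,-7,6],"angular": [0,0,0.1],"hand": 14},{"xyz": [-80,-10,9],"angular": [0,0,0.15],"hand": 14},{"xyz": [-106,-14,12],"angular": [0,0,0.2],"hand": 14},{"xyz": [-133,-17,15],"angular": [0,0,0.246],"hand": 14}]}}

```text
time_s: 17.88
eef_pos: [519.0, -151.0, 118.8]
ee_rot: [-0.002, 0.671, 0.742, -0.001]
force: [-0.0, -0.4, 0.1]
gripper_width: 0.249
gripper_force: 40.2
```

Request:
{"api": "send_rows", "payload": {"commands": [{"xyz": [-27,3,3],"angular": [0,0,0.05],"hand": 14},{"xyz": [-53,6,6],"angular": [0,0,0.1],"hand": 14},{"xyz": [-80,10,9],"angular": [0,0,0.15],"hand": 14},{"xyz": [-106,13,12],"angular": [0,0,0.2],"hand": 14},{"xyz": [-132,16,15],"angular": [0,0,0.247],"hand": 14}]}}

```text
time_s: 18.3
eef_pos: [548.7, -280.7, 103.3]
ee_rot: [-0.002, 0.757, 0.653, -0.001]
force: [0.4, -0.6, -0.4]
gripper_width: 0.249
gripper_force: 40.2
```

Request:
{"api": "send_rows", "payload": {"commands": [{"xyz": [0,0,0],"angular": [0,0,0],"hand": 14},{"xyz": [0,0,0],"angular": [0,0,0],"hand": 14},{"xyz": [0,0,0],"angular": [0,0,0],"hand": 14},{"xyz": [0,0,0],"angular": [0,0,0],"hand": 14},{"xyz": [0,0,0],"angular": [0,0,0],"hand": 14}]}}

```text
time_s: 18.72
eef_pos: [549.2, -277.3, 103.9]
ee_rot: [-0.002, 0.755, 0.656, -0.0]
force: [-0.3, 0.5, -1.5]
gripper_width: 0.25
gripper_force: 40.2
```

```bash
python3 - <<'E'
from h import *
s,p,r=st(); print(p,s['qpos'].round(2),s['gripper_width']*85.4)
plan([('down',rk(13,54,59.5),ori(-8.2),14)])
M=merged(); d=M[:,:3]-RK; q=np.c_[d@RX,d@RY,M[:,2]]; f=q[(abs(q[:,1]-54)<27)&(abs(q[:,0])<40)&(q[:,2]>45)&(q[:,2]<62)]
print('held foot rack x,y',f.min(0).round(1),f.max(0).round(1), rect(f))
E
```

```text
[ 549.1611888  -277.30679247  103.88476476] [ 0.77  0.53 -0.46  1.77  0.28  0.91  0.04] 21.37346202025171
down xyz [-3.3, 0.9, 44.4] ang [-0.003, -0.002, 0.002] hand 14
held foot rack x,y [-21.3  34.1  49.9] [24.9 67.9 62. ] (array([ 1.8, 51. ]), array([46.2, 33.7]), 0.1)
```

Request:
{"api": "send_rows", "payload": {"commands": [{"xyz": [-3,1,10],"angular": [0,0,0],"hand": 14},{"xyz": [-3,1,20],"angular": [0,0,0],"hand": 14},{"xyz": [-3,1,30],"angular": [0,0,0],"hand": 14},{"xyz": [-3,1,30],"angular": [0,0,0],"hand": 14},{"xyz": [-3,1,35],"angular": [0,0,0],"hand": 14}]}}

```text
time_s: 19.23
eef_pos: [549.0, -282.3, 67.8]
ee_rot: [-0.002, 0.756, 0.654, -0.001]
force: [-0.2, -0.8, 0.2]
gripper_width: 0.251
gripper_force: 40.2
```

Request:
{"api": "send_rows", "payload": {"commands": [{"xyz": [0,0,3],"angular": [0,0,0],"hand": 14},{"xyz": [0,0,6],"angular": [0,0,0],"hand": 14},{"xyz": [0,0,9],"angular": [0,0,0],"hand": 14},{"xyz": [0,0,11],"angular": [0,0,0],"hand": 14},{"xyz": [0,0,11],"angular": [0,0,0],"hand": 14}]}}

```text
time_s: 19.65
eef_pos: [549.4, -282.4, 57.5]
ee_rot: [-0.002, 0.756, 0.654, -0.001]
force: [0.1, 0.1, -0.4]
gripper_width: 0.251
gripper_force: 40.2
```

Request:
{"api": "send_rows", "payload": {"commands": [{"xyz": [0,0,0],"angular": [0,0,0],"hand": 14},{"xyz": [0,0,0],"angular": [0,0,0],"hand": 14},{"xyz": [0,0,0],"angular": [0,0,0],"hand": 45},{"xyz": [0,0,0],"angular": [0,0,0],"hand": 45},{"xyz": [0,0,0],"angular": [0,0,0],"hand": 45}]}}

```text
time_s: 20.07
eef_pos: [549.7, -282.6, 58.2]
ee_rot: [-0.001, 0.756, 0.654, -0.0]
force: [0.5, 0.4, -0.1]
gripper_width: 0.529
gripper_force: 0.0
```

Request:
{"api": "send_rows", "payload": {"commands": [{"xyz": [0,0,-15],"angular": [0,0,0],"hand": 45},{"xyz": [0,0,-40],"angular": [0,0,0],"hand": 45},{"xyz": [0,0,-80],"angular": [0,0,0],"hand": 50},{"xyz": [0,0,-110],"angular": [0,0,0],"hand": 50},{"xyz": [0,0,-110],"angular": [0,0,0],"hand": 50}]}}

```text
time_s: 20.48
eef_pos: [555.3, -284.4, 177.3]
ee_rot: [0.006, 0.756, 0.654, 0.003]
force: [0.9, -0.2, 1.1]
gripper_width: 0.587
gripper_force: 0.0
```

Request:
{"api": "send_rows", "payload": {"commands": [{"xyz": [0,0,0],"angular": [0,0,0],"hand": 60},{"xyz": [0,0,0],"angular": [0,0,0],"hand": 60},{"xyz": [0,0,0],"angular": [0,0,0],"hand": 60},{"xyz": [0,0,0],"angular": [0,0,0],"hand": 60},{"xyz": [0,0,0],"angular": [0,0,0],"hand": 60}]}}

```text
time_s: 20.9
eef_pos: [548.7, -282.3, 166.3]
ee_rot: [-0.003, 0.756, 0.654, -0.001]
force: [0.1, -0.1, -0.7]
gripper_width: 0.7
gripper_force: 0.0
```

```bash
python3 - <<'E'
from h import *
M=merged(); inrack(M); lying(M)
s,p,r=st(); print(p,s['qpos'].round(2)) 
E
```

```text
pocket 108 handle [  2.4  27.   98.8 118.5  75.9] foot [-20.5  28.3  91.9 125.6]
pocket 54 handle [ 0.9 24.8 44.9 65.5 75.7] foot [-23.   24.8  38.2  72.9]
foot (array([430.3, 223. ]), array([34.8, 20.4]), 65.9) [432.6 221.7] handle (array([472.1, 205.2]), array([22.6, 37.1]), 67.7) [ 41.7 -17.4]
foot (array([612.1, 212.8]), array([32. , 19.6]), 73.2) [614.3 210.7] handle (array([656. , 201.4]), array([18.4, 34.7]), 76.4) [ 43.8 -11. ]
foot (array([613.2, 341.2]), array([32.7, 20.4]), 51.6) [615.  338.7] handle (array([650. , 314.9]), array([17.6, 36.7]), 56.5) [ 37.4 -26. ]
[ 549.13176343 -282.42378551  166.6806918 ] [ 0.79  0.46 -0.48  1.73  0.24  1.02  0.08]
```

```bash
python3 - <<'E'
from h import *
a=[648.7,202.6]
plan([('c',[600,-100,170],ori(-45),60),('c',a+[120],ori(-105.5,-15),60)],step=190)
E
```

```text
c xyz [94, 12, -2] ang [-0.003, -0, 0.321] hand 60
c xyz [93, -18, -1] ang [-0.003, -0.001, 0.32] hand 60
c xyz [124, -90, 25] ang [0.069, -0.118, 0.525] hand 60
c xyz [66, -139, 21] ang [0.069, -0.119, 0.525] hand 60
```

Request:
{"api": "send_rows", "payload": {"commands": [{"xyz": [94,12,-2],"angular": [0,0,0.32],"hand": 60},{"xyz": [94,12,-2],"angular": [0,0,0.32],"hand": 60},{"xyz": [94,12,-2],"angular": [0,0,0.32],"hand": 60},{"xyz": [94,12,-2],"angular": [0,0,0.32],"hand": 60},{"xyz": [94,12,-2],"angular": [0,0,0.32],"hand": 60}]}}

```text
time_s: 21.42
eef_pos: [575.5, -189.5, 169.7]
ee_rot: [-0.002, 0.849, 0.528, -0.001]
force: [-0.4, -0.5, -0.5]
gripper_width: 0.7
gripper_force: 0.0
```

Request:
{"api": "send_rows", "payload": {"commands": [{"xyz": [93,-18,-1],"angular": [0,0,0.32],"hand": 60},{"xyz": [93,-18,-1],"angular": [0,0,0.32],"hand": 60},{"xyz": [93,-18,-1],"angular": [0,0,0.32],"hand": 60},{"xyz": [93,-18,-1],"angular": [0,0,0.32],"hand": 60},{"xyz": [93,-18,-1],"angular": [0,0,0.32],"hand": 60}]}}

```text
time_s: 21.83
eef_pos: [600.5, -100.9, 170.7]
ee_rot: [-0.001, 0.923, 0.384, -0.002]
force: [-0.6, -1.7, 0.3]
gripper_width: 0.702
gripper_force: 0.0
```

Request:
{"api": "send_rows", "payload": {"commands": [{"xyz": [25,-18,5],"angular": [0.014,-0.024,0.105],"hand": 60},{"xyz": [50,-36,10],"angular": [0.028,-0.047,0.21],"hand": 60},{"xyz": [75,-54,15],"angular": [0.042,-0.071,0.315],"hand": 60},{"xyz": [100,-72,20],"angular": [0.056,-0.095,0.42],"hand": 60},{"xyz": [124,-90,25],"angular": [0.069,-0.118,0.525],"hand": 60}]}}

```text
time_s: 22.25
eef_pos: [625.0, 48.0, 145.5]
ee_rot: [-0.009, 0.99, 0.125, -0.069]
force: [0.2, 0.3, 0.6]
gripper_width: 0.703
gripper_force: 0.0
```

Request:
{"api": "send_rows", "payload": {"commands": [{"xyz": [13,-28,4],"angular": [0.014,-0.024,0.105],"hand": 60},{"xyz": [26,-56,8],"angular": [0.028,-0.047,0.21],"hand": 60},{"xyz": [40,-84,13],"angular": [0.042,-0.071,0.315],"hand": 60},{"xyz": [53,-111,17],"angular": [0.056,-0.095,0.42],"hand": 60},{"xyz": [66,-139,21],"angular": [0.069,-0.119,0.525],"hand": 60}]}}

```text
time_s: 22.67
eef_pos: [650.8, 198.9, 120.8]
ee_rot: [-0.017, 0.982, -0.138, -0.131]
force: [-0.0, 0.1, 0.0]
gripper_width: 0.701
gripper_force: 0.0
```

Request:
{"api": "send_rows", "payload": {"commands": [{"xyz": [0,0,0],"angular": [0,0,0],"hand": 60},{"xyz": [0,0,0],"angular": [0,0,0],"hand": 60},{"xyz": [0,0,0],"angular": [0,0,0],"hand": 60},{"xyz": [0,0,0],"angular": [0,0,0],"hand": 60},{"xyz": [0,0,0],"angular": [0,0,0],"hand": 60}]}}

```text
time_s: 23.08
eef_pos: [650.1, 198.9, 122.1]
ee_rot: [-0.018, 0.982, -0.135, -0.13]
force: [0.5, -0.2, -0.1]
gripper_width: 0.701
gripper_force: 0.0
```

```bash
python3 - <<'E'
from h import *
s,p,r=st(); print(p,s['qpos'].round(2)); print(r.as_matrix().round(3), ori(-105.5,-15).as_matrix().round(3))
c=cam('wrist'); save(c,'pics/w3.png')
a=[648.7,202.6]; u=np.array([np.cos(-15.5*D),np.sin(-15.5*D),0])
plan([('d',a+[23],ori(-105.5,-15),60),('lift',a+[110],ori(-105.5,-15),10),('tilt',np.r_[a,0]-u*20+[0,0,100],ori(-105.5,50),10),('pl',np.r_[a,0]-u*20+[0,0,60],ori(-105.5,50),10)])
E
```

```text
[650.05654397 198.87333721 122.13511247] [-0.1   0.71 -0.29  1.41  0.04  1.26 -2.2 ]
[[ 0.93  -0.27  -0.251]
 [-0.26  -0.963  0.07 ]
 [-0.261  0.001 -0.965]] [[ 0.931 -0.267 -0.249]
 [-0.258 -0.964  0.069]
 [-0.259  0.    -0.966]]
d xyz [24, -3, 96] ang [-0, 0.002, -0.002] hand 60
lift xyz [-23, 0, -84] ang [-0, 0, 0] hand 10
tilt xyz [-8.1, 0.2, 7.6] ang [-0, 0.567, -0] hand 10
tilt xyz [-10.9, 0.2, 2] ang [-0, 0.568, -0] hand 10
pl xyz [-30.7, 0, 25.7] ang [-0, -0, -0] hand 10
```

View pics/w3.png

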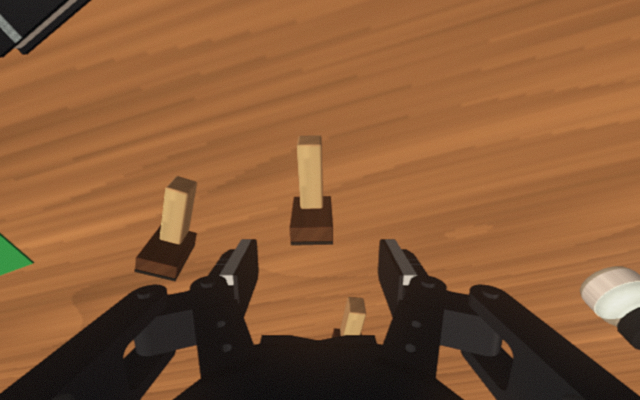

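The wrist view shows L2 at (311,190) centred and aligned between the fingers, with L3 at (168,230). Next I'll grasp, lift and tilt it upright.

Request:
{"api": "send_rows", "payload": {"commands": [{"xyz": [6,-3,24],"angular": [0,0,0],"hand": 60},{"xyz": [12,-3,48],"angular": [0,0,0],"hand": 60},{"xyz": [18,-3,72],"angular": [0,0,0],"hand": 60},{"xyz": [22,-3,88],"angular": [0,0,0],"hand": 60},{"xyz": [24,-3,95],"angular": [0,0,0],"hand": 60}]}}

```text
time_s: 23.55
eef_pos: [646.2, 204.2, 20.9]
ee_rot: [-0.017, 0.982, -0.134, -0.133]
force: [0.2, -0.7, -0.4]
gripper_width: 0.705
gripper_force: 0.0
```

Request:
{"api": "send_rows", "payload": {"commands": [{"xyz": [0,0,0],"angular": [0,0,0],"hand": 60},{"xyz": [0,0,0],"angular": [0,0,0],"hand": 10},{"xyz": [0,0,0],"angular": [0,0,0],"hand": 10},{"xyz": [0,0,0],"angular": [0,0,0],"hand": 10},{"xyz": [0,0,0],"angular": [0,0,0],"hand": 10}]}}

```text
time_s: 23.97
eef_pos: [650.0, 206.5, 26.3]
ee_rot: [-0.019, 0.982, -0.133, -0.129]
force: [-0.6, -0.3, 0.1]
gripper_width: 0.196
gripper_force: 39.4
```

Request:
{"api": "send_rows", "payload": {"commands": [{"xyz": [0,0,0],"angular": [0,0,0],"hand": 10},{"xyz": [0,0,0],"angular": [0,0,0],"hand": 10},{"xyz": [0,0,0],"angular": [0,0,0],"hand": 10},{"xyz": [0,0,0],"angular": [0,0,0],"hand": 10},{"xyz": [0,0,0],"angular": [0,0,0],"hand": 10}]}}

```text
time_s: 24.38
eef_pos: [650.0, 206.5, 26.2]
ee_rot: [-0.019, 0.982, -0.133, -0.129]
force: [1.7, -0.9, 6.1]
gripper_width: 0.196
gripper_force: 40.2
```

```bash
python3 - <<'E'
from h import *
s,p,r=st(); print(p,s['force'],s['gripper_width']*85.4,s['gripper_force'])
a=[648.7,202.6]; u=np.array([np.cos(-15.5*D),np.sin(-15.5*D),0])
plan([('lift',a+[110],ori(-105.5,-15),10),('tilt',np.r_[a,0]-u*20+[0,0,100],ori(-105.5,50),10)])
E
```

```text
[649.98663938 206.51306787  26.18190801] [ 1.6861977  -0.92282637  6.08743671] 16.736283526988263 40.237199664115906
lift xyz [-22, 4, -81] ang [-0.003, 0, 0.002] hand 10
tilt xyz [-8.3, -0.1, 7.5] ang [0, 0.567, -0] hand 10
tilt xyz [-11, -0, 1.8] ang [0.001, 0.568, -0] hand 10
```

Request:
{"api": "send_rows", "payload": {"commands": [{"xyz": [-4,1,-16],"angular": [0,0,0],"hand": 10},{"xyz": [-9,2,-32],"angular": [0,0,0],"hand": 10},{"xyz": [-13,3,-48],"angular": [0,0,0],"hand": 10},{"xyz": [-18,4,-65],"angular": [0,0,0],"hand": 10},{"xyz": [-22,4,-81],"angular": [0,0,0],"hand": 10}], "newtons": 50}}

```text
time_s: 24.8
eef_pos: [647.5, 202.0, 110.6]
ee_rot: [-0.018, 0.982, -0.133, -0.13]
force: [0.4, -0.1, -0.9]
gripper_width: 0.196
gripper_force: 49.1
```

Request:
{"api": "send_rows", "payload": {"commands": [{"xyz": [-2,0,2],"angular": [0,0.113,0],"hand": 10},{"xyz": [-4,0,3],"angular": [0,0.227,0],"hand": 10},{"xyz": [-6,0,5],"angular": [0,0.34,0],"hand": 10},{"xyz": [-7,0,6],"angular": [0,0.453,0],"hand": 10},{"xyz": [-8,0,8],"angular": [0,0.567,0],"hand": 10}]}}

```text
time_s: 25.22
eef_pos: [638.7, 205.6, 105.6]
ee_rot: [0.018, 0.979, -0.133, 0.153]
force: [-0.1, -1.4, -1.3]
gripper_width: 0.2
gripper_force: 49.0
```

Request:
{"api": "send_rows", "payload": {"commands": [{"xyz": [-2,0,0],"angular": [0,0.113,0],"hand": 10},{"xyz": [-4,0,1],"angular": [0,0.227,0],"hand": 10},{"xyz": [-6,0,1],"angular": [0,0.34,0],"hand": 10},{"xyz": [-9,0,2],"angular": [0,0.453,0],"hand": 10},{"xyz": [-11,0,2],"angular": [0,0.567,0],"hand": 10}]}}

```text
time_s: 25.63
eef_pos: [626.7, 205.5, 86.9]
ee_rot: [0.047, 0.948, -0.13, 0.288]
force: [-0.1, -0.2, -3.3]
gripper_width: 0.199
gripper_force: 49.1
```

Request:
{"api": "send_rows", "payload": {"commands": [{"xyz": [0,0,0],"angular": [0,0,0],"hand": 10},{"xyz": [0,0,0],"angular": [0,0,0],"hand": 10},{"xyz": [0,0,0],"angular": [0,0,0],"hand": 10},{"xyz": [0,0,0],"angular": [0,0,0],"hand": 10},{"xyz": [0,0,0],"angular": [0,0,0],"hand": 10}]}}

```text
time_s: 26.05
eef_pos: [628.1, 202.2, 85.4]
ee_rot: [0.048, 0.948, -0.132, 0.287]
force: [-0.3, -0.4, -0.6]
gripper_width: 0.194
gripper_force: 49.1
```

```bash
python3 - <<'E'
from h import *
s,p,r=st(); print(p,s['qpos'].round(2),s['force'],s['gripper_width']*85.4); z=r.as_matrix()[:,2]; print('d',z.round(3))
u=np.array([np.cos(-15.5*D),np.sin(-15.5*D),0])
plan([('pl',p*[1,1,0]+[0,0,53],ori(-105.5,50),10)])
c=cam('scene'); cv2.imwrite('pics/s3.png',cv2.resize(c['img'][120:300,330:560,::-1],None,fx=3,fy=3,interpolation=cv2.INTER_CUBIC))
E
```

```text
[628.12376948 202.22799367  85.38223633] [-1.15  0.57  0.68  2.05  0.41  0.28 -2.83] [-0.29600191 -0.41188189 -0.6273455 ] 16.609059208269244
d [ 0.531 -0.166 -0.831]
pl xyz [-18, -0.5, 26.9] ang [0.018, 0.284, 0.003] hand 10
```

View pics/s3.png

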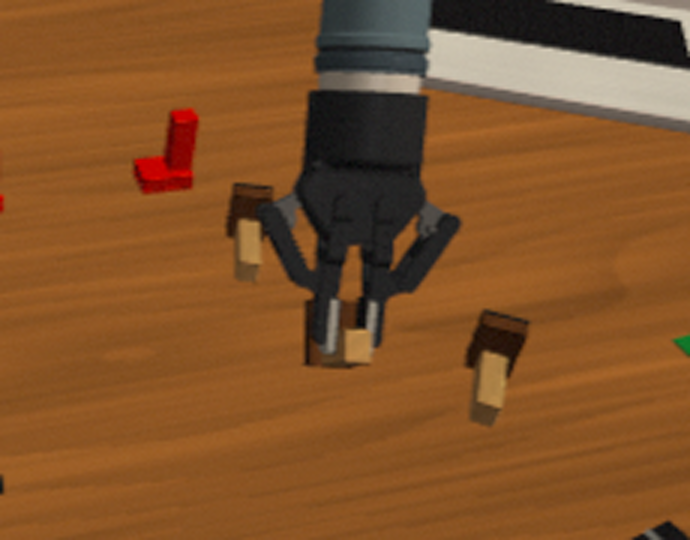

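```bash
python3 - <<'E'
from h import *
s,p,r=st()
plan([('yaw',[630,150,95],ori(-50,33.8),10),('tilt',[630,150,95],ori(-50,52),10)])
E
```

```text
yaw xyz [9.2, 24.8, 0.8] ang [0.278, 0.004, -0.403] hand 10
yaw xyz [-1.1, 25.7, -6.4] ang [0.278, 0.004, -0.403] hand 10
tilt xyz [-0, 0.1, 0] ang [-0, 0.318, 0] hand 10
```

Request:
{"api": "send_rows", "payload": {"commands": [{"xyz": [2,5,0],"angular": [0.056,0,-0.081],"hand": 10},{"xyz": [4,10,0],"angular": [0.111,0,-0.161],"hand": 10},{"xyz": [6,15,0],"angular": [0.167,0,-0.242],"hand": 10},{"xyz": [7,20,1],"angular": [0.222,0,-0.322],"hand": 10},{"xyz": [9,25,1],"angular": [0.278,0.004,-0.403],"hand": 10}]}}

```text
time_s: 26.52
eef_pos: [628.2, 175.9, 89.3]
ee_rot: [-0.022, 0.953, 0.092, 0.287]
force: [-0.1, -0.4, -1.7]
gripper_width: 0.195
gripper_force: 49.1
```

Request:
{"api": "send_rows", "payload": {"commands": [{"xyz": [0,5,-1],"angular": [0.056,0,-0.081],"hand": 10},{"xyz": [0,10,-3],"angular": [0.111,0,-0.161],"hand": 10},{"xyz": [0,15,-4],"angular": [0.167,0,-0.242],"hand": 10},{"xyz": [-1,20,-5],"angular": [0.222,0,-0.322],"hand": 10},{"xyz": [-1,26,-6],"angular": [0.278,0.004,-0.403],"hand": 10}]}}

```text
time_s: 26.93
eef_pos: [626.1, 155.9, 84.2]
ee_rot: [-0.061, 0.935, 0.225, 0.269]
force: [-0.4, -0.2, -3.2]
gripper_width: 0.196
gripper_force: 49.1
```

Request:
{"api": "send_rows", "payload": {"commands": [{"xyz": [0,0,0],"angular": [0,0.064,0],"hand": 10},{"xyz": [0,0,0],"angular": [0,0.127,0],"hand": 10},{"xyz": [0,0,0],"angular": [0,0.191,0],"hand": 10},{"xyz": [0,0,0],"angular": [0,0.254,0],"hand": 10},{"xyz": [0,0,0],"angular": [0,0.318,0],"hand": 10}]}}

```text
time_s: 27.35
eef_pos: [613.9, 154.7, 64.6]
ee_rot: [-0.07, 0.924, 0.234, 0.293]
force: [-0.8, 0.7, -3.1]
gripper_width: 0.196
gripper_force: 49.0
```

Request:
{"api": "send_rows", "payload": {"commands": [{"xyz": [0,0,0],"angular": [0,0,0],"hand": 10},{"xyz": [0,0,0],"angular": [0,0,0],"hand": 10},{"xyz": [0,0,0],"angular": [0,0,0],"hand": 10},{"xyz": [0,0,0],"angular": [0,0,0],"hand": 10},{"xyz": [0,0,0],"angular": [0,0,0],"hand": 10}]}}

```text
time_s: 27.77
eef_pos: [613.4, 159.0, 64.4]
ee_rot: [-0.071, 0.924, 0.238, 0.291]
force: [-0.3, 0.5, -1.0]
gripper_width: 0.197
gripper_force: 49.0
```

```bash
python3 - <<'E'
from h import *
s,p,r=st(); print(p,s['qpos'].round(2),s['force']); z=r.as_matrix(); print(z.round(3)); print(ori(-50,52).as_matrix().round(3))
plan([('pl',[630,150,56],ori(-50,52),10)])
E
```

```text
[613.39141578 158.99751913  64.38423329] [ 0.62  0.69 -1.    2.14  1.69  0.34 -2.75] [-0.33276295  0.5458155  -0.95765686]
[[ 0.717  0.481  0.505]
 [ 0.398 -0.877  0.269]
 [ 0.572  0.008 -0.82 ]]
[[ 0.472  0.643  0.604]
 [ 0.396 -0.766  0.507]
 [ 0.788  0.    -0.616]]
pl xyz [3.5, 15.8, 12.8] ang [0.142, 0.298, -0.138] hand 10
```

Request:
{"api": "send_rows", "payload": {"commands": [{"xyz": [-2,0,3],"angular": [0,0,0],"hand": 10},{"xyz": [-4,0,5],"angular": [0,0,0],"hand": 10},{"xyz": [-5,0,8],"angular": [0,0,0],"hand": 10},{"xyz": [-6,0,9],"angular": [0,0,0],"hand": 10},{"xyz": [-6,0,9],"angular": [0,0,0],"hand": 10}]}}

```text
time_s: 28.18
eef_pos: [612.8, 158.9, 52.3]
ee_rot: [-0.072, 0.924, 0.237, 0.291]
force: [-0.0, -0.3, -1.3]
gripper_width: 0.195
gripper_force: 49.0
```

Request:
{"api": "send_rows", "payload": {"commands": [{"xyz": [0,0,0],"angular": [0,0,0],"hand": 10},{"xyz": [0,0,0],"angular": [0,0,0],"hand": 10},{"xyz": [0,0,0],"angular": [0,0,0],"hand": 10},{"xyz": [0,0,0],"angular": [0,0,0],"hand": 10},{"xyz": [0,0,0],"angular": [0,0,0],"hand": 10}]}}

```text
time_s: 28.6
eef_pos: [613.5, 158.7, 53.3]
ee_rot: [-0.071, 0.924, 0.237, 0.292]
force: [-0.3, -0.4, -0.8]
gripper_width: 0.194
gripper_force: 49.0
```

```bash
python3 - <<'E'
from h import *
s,p,r=st(); print(p,s['qpos'].round(2),s['force']); z=r.as_matrix(); print(z.round(3))
c=cam('side'); W=cloud(c)
cv2.imwrite('pics/s4.png',cv2.resize(c['img'][130:250,250:420,::-1],None,fx=4,fy=4,interpolation=cv2.INTER_CUBIC))
E
```

```text
[613.4975527  158.6919638   53.32896809] [ 0.63  0.73 -1.01  2.14  1.76  0.36 -2.79] [-0.27945214 -0.36123805 -0.84171926]
[[ 0.717  0.48   0.505]
 [ 0.397 -0.877  0.27 ]
 [ 0.573  0.006 -0.82 ]]
```

View pics/s4.png

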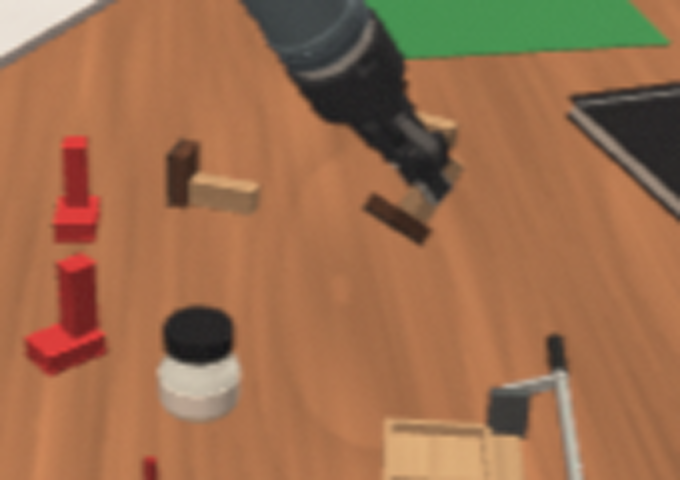

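The side view shows the held stamp at (405,215) with its foot leaning about 40°, just above the desk. I'll press the back edge on the desk and pivot the stamp more upright under a light grip.

Request:
{"api": "send_rows", "payload": {"commands": [{"xyz": [-1,0,1],"angular": [0,0,0],"hand": 10},{"xyz": [-2,0,2],"angular": [0,0,0],"hand": 10},{"xyz": [-2,0,3],"angular": [0,0,0],"hand": 10},{"xyz": [-3,0,4],"angular": [0,0,0],"hand": 10},{"xyz": [-3,0,4],"angular": [0,0,0],"hand": 10}], "newtons": 20}}

```text
time_s: 29.07
eef_pos: [615.6, 159.9, 51.0]
ee_rot: [-0.072, 0.923, 0.238, 0.294]
force: [-3.6, -3.0, 11.8]
gripper_width: 0.196
gripper_force: 50.7
```

Request:
{"api": "send_rows", "payload": {"commands": [{"xyz": [-3,0,0],"angular": [0,0,0],"hand": 10},{"xyz": [-5,0,-1],"angular": [0,0,0],"hand": 10},{"xyz": [-7,0,-3],"angular": [0,0,0],"hand": 10},{"xyz": [-9,0,-4],"angular": [0,0,0],"hand": 10},{"xyz": [-11,0,-5],"angular": [0,0,0],"hand": 10}]}}

```text
time_s: 29.48
eef_pos: [608.1, 156.1, 51.4]
ee_rot: [-0.073, 0.922, 0.239, 0.297]
force: [2.9, 1.4, 7.9]
gripper_width: 0.192
gripper_force: 49.6
```

```bash
python3 - <<'E'
from h import *
s,p,r=st(); print(p,s['force'])
c=cam('side'); save(c,'pics/t.png')
cv2.imwrite('pics/s5.png',cv2.resize(c['img'][150:210,310:400,::-1],None,fx=4,fy=4,interpolation=cv2.INTER_CUBIC))
E
```

```text
[608.10276837 156.0647965   51.39494569] [2.9024681  1.38699326 7.92202876]
```

View pics/s5.png

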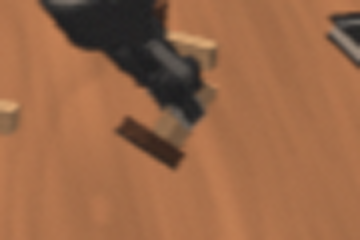

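Request:
{"api": "send_rows", "payload": {"commands": [{"xyz": [-4,0,-3],"angular": [0,0,0],"hand": 10},{"xyz": [-8,0,-6],"angular": [0,0,0],"hand": 10},{"xyz": [-8,0,-6],"angular": [0,0,0],"hand": 60},{"xyz": [-8,0,-6],"angular": [0,0,0],"hand": 60},{"xyz": [-8,0,-6],"angular": [0,0,0],"hand": 60}]}}

```text
time_s: 29.95
eef_pos: [593.6, 147.7, 45.7]
ee_rot: [-0.071, 0.924, 0.237, 0.291]
force: [0.4, 0.5, -1.1]
gripper_width: 0.614
gripper_force: 0.0
```

Request:
{"api": "send_rows", "payload": {"commands": [{"xyz": [0,0,-10],"angular": [0,0,0],"hand": 60},{"xyz": [0,0,-30],"angular": [0,0,0],"hand": 60},{"xyz": [0,0,-60],"angular": [0,0,0],"hand": 60},{"xyz": [0,0,-90],"angular": [0,0,0],"hand": 60},{"xyz": [0,0,-90],"angular": [0,0,0],"hand": 60}]}}

```text
time_s: 30.37
eef_pos: [547.4, 123.0, 121.2]
ee_rot: [-0.07, 0.924, 0.237, 0.291]
force: [-0.5, -0.7, 0.1]
gripper_width: 0.701
gripper_force: 0.0
```

Request:
{"api": "send_rows", "payload": {"commands": [{"xyz": [0,0,0],"angular": [0,0,0],"hand": 60},{"xyz": [0,0,0],"angular": [0,0,0],"hand": 60},{"xyz": [0,0,0],"angular": [0,0,0],"hand": 60},{"xyz": [0,0,0],"angular": [0,0,0],"hand": 60},{"xyz": [0,0,0],"angular": [0,0,0],"hand": 60}]}}

```text
time_s: 30.78
eef_pos: [548.5, 124.2, 119.4]
ee_rot: [-0.072, 0.924, 0.237, 0.291]
force: [-0.1, -0.4, 0.9]
gripper_width: 0.704
gripper_force: 0.0
```

```bash
python3 - <<'E'
from h import *
s,p,r=st(); print(p,s['qpos'].round(2))
M=merged(); inrack(M); lying(M); stand(M,560,670,110,210)
E
```

```text
[548.45011044 124.19042545 119.42715843] [ 0.9   0.51 -1.22  2.27  1.36  0.27 -2.46]
pocket 108 handle [  3.3  27.   98.5 119.   75.9] foot [-20.4  28.3  89.4 125.4]
pocket 54 handle [ 0.5 24.9 46.2 65.8 75.7] foot [-22.8  24.8  39.3  72.1]
foot (array([612.2, 340.4]), array([35.7, 20.2]), 52.9) [615.3 338.6] handle (array([649.6, 314.2]), array([21.2, 37.7]), 54.9) [ 36.1 -26.7]
foot (array([430.6, 223.8]), array([34.2, 19.5]), 61.0) [433.  224.5] handle (array([472.4, 206.7]), array([19.4, 39.4]), 70.7) [ 40.9 -20.1]
foot (array([577.5, 136.5]), array([23.4, 19.6]), 30.1) [582.3 136.1] handle (array([553.5, 125. ]), array([21.4, 33.2]), 21.7) [-28.5 -13.8]
handle (array([576.9, 137.5]), array([24.8, 20.6]), 25.8) top (array([576.8, 137.4]), array([24.3, 20.7]), 24.3) foot (array([570.3, 132.3]), array([41.1, 32.7]), 33.0) zmax 72.1
```

```bash
python3 - <<'E'
from h import *
a=[577.,137.5]
plan([('up',[560,130,150],ori(-64),60),('over',a+[125],ori(-64),60)])
E
```

```text
up xyz [14, 0.3, -8.8] ang [-0.005, -0.305, 0.024] hand 60
up xyz [10.6, 0.1, -12.5] ang [-0.005, -0.304, 0.023] hand 60
over xyz [18.6, 0.7, 25] ang [0, -0, 0] hand 60
```

Request:
{"api": "send_rows", "payload": {"commands": [{"xyz": [3,0,-2],"angular": [0,-0.06,0],"hand": 60},{"xyz": [6,0,-4],"angular": [0,-0.12,0.01],"hand": 60},{"xyz": [9,0,-6],"angular": [0,-0.18,0.01],"hand": 60},{"xyz": [12,0,-8],"angular": [0,-0.24,0.02],"hand": 60},{"xyz": [14,0,-9],"angular": [-0.005,-0.305,0.024],"hand": 60}]}}

```text
time_s: 31.3
eef_pos: [554.1, 126.7, 135.3]
ee_rot: [-0.036, 0.961, 0.233, 0.146]
force: [0.4, 0.7, -0.4]
gripper_width: 0.704
gripper_force: 0.0
```

Request:
{"api": "send_rows", "payload": {"commands": [{"xyz": [2,0,-2],"angular": [0,-0.06,0],"hand": 60},{"xyz": [4,0,-5],"angular": [0,-0.12,0.01],"hand": 60},{"xyz": [6,0,-8],"angular": [0,-0.18,0.01],"hand": 60},{"xyz": [8,0,-10],"angular": [0,-0.24,0.02],"hand": 60},{"xyz": [11,0,-12],"angular": [-0.005,-0.305,0.024],"hand": 60}]}}

```text
time_s: 31.72
eef_pos: [560.3, 129.8, 149.8]
ee_rot: [0.001, 0.975, 0.224, -0.002]
force: [0.8, -0.6, -0.2]
gripper_width: 0.706
gripper_force: 0.0
```

Request:
{"api": "send_rows", "payload": {"commands": [{"xyz": [9,0,5],"angular": [0,0,0],"hand": 60},{"xyz": [19,1,15],"angular": [0,0,0],"hand": 60},{"xyz": [19,1,25],"angular": [0,0,0],"hand": 60},{"xyz": [19,1,25],"angular": [0,0,0],"hand": 60},{"xyz": [19,1,25],"angular": [0,0,0],"hand": 60}]}}

```text
time_s: 32.13
eef_pos: [576.3, 136.9, 123.5]
ee_rot: [0.001, 0.974, 0.225, -0.002]
force: [-0.2, 0.7, -0.2]
gripper_width: 0.7
gripper_force: 0.0
```

Request:
{"api": "send_rows", "payload": {"commands": [{"xyz": [0,0,0],"angular": [0,0,0],"hand": 60},{"xyz": [0,0,0],"angular": [0,0,0],"hand": 60},{"xyz": [0,0,0],"angular": [0,0,0],"hand": 60},{"xyz": [0,0,0],"angular": [0,0,0],"hand": 60},{"xyz": [0,0,0],"angular": [0,0,0],"hand": 60}]}}

```text
time_s: 32.55
eef_pos: [577.9, 137.3, 125.6]
ee_rot: [0.001, 0.975, 0.224, 0.0]
force: [0.1, -0.2, -0.4]
gripper_width: 0.701
gripper_force: 0.0
```

```bash
python3 - <<'E'
from h import *
s,p,r=st(); print(p,s['qpos'].round(2)); a=[577.,137.5]
plan([('d',a+[52],ori(-64),60),('lift',a+[120],ori(-64),10),('c',rk(13,0,105),ori(81.8),10)],step=170,ang=27)
E
```

```text
[577.90673928 137.31065712 125.63421117] [ 0.59  0.79 -1.21  1.79  0.82  1.16 -2.01]
d xyz [-1, -1, 74] ang [0.002, -0, -0.001] hand 60
lift xyz [0, 0, -68] ang [-0, -0, -0] hand 10
c xyz [-30, 53, 2] ang [0, -0, -0.424] hand 10
c xyz [-49, 36, 3] ang [0, -0, -0.424] hand 10
c xyz [-59, 13, 2] ang [0, -0, -0.424] hand 10
c xyz [-60, -12, 3] ang [0, -0, -0.424] hand 10
c xyz [-49, -36, 2] ang [0, -0, -0.425] hand 10
c xyz [-30, -53, 3] ang [0, -0, -0.424] hand 10
```

Request:
{"api": "send_rows", "payload": {"commands": [{"xyz": [-1,-1,15],"angular": [0,0,0],"hand": 60},{"xyz": [-1,-1,35],"angular": [0,0,0],"hand": 60},{"xyz": [-1,-1,55],"angular": [0,0,0],"hand": 60},{"xyz": [-1,-1,74],"angular": [0,0,0],"hand": 60},{"xyz": [-1,-1,74],"angular": [0,0,0],"hand": 60}], "newtons": 40}}

```text
time_s: 32.97
eef_pos: [573.2, 135.9, 46.2]
ee_rot: [0.001, 0.974, 0.224, -0.004]
force: [-1.1, -0.8, 0.4]
gripper_width: 0.704
gripper_force: 0.0
```

Request:
{"api": "send_rows", "payload": {"commands": [{"xyz": [0,0,0],"angular": [0,0,0],"hand": 10},{"xyz": [0,0,0],"angular": [0,0,0],"hand": 10},{"xyz": [0,0,0],"angular": [0,0,0],"hand": 10},{"xyz": [0,0,0],"angular": [0,0,0],"hand": 10},{"xyz": [0,0,0],"angular": [0,0,0],"hand": 10}]}}

```text
time_s: 33.38
eef_pos: [577.4, 138.4, 52.7]
ee_rot: [0.001, 0.975, 0.224, 0.001]
force: [-0.2, -0.5, 2.7]
gripper_width: 0.207
gripper_force: 41.2
```

Request:
{"api": "send_rows", "payload": {"commands": [{"xyz": [0,0,0],"angular": [0,0,0],"hand": 10},{"xyz": [0,0,-17],"angular": [0,0,0],"hand": 10},{"xyz": [0,0,-34],"angular": [0,0,0],"hand": 10},{"xyz": [0,0,-51],"angular": [0,0,0],"hand": 10},{"xyz": [0,0,-68],"angular": [0,0,0],"hand": 10}]}}

```text
time_s: 33.8
eef_pos: [576.7, 138.2, 121.7]
ee_rot: [0.001, 0.974, 0.224, 0.001]
force: [-0.6, -0.1, -0.4]
gripper_width: 0.202
gripper_force: 40.7
```

Request:
{"api": "send_rows", "payload": {"commands": [{"xyz": [-6,11,0],"angular": [0,0,-0.085],"hand": 10},{"xyz": [-12,21,1],"angular": [0,0,-0.17],"hand": 10},{"xyz": [-18,32,1],"angular": [0,0,-0.254],"hand": 10},{"xyz": [-24,42,2],"angular": [0,0,-0.34],"hand": 10},{"xyz": [-30,53,2],"angular": [0,0,-0.424],"hand": 10}]}}

```text
time_s: 34.22
eef_pos: [573.0, 76.7, 119.2]
ee_rot: [0.001, 0.905, 0.426, 0.0]
force: [0.7, -0.1, -1.4]
gripper_width: 0.201
gripper_force: 40.7
```

Request:
{"api": "send_rows", "payload": {"commands": [{"xyz": [-10,7,1],"angular": [0,0,-0.085],"hand": 10},{"xyz": [-20,14,1],"angular": [0,0,-0.17],"hand": 10},{"xyz": [-29,22,2],"angular": [0,0,-0.254],"hand": 10},{"xyz": [-39,29,2],"angular": [0,0,-0.34],"hand": 10},{"xyz": [-49,36,3],"angular": [0,0,-0.424],"hand": 10}]}}

```text
time_s: 34.63
eef_pos: [569.7, 15.6, 116.4]
ee_rot: [0.001, 0.795, 0.607, 0.0]
force: [-0.4, -0.3, -0.9]
gripper_width: 0.203
gripper_force: 40.7
```

Request:
{"api": "send_rows", "payload": {"commands": [{"xyz": [-12,3,0],"angular": [0,0,-0.085],"hand": 10},{"xyz": [-24,5,1],"angular": [0,0,-0.17],"hand": 10},{"xyz": [-35,8,1],"angular": [0,0,-0.254],"hand": 10},{"xyz": [-47,10,2],"angular": [0,0,-0.34],"hand": 10},{"xyz": [-59,13,2],"angular": [0,0,-0.424],"hand": 10}]}}

```text
time_s: 35.05
eef_pos: [566.0, -44.9, 114.1]
ee_rot: [0.001, 0.649, 0.761, -0.0]
force: [0.6, 0.6, -0.4]
gripper_width: 0.206
gripper_force: 40.7
```

Request:
{"api": "send_rows", "payload": {"commands": [{"xyz": [-12,-2,1],"angular": [0,0,-0.085],"hand": 10},{"xyz": [-24,-5,1],"angular": [0,0,-0.17],"hand": 10},{"xyz": [-36,-7,2],"angular": [0,0,-0.254],"hand": 10},{"xyz": [-48,-10,2],"angular": [0,0,-0.34],"hand": 10},{"xyz": [-60,-12,3],"angular": [0,0,-0.424],"hand": 10}]}}

```text
time_s: 35.47
eef_pos: [563.5, -106.3, 111.5]
ee_rot: [0.001, 0.475, 0.88, -0.001]
force: [0.2, 0.1, -1.3]
gripper_width: 0.205
gripper_force: 40.7
```

Request:
{"api": "send_rows", "payload": {"commands": [{"xyz": [-10,-7,0],"angular": [0,0,-0.085],"hand": 10},{"xyz": [-20,-14,1],"angular": [0,0,-0.17],"hand": 10},{"xyz": [-29,-22,1],"angular": [0,0,-0.254],"hand": 10},{"xyz": [-39,-29,2],"angular": [0,0,-0.34],"hand": 10},{"xyz": [-49,-36,2],"angular": [0,0,-0.425],"hand": 10}]}}

```text
time_s: 35.88
eef_pos: [559.9, -167.2, 109.3]
ee_rot: [0.001, 0.279, 0.96, -0.001]
force: [0.5, -0.8, -1.2]
gripper_width: 0.207
gripper_force: 40.7
```

Request:
{"api": "send_rows", "payload": {"commands": [{"xyz": [-6,-11,1],"angular": [0,0,-0.085],"hand": 10},{"xyz": [-12,-21,1],"angular": [0,0,-0.17],"hand": 10},{"xyz": [-18,-32,2],"angular": [0,0,-0.254],"hand": 10},{"xyz": [-24,-42,2],"angular": [0,0,-0.34],"hand": 10},{"xyz": [-30,-53,3],"angular": [0,0,-0.424],"hand": 10}]}}

```text
time_s: 36.3
eef_pos: [556.9, -227.9, 106.8]
ee_rot: [0.001, 0.07, 0.998, -0.001]
force: [-0.0, -0.6, -1.3]
gripper_width: 0.205
gripper_force: 40.7
```

Request:
{"api": "send_rows", "payload": {"commands": [{"xyz": [0,0,0],"angular": [0,0,0],"hand": 10},{"xyz": [0,0,0],"angular": [0,0,0],"hand": 10},{"xyz": [0,0,0],"angular": [0,0,0],"hand": 10},{"xyz": [0,0,0],"angular": [0,0,0],"hand": 10},{"xyz": [0,0,0],"angular": [0,0,0],"hand": 10}]}}

```text
time_s: 36.72
eef_pos: [556.6, -225.4, 105.3]
ee_rot: [0.0, 0.071, 0.997, -0.001]
force: [-0.3, -0.1, -0.7]
gripper_width: 0.206
gripper_force: 40.7
```

```bash
cat >> h.py <<'E'
def held(M,y,z0=45,z1=62):
    d=M[:,:3]-RK; q=np.c_[d@RX,d@RY,M[:,2]]; f=q[(abs(q[:,1]-y)<25)&(abs(q[:,0])<38)&(q[:,2]>z0)&(q[:,2]<z1)]
    print('held foot rack x,y',f.min(0).round(1),f.max(0).round(1), rect(f))
E
python3 - <<'E'
from h import *
s,p,r=st(); print(p,s['qpos'].round(2),s['gripper_width']*85.4)
plan([('down',rk(13,0,60),ori(81.8),10)])
held(merged(),0)
E
```

```text
[ 556.58465428 -225.39836925  105.26476752] [ 1.28  1.09 -1.45  1.79  1.11  1.37  1.  ] 17.561121141403202
down xyz [-0.8, -1.6, 45.3] ang [-0.001, 0.001, 0] hand 10
held foot rack x,y [-20.7 -16.9  50.8] [26.7 17.3 62. ] (array([ 2.5, -0.4]), array([47.3, 34.2]), 2.0)
```

Request:
{"api": "send_rows", "payload": {"commands": [{"xyz": [-1,-2,10],"angular": [0,0,0],"hand": 10},{"xyz": [-1,-2,20],"angular": [0,0,0],"hand": 10},{"xyz": [-1,-2,30],"angular": [0,0,0],"hand": 10},{"xyz": [-1,-2,30],"angular": [0,0,0],"hand": 10},{"xyz": [-1,-2,35],"angular": [0,0,0],"hand": 10}]}}

```text
time_s: 37.23
eef_pos: [557.0, -228.6, 69.0]
ee_rot: [-0.0, 0.072, 0.997, -0.001]
force: [0.1, 0.2, -0.2]
gripper_width: 0.202
gripper_force: 40.7
```

Request:
{"api": "send_rows", "payload": {"commands": [{"xyz": [0,0,3],"angular": [0,0,0],"hand": 10},{"xyz": [0,0,6],"angular": [0,0,0],"hand": 10},{"xyz": [0,0,9],"angular": [0,0,0],"hand": 10},{"xyz": [0,0,12],"angular": [0,0,0],"hand": 10},{"xyz": [0,0,12],"angular": [0,0,0],"hand": 10}]}}

```text
time_s: 37.65
eef_pos: [556.9, -228.8, 57.2]
ee_rot: [-0.0, 0.072, 0.997, -0.001]
force: [-0.1, 0.4, -1.7]
gripper_width: 0.206
gripper_force: 40.7
```

Request:
{"api": "send_rows", "payload": {"commands": [{"xyz": [0,0,0],"angular": [0,0,0],"hand": 10},{"xyz": [0,0,0],"angular": [0,0,0],"hand": 10},{"xyz": [0,0,0],"angular": [0,0,0],"hand": 38},{"xyz": [0,0,0],"angular": [0,0,0],"hand": 38},{"xyz": [0,0,0],"angular": [0,0,0],"hand": 38}]}}

```text
time_s: 38.07
eef_pos: [557.5, -228.8, 58.3]
ee_rot: [0.001, 0.072, 0.997, -0.001]
force: [-0.1, -0.3, 0.4]
gripper_width: 0.446
gripper_force: 0.0
```

Request:
{"api": "send_rows", "payload": {"commands": [{"xyz": [0,0,-15],"angular": [0,0,0],"hand": 38},{"xyz": [0,0,-40],"angular": [0,0,0],"hand": 38},{"xyz": [0,0,-80],"angular": [0,0,0],"hand": 50},{"xyz": [0,0,-120],"angular": [0,0,0],"hand": 50},{"xyz": [0,0,-120],"angular": [0,0,0],"hand": 50}]}}

```text
time_s: 38.48
eef_pos: [562.6, -227.3, 188.9]
ee_rot: [0.008, 0.071, 0.997, -0.002]
force: [1.3, 0.5, 1.7]
gripper_width: 0.589
gripper_force: 0.0
```

Request:
{"api": "send_rows", "payload": {"commands": [{"xyz": [0,0,0],"angular": [0,0,0],"hand": 60},{"xyz": [0,0,0],"angular": [0,0,0],"hand": 60},{"xyz": [0,0,0],"angular": [0,0,0],"hand": 60},{"xyz": [0,0,0],"angular": [0,0,0],"hand": 60},{"xyz": [0,0,0],"angular": [0,0,0],"hand": 60}]}}

```text
time_s: 38.9
eef_pos: [556.3, -228.5, 176.2]
ee_rot: [-0.001, 0.072, 0.997, -0.0]
force: [0.3, 0.6, -0.5]
gripper_width: 0.702
gripper_force: 0.0
```

```bash
python3 - <<'E'
from h import *
M=merged(); inrack(M); lying(M)
s,p,r=st(); print(p,s['qpos'].round(2)) 
E
```

```text
pocket 108 handle [  3.3  27.1  98.9 119.2  75.8] foot [-20.4  27.2  92.3 125.2]
pocket 54 handle [ 0.8 25.2 46.1 66.  75.8] foot [-22.6  24.9  38.6  72.3]
pocket 0 handle [ 1.2 27.8 -7.6 12.3 75.9] foot [-22.8  25.5 -14.   19.6]
foot (array([430.6, 223.6]), array([33.2, 21.9]), 71.9) [432.7 221.5] handle (array([472.3, 205.7]), array([21. , 35.4]), 68.5) [ 42.1 -17. ]
foot (array([612.3, 341.7]), array([31.6, 21.1]), 55.2) [615.7 338.5] handle (array([650.3, 315. ]), array([18. , 36.2]), 54.9) [ 37.3 -26.1]
[ 556.61910889 -228.43557839  176.59242102] [ 1.29  0.93 -1.45  1.74  0.95  1.38  1.08]
```

```bash
python3 - <<'E'
from h import *
a=[466.,209.7]
plan([('c',[500,0,165],ori(75),60),('c',a+[110],ori(68.5,15),60)],step=195)
E
```

```text
c xyz [44, 109, 6] ang [-0, -0.001, 0.059] hand 60
c xyz [51, 106, 6] ang [-0.001, -0, 0.059] hand 60
c xyz [44, 97, 27] ang [-0.007, 0.131, 0.056] hand 60
c xyz [45, 94, 34] ang [-0.008, 0.13, 0.057] hand 60
```

Request:
{"api": "send_rows", "payload": {"commands": [{"xyz": [9,22,1],"angular": [0,0,0.012],"hand": 60},{"xyz": [18,44,2],"angular": [0,0,0.024],"hand": 60},{"xyz": [26,65,4],"angular": [0,0,0.036],"hand": 60},{"xyz": [35,87,5],"angular": [0,0,0.048],"hand": 60},{"xyz": [44,109,6],"angular": [0,0,0.059],"hand": 60}]}}

```text
time_s: 39.42
eef_pos: [528.6, -113.3, 171.0]
ee_rot: [-0.0, 0.102, 0.995, -0.0]
force: [0.2, 0.3, 0.3]
gripper_width: 0.707
gripper_force: 0.0
```

Request:
{"api": "send_rows", "payload": {"commands": [{"xyz": [10,21,1],"angular": [0,0,0.012],"hand": 60},{"xyz": [20,42,2],"angular": [0,0,0.024],"hand": 60},{"xyz": [31,64,4],"angular": [0,0,0.036],"hand": 60},{"xyz": [41,85,5],"angular": [0,0,0.048],"hand": 60},{"xyz": [51,106,6],"angular": [0,0,0.059],"hand": 60}]}}

```text
time_s: 39.83
eef_pos: [499.9, 0.9, 165.0]
ee_rot: [-0.0, 0.131, 0.991, -0.001]
force: [0.7, 0.4, -0.5]
gripper_width: 0.701
gripper_force: 0.0
```

Request:
{"api": "send_rows", "payload": {"commands": [{"xyz": [9,19,5],"angular": [0,0.026,0.011],"hand": 60},{"xyz": [18,39,11],"angular": [0,0.052,0.022],"hand": 60},{"xyz": [26,58,16],"angular": [0,0.079,0.034],"hand": 60},{"xyz": [35,78,22],"angular": [0,0.105,0.045],"hand": 60},{"xyz": [44,97,27],"angular": [-0.007,0.131,0.056],"hand": 60}]}}

```text
time_s: 40.25
eef_pos: [482.8, 106.2, 137.8]
ee_rot: [-0.065, 0.158, 0.985, 0.011]
force: [-0.6, 0.2, 0.0]
gripper_width: 0.706
gripper_force: 0.0
```

Request:
{"api": "send_rows", "payload": {"commands": [{"xyz": [9,19,7],"angular": [0,0.026,0.011],"hand": 60},{"xyz": [18,38,14],"angular": [0,0.052,0.022],"hand": 60},{"xyz": [27,56,20],"angular": [0,0.079,0.034],"hand": 60},{"xyz": [36,75,27],"angular": [0,0.105,0.045],"hand": 60},{"xyz": [45,94,34],"angular": [-0.007,0.131,0.056],"hand": 60}]}}

```text
time_s: 40.67
eef_pos: [465.8, 210.8, 110.1]
ee_rot: [-0.129, 0.185, 0.974, 0.023]
force: [0.1, 0.6, -0.4]
gripper_width: 0.704
gripper_force: 0.0
```

Request:
{"api": "send_rows", "payload": {"commands": [{"xyz": [0,0,0],"angular": [0,0,0],"hand": 60},{"xyz": [0,0,0],"angular": [0,0,0],"hand": 60},{"xyz": [0,0,0],"angular": [0,0,0],"hand": 60},{"xyz": [0,0,0],"angular": [0,0,0],"hand": 60},{"xyz": [0,0,0],"angular": [0,0,0],"hand": 60}]}}

```text
time_s: 41.08
eef_pos: [466.7, 208.3, 110.7]
ee_rot: [-0.128, 0.186, 0.974, 0.023]
force: [-0.6, 0.1, -1.1]
gripper_width: 0.702
gripper_force: 0.0
```

```bash
python3 - <<'E'
from h import *
s,p,r=st(); print(p,s['qpos'].round(2)); lying(merged())
print((r.inv()*ori(68.5,15)).as_rotvec().round(3))
a=[466.,209.7]
plan([('d',a+[22.5],ori(68.5,15),60),('lift',a+[115],ori(68.5,15),10),('t',[560,180,115],ori(85,-10),10),('t',[600,150,105],ori(100,-45),10)])
E
```

```text
[466.67783892 208.3061381  110.66356673] [ 0.56  0.87 -1.29  1.87  0.65  1.22  0.23]
foot (array([431.1, 223.5]), array([34.4, 20.2]), 67.3) [432.7 221.6] handle (array([473.2, 207. ]), array([19.2, 36.3]), 71.2) [ 41.9 -17. ]
foot (array([612.9, 341.4]), array([36.4, 19.7]), 55.0) [614.8 338.3] handle (array([649.5, 313.7]), array([21.6, 36.6]), 53.6) [ 36.6 -26.3]
[-0.002  0.001 -0.002]
d xyz [-22, 1, 85] ang [-0.002, 0.001, -0.001] hand 60
lift xyz [24, 0, -89] ang [-0, -0, -0] hand 10
t xyz [-95, 7, -25] ang [0.012, -0.433, -0.29] hand 10
t xyz [-20, -13.2, 8.4] ang [-0.061, -0.304, -0.118] hand 10
t xyz [-15.1, -16, 12.9] ang [-0.062, -0.304, -0.118] hand 10
```

Request:
{"api": "send_rows", "payload": {"commands": [{"xyz": [-6,1,22],"angular": [0,0,0],"hand": 60},{"xyz": [-11,1,44],"angular": [0,0,0],"hand": 60},{"xyz": [-17,1,65],"angular": [0,0,0],"hand": 60},{"xyz": [-20,1,78],"angular": [0,0,0],"hand": 60},{"xyz": [-22,1,85],"angular": [0,0,0],"hand": 60}]}}

```text
time_s: 41.6
eef_pos: [464.9, 209.3, 21.1]
ee_rot: [-0.129, 0.185, 0.974, 0.022]
force: [-0.4, -0.1, 0.5]
gripper_width: 0.705
gripper_force: 0.0
```

Request:
{"api": "send_rows", "payload": {"commands": [{"xyz": [0,0,0],"angular": [0,0,0],"hand": 60},{"xyz": [0,0,0],"angular": [0,0,0],"hand": 10},{"xyz": [0,0,0],"angular": [0,0,0],"hand": 10},{"xyz": [0,0,0],"angular": [0,0,0],"hand": 10},{"xyz": [0,0,0],"angular": [0,0,0],"hand": 10}]}}

```text
time_s: 42.02
eef_pos: [466.8, 211.1, 24.2]
ee_rot: [-0.127, 0.185, 0.974, 0.024]
force: [-0.5, -0.5, 0.9]
gripper_width: 0.198
gripper_force: 39.4
```

Request:
{"api": "send_rows", "payload": {"commands": [{"xyz": [0,0,0],"angular": [0,0,0],"hand": 10},{"xyz": [6,0,-22],"angular": [0,0,0],"hand": 10},{"xyz": [12,0,-44],"angular": [0,0,0],"hand": 10},{"xyz": [18,0,-67],"angular": [0,0,0],"hand": 10},{"xyz": [24,0,-89],"angular": [0,0,0],"hand": 10}]}}

```text
time_s: 42.43
eef_pos: [465.4, 210.5, 115.9]
ee_rot: [-0.128, 0.185, 0.974, 0.023]
force: [0.3, 0.3, -1.1]
gripper_width: 0.2
gripper_force: 39.4
```

Request:
{"api": "send_rows", "payload": {"commands": [{"xyz": [-19,1,-5],"angular": [0,-0.087,-0.058],"hand": 10},{"xyz": [-38,3,-10],"angular": [0,-0.173,-0.116],"hand": 10},{"xyz": [-57,4,-15],"angular": [0,-0.26,-0.174],"hand": 10},{"xyz": [-76,6,-20],"angular": [0,-0.346,-0.232],"hand": 10},{"xyz": [-95,7,-25],"angular": [0.012,-0.433,-0.29],"hand": 10}]}}

```text
time_s: 42.85
eef_pos: [560.5, 181.1, 115.1]
ee_rot: [0.089, 0.041, 0.995, -0.005]
force: [-0.3, -0.5, -1.6]
gripper_width: 0.198
gripper_force: 39.4
```

Request:
{"api": "send_rows", "payload": {"commands": [{"xyz": [-4,-3,2],"angular": [-0.012,-0.061,-0.024],"hand": 10},{"xyz": [-8,-5,3],"angular": [-0.024,-0.122,-0.047],"hand": 10},{"xyz": [-12,-8,5],"angular": [-0.036,-0.182,-0.071],"hand": 10},{"xyz": [-16,-11,7],"angular": [-0.048,-0.243,-0.094],"hand": 10},{"xyz": [-20,-13,8],"angular": [-0.061,-0.304,-0.118],"hand": 10}]}}

```text
time_s: 43.27
eef_pos: [579.0, 166.3, 110.0]
ee_rot: [0.238, -0.02, 0.971, 0.014]
force: [-0.2, 0.2, -1.1]
gripper_width: 0.201
gripper_force: 39.4
```

Request:
{"api": "send_rows", "payload": {"commands": [{"xyz": [-3,-3,3],"angular": [-0.012,-0.061,-0.024],"hand": 10},{"xyz": [-6,-6,5],"angular": [-0.024,-0.122,-0.047],"hand": 10},{"xyz": [-9,-10,8],"angular": [-0.036,-0.182,-0.071],"hand": 10},{"xyz": [-12,-13,10],"angular": [-0.048,-0.243,-0.094],"hand": 10},{"xyz": [-15,-16,13],"angular": [-0.061,-0.304,-0.118],"hand": 10}]}}

```text
time_s: 43.68
eef_pos: [599.3, 151.8, 106.0]
ee_rot: [0.383, -0.083, 0.919, 0.032]
force: [0.6, -1.0, -1.6]
gripper_width: 0.198
gripper_force: 39.4
```

Request:
{"api": "send_rows", "payload": {"commands": [{"xyz": [0,0,0],"angular": [0,0,0],"hand": 10},{"xyz": [0,0,0],"angular": [0,0,0],"hand": 10},{"xyz": [0,0,0],"angular": [0,0,0],"hand": 10},{"xyz": [0,0,0],"angular": [0,0,0],"hand": 10},{"xyz": [0,0,0],"angular": [0,0,0],"hand": 10}]}}

```text
time_s: 44.1
eef_pos: [600.4, 152.2, 106.3]
ee_rot: [0.382, -0.081, 0.92, 0.033]
force: [-0.9, -0.0, -0.4]
gripper_width: 0.198
gripper_force: 39.4
```

```bash
python3 - <<'E'
from h import *
s,p,r=st(); print(p,s['qpos'].round(2),s['force'],s['gripper_width']*85.4); print(r.as_matrix().round(3)); print((r.inv()*ori(100,-45)).as_rotvec().round(3))
plan([('t',[600,150,58],ori(100,-45),10)])
c=cam('side'); cv2.imwrite('pics/s6.png',cv2.resize(c['img'][120:250,240:420,::-1],None,fx=3,fy=3,interpolation=cv2.INTER_CUBIC))
E
```

```text
[600.380572   152.18895692 106.33395756] [ 0.63  0.65 -1.13  2.27  2.12  0.66 -0.35] [-0.92569115 -0.04128987 -0.41159868] 16.914548130636334
[[-0.695 -0.174  0.697]
 [-0.124  0.985  0.122]
 [-0.708 -0.002 -0.706]]
[-0.001  0.001  0.001]
t xyz [34.7, -2, 33.6] ang [-0.001, 0.001, 0.001] hand 10
```

View pics/s6.png

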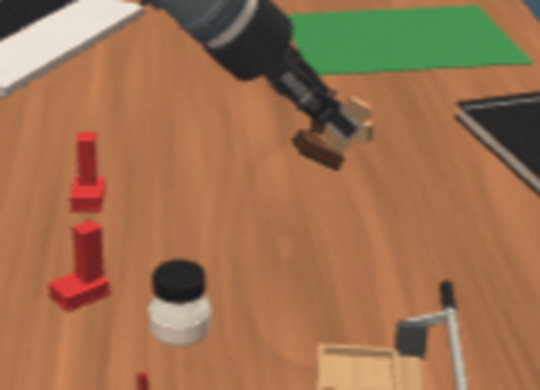

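The side view shows the stamp held at (320,150) and leaning about 30°. I'll tilt it a little more, set it down and release.

```bash
python3 - <<'E'
from h import *
plan([('t',[600,152,80],ori(100,-53),10),('d',[600,152,53],ori(100,-53),10),('back',[540,141,100],ori(100,-53),60),('up',[555,144,150],ori(100,-25),60),('up',[555,144,150],ori(100,0),60)])
E
```

```text
t xyz [18.8, -0, 18.3] ang [-0.001, -0.139, 0.002] hand 10
d xyz [21.5, -0, 16.3] ang [0, 0, -0] hand 10
back xyz [-1, -0, -77] ang [0, 0, -0] hand 60
up xyz [-49, -0, -17.9] ang [0, 0.489, -0] hand 60
up xyz [0, -0, 0] ang [0, 0.436, -0] hand 60
```

Request:
{"api": "send_rows", "payload": {"commands": [{"xyz": [4,0,4],"angular": [0,-0.028,0],"hand": 10},{"xyz": [8,0,8],"angular": [0,-0.056,0],"hand": 10},{"xyz": [12,0,12],"angular": [0,-0.084,0],"hand": 10},{"xyz": [16,0,16],"angular": [0,-0.112,0],"hand": 10},{"xyz": [19,0,18],"angular": [0,-0.139,0],"hand": 10}]}}

```text
time_s: 44.57
eef_pos: [599.3, 151.3, 79.0]
ee_rot: [0.445, -0.078, 0.891, 0.038]
force: [-0.4, 0.6, -0.6]
gripper_width: 0.201
gripper_force: 39.5
```

Request:
{"api": "send_rows", "payload": {"commands": [{"xyz": [5,0,4],"angular": [0,0,0],"hand": 10},{"xyz": [10,0,8],"angular": [0,0,0],"hand": 10},{"xyz": [15,0,12],"angular": [0,0,0],"hand": 10},{"xyz": [19,0,14],"angular": [0,0,0],"hand": 10},{"xyz": [21.5,0,16.3],"angular": [0,0,0],"hand": 10}]}}

```text
time_s: 44.98
eef_pos: [599.2, 151.2, 51.7]
ee_rot: [0.444, -0.079, 0.892, 0.038]
force: [-0.5, 0.5, -0.5]
gripper_width: 0.198
gripper_force: 39.5
```

Request:
{"api": "send_rows", "payload": {"commands": [{"xyz": [0,0,0],"angular": [0,0,0],"hand": 10},{"xyz": [0,0,0],"angular": [0,0,0],"hand": 10},{"xyz": [0,0,0],"angular": [0,0,0],"hand": 60},{"xyz": [0,0,0],"angular": [0,0,0],"hand": 60},{"xyz": [0,0,0],"angular": [0,0,0],"hand": 60}]}}

```text
time_s: 45.4
eef_pos: [599.2, 151.3, 52.7]
ee_rot: [0.445, -0.079, 0.891, 0.038]
force: [0.5, -1.0, 0.3]
gripper_width: 0.619
gripper_force: 0.0
```

Request:
{"api": "send_rows", "payload": {"commands": [{"xyz": [0,0,0],"angular": [0,0,0],"hand": 60},{"xyz": [0,0,-15],"angular": [0,0,0],"hand": 60},{"xyz": [0,0,-35],"angular": [0,0,0],"hand": 60},{"xyz": [-1,0,-60],"angular": [0,0,0],"hand": 60},{"xyz": [-1,0,-77],"angular": [0,0,0],"hand": 60}]}}

```text
time_s: 45.82
eef_pos: [537.5, 141.0, 99.8]
ee_rot: [0.444, -0.079, 0.892, 0.038]
force: [-0.0, -0.0, 0.3]
gripper_width: 0.706
gripper_force: 0.0
```

Request:
{"api": "send_rows", "payload": {"commands": [{"xyz": [-10,0,-4],"angular": [0,0.098,0],"hand": 60},{"xyz": [-20,0,-7],"angular": [0,0.196,0],"hand": 60},{"xyz": [-30,0,-11],"angular": [0,0.293,0],"hand": 60},{"xyz": [-40,0,-14],"angular": [0,0.391,0],"hand": 60},{"xyz": [-49,0,-18],"angular": [0,0.489,0],"hand": 60}]}}

```text
time_s: 46.23
eef_pos: [549.5, 130.8, 128.9]
ee_rot: [0.296, -0.082, 0.952, 0.003]
force: [-0.1, -0.9, -0.4]
gripper_width: 0.706
gripper_force: 0.0
```

Request:
{"api": "send_rows", "payload": {"commands": [{"xyz": [0,0,0],"angular": [0,0.087,0],"hand": 60},{"xyz": [0,0,0],"angular": [0,0.174,0],"hand": 60},{"xyz": [0,0,0],"angular": [0,0.262,0],"hand": 60},{"xyz": [0,0,0],"angular": [0,0.349,0],"hand": 60},{"xyz": [0,0,0],"angular": [0,0.436,0],"hand": 60}]}}

```text
time_s: 46.65
eef_pos: [549.7, 130.9, 128.7]
ee_rot: [0.082, -0.081, 0.993, -0.014]
force: [0.4, 0.0, -0.3]
gripper_width: 0.702
gripper_force: 0.0
```

Request:
{"api": "send_rows", "payload": {"commands": [{"xyz": [0,0,0],"angular": [0,0,0],"hand": 60},{"xyz": [0,0,0],"angular": [0,0,0],"hand": 60},{"xyz": [0,0,0],"angular": [0,0,0],"hand": 60},{"xyz": [0,0,0],"angular": [0,0,0],"hand": 60},{"xyz": [0,0,0],"angular": [0,0,0],"hand": 60}]}}

```text
time_s: 47.07
eef_pos: [548.4, 130.8, 127.6]
ee_rot: [0.084, -0.081, 0.993, -0.014]
force: [0.6, -0.3, -0.2]
gripper_width: 0.707
gripper_force: 0.0
```

```bash
python3 - <<'E'
from h import *
s,p,r=st(); print(p,s['qpos'].round(2)); M=merged(); lying(M); stand(M,550,670,100,200)
P=box(M,550,670,100,200,35,68); print(P[:,:2].min(0),P[:,:2].max(0))
E
```

```text
[548.36899098 130.76039034 127.55289608] [ 0.66  0.66 -1.25  1.98  0.9   0.97  0.72]
foot (array([613.6, 340.2]), array([39. , 20.9]), 55.3) [614.9 338.2] handle (array([649.4, 314. ]), array([20.6, 35.6]), 56.3) [ 36.5 -26. ]
foot (array([590.3, 147.2]), array([23.4, 20.8]), 6.9) [593.  143.8] handle (array([563.2, 144.3]), array([35.1, 21.9]), 87.8) [-30.6  -4.2]
handle (array([590.3, 147.2]), array([24.1, 21.3]), 9.7) top (array([590.2, 147.9]), array([23.8, 19.8]), 10.9) foot (array([578.1, 145.5]), array([49. , 36.5]), 8.6) zmax 71.5
[577.41807003 136.61292344] [603.44298672 158.61831574]
```

```bash
python3 - <<'E'
from h import *
a=[590.2,147.5]
plan([('r',[560,143,145],ori(60),60),('r',[575,145,135],ori(30),60),('r',a+[125],ori(0),60),('r',a+[125],ori(-30),60),('r',a+[125],ori(-60),60),('r',a+[125],ori(-81),60)],ang=41)
E
```

```text
r xyz [-15.6, 9.6, -15.3] ang [0.016, 0.173, 0.685] hand 60
r xyz [-12, 9.2, 10] ang [0, -0, 0.523] hand 60
r xyz [-5.4, 14.4, 10] ang [-0, -0, 0.524] hand 60
r xyz [-0, 0, 0] ang [-0, -0, 0.524] hand 60
r xyz [0, 0.1, 0] ang [-0, -0, 0.523] hand 60
r xyz [-0, -0, 0] ang [-0, 0, 0.367] hand 60
```

Request:
{"api": "send_rows", "payload": {"commands": [{"xyz": [-3,2,-3],"angular": [0.003,0.035,0.12],"hand": 60},{"xyz": [-6,4,-6],"angular": [0.006,0.07,0.24],"hand": 60},{"xyz": [-9,6,-9],"angular": [0.01,0.105,0.36],"hand": 60},{"xyz": [-12,8,-12],"angular": [0.013,0.14,0.48],"hand": 60},{"xyz": [-16,10,-15],"angular": [0.016,0.173,0.59],"hand": 60}]}}

```text
time_s: 47.58
eef_pos: [561.0, 144.0, 145.3]
ee_rot: [-0.001, 0.216, 0.976, -0.003]
force: [0.8, 0.1, 0.1]
gripper_width: 0.704
gripper_force: 0.0
```

Request:
{"api": "send_rows", "payload": {"commands": [{"xyz": [-12,9,10],"angular": [0,0,0.11],"hand": 60},{"xyz": [-12,9,10],"angular": [0,0,0.22],"hand": 60},{"xyz": [-12,9,10],"angular": [0,0,0.33],"hand": 60},{"xyz": [-12,9,10],"angular": [0,0,0.44],"hand": 60},{"xyz": [-12,9,10],"angular": [0,0,0.55],"hand": 60}]}}

```text
time_s: 48.0
eef_pos: [575.6, 146.8, 134.9]
ee_rot: [0.001, 0.473, 0.881, -0.003]
force: [-1.0, -0.7, 0.2]
gripper_width: 0.701
gripper_force: 0.0
```

Request:
{"api": "send_rows", "payload": {"commands": [{"xyz": [-5,14,10],"angular": [0,0,0.11],"hand": 60},{"xyz": [-5,14,10],"angular": [0,0,0.22],"hand": 60},{"xyz": [-5,14,10],"angular": [0,0,0.33],"hand": 60},{"xyz": [-5,14,10],"angular": [0,0,0.44],"hand": 60},{"xyz": [-5,14,10],"angular": [0,0,0.55],"hand": 60}]}}

```text
time_s: 48.42
eef_pos: [590.0, 150.4, 124.9]
ee_rot: [0.002, 0.694, 0.72, -0.003]
force: [-0.1, 0.1, -0.1]
gripper_width: 0.703
gripper_force: 0.0
```

Request:
{"api": "send_rows", "payload": {"commands": [{"xyz": [0,0,0],"angular": [0,0,0.11],"hand": 60},{"xyz": [0,0,0],"angular": [0,0,0.22],"hand": 60},{"xyz": [0,0,0],"angular": [0,0,0.33],"hand": 60},{"xyz": [0,0,0],"angular": [0,0,0.44],"hand": 60},{"xyz": [0,0,0],"angular": [0,0,0.55],"hand": 60}]}}

```text
time_s: 48.83
eef_pos: [589.9, 150.4, 125.0]
ee_rot: [0.002, 0.864, 0.504, -0.002]
force: [0.4, 0.8, -0.2]
gripper_width: 0.701
gripper_force: 0.0
```

Request:
{"api": "send_rows", "payload": {"commands": [{"xyz": [0,0,0],"angular": [0,0,0.11],"hand": 60},{"xyz": [0,0,0],"angular": [0,0,0.22],"hand": 60},{"xyz": [0,0,0],"angular": [0,0,0.33],"hand": 60},{"xyz": [0,0,0],"angular": [0,0,0.44],"hand": 60},{"xyz": [0,0,0],"angular": [0,0,0.55],"hand": 60}]}}

```text
time_s: 49.25
eef_pos: [589.9, 150.4, 124.9]
ee_rot: [0.003, 0.968, 0.251, -0.002]
force: [-0.1, 0.5, -0.1]
gripper_width: 0.702
gripper_force: 0.0
```

Request:
{"api": "send_rows", "payload": {"commands": [{"xyz": [0,0,0],"angular": [0,0,0.12],"hand": 60},{"xyz": [0,0,0],"angular": [0,0,0.24],"hand": 60},{"xyz": [0,0,0],"angular": [0,0,0.346],"hand": 60},{"xyz": [0,0,0],"angular": [0,0,0.346],"hand": 60},{"xyz": [0,0,0],"angular": [0,0,0.346],"hand": 60}]}}

```text
time_s: 49.67
eef_pos: [590.0, 150.5, 125.0]
ee_rot: [0.003, 0.996, 0.084, -0.001]
force: [-0.1, -0.2, 0.3]
gripper_width: 0.704
gripper_force: 0.0
```

Request:
{"api": "send_rows", "payload": {"commands": [{"xyz": [0,0,0],"angular": [0,0,0],"hand": 60},{"xyz": [0,0,0],"angular": [0,0,0],"hand": 60},{"xyz": [0,0,0],"angular": [0,0,0],"hand": 60},{"xyz": [0,0,0],"angular": [0,0,0],"hand": 60},{"xyz": [0,0,0],"angular": [0,0,0],"hand": 60}]}}

```text
time_s: 50.08
eef_pos: [590.4, 150.4, 124.9]
ee_rot: [0.003, 0.997, 0.083, -0.001]
force: [0.1, -0.4, -0.2]
gripper_width: 0.702
gripper_force: 0.0
```

```bash
python3 - <<'E'
from h import *
s,p,r=st(); print(p,s['qpos'].round(2)); a=[590.2,147.5]
stand(merged(),550,630,100,200)
plan([('d',a+[52],ori(-81),60),('lift',a+[120],ori(-81),10),('c',rk(13,-54,105),ori(81.8),10)],step=170,ang=33)
E
```

```text
[590.35392189 150.36645283 124.88948971] [ 0.14  0.52 -0.58  1.77  0.35  0.96 -1.99]
handle (array([590.2, 148.5]), array([25.5, 22.1]), 14.5) top (array([590.6, 148.4]), array([24.7, 21.2]), 18.2) foot (array([591. , 144.8]), array([43.3, 78.7]), 84.0) zmax 72.8
d xyz [-0, 2, 73] ang [0.006, 0.003, 0.008] hand 60
lift xyz [-0, 0, -68] ang [-0, -0, 0] hand 10
c xyz [-15, 63, 3] ang [0, -0, -0.568] hand 10
c xyz [-47, 45, 3] ang [0, -0, -0.568] hand 10
c xyz [-63, 13, 3] ang [0, -0, -0.568] hand 10
c xyz [-60, -23, 3] ang [0, -0, -0.568] hand 10
c xyz [-37, -52, 3] ang [0, -0, -0.569] hand 10
```

Request:
{"api": "send_rows", "payload": {"commands": [{"xyz": [0,2,15],"angular": [0,0,0],"hand": 60},{"xyz": [0,2,35],"angular": [0,0,0],"hand": 60},{"xyz": [0,2,55],"angular": [0,0,0],"hand": 60},{"xyz": [0,2,73],"angular": [0,0,0],"hand": 60},{"xyz": [0,2,73],"angular": [0,0,0],"hand": 60}]}}

```text
time_s: 50.6
eef_pos: [586.7, 146.2, 46.7]
ee_rot: [0.004, 0.997, 0.083, -0.006]
force: [-0.8, -0.2, -1.2]
gripper_width: 0.702
gripper_force: 0.0
```

Request:
{"api": "send_rows", "payload": {"commands": [{"xyz": [0,0,0],"angular": [0,0,0],"hand": 10},{"xyz": [0,0,0],"angular": [0,0,0],"hand": 10},{"xyz": [0,0,0],"angular": [0,0,0],"hand": 10},{"xyz": [0,0,0],"angular": [0,0,0],"hand": 10},{"xyz": [0,0,0],"angular": [0,0,0],"hand": 10}]}}

```text
time_s: 51.02
eef_pos: [591.8, 148.4, 53.4]
ee_rot: [0.003, 0.997, 0.083, 0.0]
force: [0.4, 0.2, 1.8]
gripper_width: 0.204
gripper_force: 41.7
```

Request:
{"api": "send_rows", "payload": {"commands": [{"xyz": [0,0,0],"angular": [0,0,0],"hand": 10},{"xyz": [0,0,-17],"angular": [0,0,0],"hand": 10},{"xyz": [0,0,-34],"angular": [0,0,0],"hand": 10},{"xyz": [0,0,-51],"angular": [0,0,0],"hand": 10},{"xyz": [0,0,-68],"angular": [0,0,0],"hand": 10}]}}

```text
time_s: 51.43
eef_pos: [590.2, 148.3, 120.5]
ee_rot: [0.003, 0.997, 0.083, -0.002]
force: [-0.7, -0.6, -1.1]
gripper_width: 0.205
gripper_force: 41.4
```

Request:
{"api": "send_rows", "payload": {"commands": [{"xyz": [-3,13,1],"angular": [0,0,-0.114],"hand": 10},{"xyz": [-6,25,1],"angular": [0,0,-0.227],"hand": 10},{"xyz": [-9,38,2],"angular": [0,0,-0.341],"hand": 10},{"xyz": [-12,50,2],"angular": [0,0,-0.454],"hand": 10},{"xyz": [-15,63,3],"angular": [0,0,-0.568],"hand": 10}]}}

```text
time_s: 51.85
eef_pos: [585.9, 83.3, 117.5]
ee_rot: [0.003, 0.932, 0.361, -0.002]
force: [0.1, 0.1, 0.1]
gripper_width: 0.211
gripper_force: 41.4
```

Request:
{"api": "send_rows", "payload": {"commands": [{"xyz": [-9,9,1],"angular": [0,0,-0.114],"hand": 10},{"xyz": [-19,18,1],"angular": [0,0,-0.227],"hand": 10},{"xyz": [-28,27,2],"angular": [0,0,-0.341],"hand": 10},{"xyz": [-38,36,2],"angular": [0,0,-0.454],"hand": 10},{"xyz": [-47,45,3],"angular": [0,0,-0.568],"hand": 10}]}}

```text
time_s: 52.27
eef_pos: [581.1, 18.0, 114.9]
ee_rot: [0.002, 0.794, 0.608, -0.003]
force: [0.1, -0.1, -0.6]
gripper_width: 0.202
gripper_force: 41.4
```

Request:
{"api": "send_rows", "payload": {"commands": [{"xyz": [-13,3,1],"angular": [0,0,-0.114],"hand": 10},{"xyz": [-25,5,1],"angular": [0,0,-0.227],"hand": 10},{"xyz": [-38,8,2],"angular": [0,0,-0.341],"hand": 10},{"xyz": [-50,10,2],"angular": [0,0,-0.454],"hand": 10},{"xyz": [-63,13,3],"angular": [0,0,-0.568],"hand": 10}]}}

```text
time_s: 52.68
eef_pos: [576.8, -45.9, 112.3]
ee_rot: [0.001, 0.592, 0.806, -0.003]
force: [0.4, 0.3, -1.0]
gripper_width: 0.205
gripper_force: 41.4
```

Request:
{"api": "send_rows", "payload": {"commands": [{"xyz": [-12,-5,1],"angular": [0,0,-0.114],"hand": 10},{"xyz": [-24,-9,1],"angular": [0,0,-0.227],"hand": 10},{"xyz": [-36,-14,2],"angular": [0,0,-0.341],"hand": 10},{"xyz": [-48,-18,2],"angular": [0,0,-0.454],"hand": 10},{"xyz": [-60,-23,3],"angular": [0,0,-0.568],"hand": 10}]}}

```text
time_s: 53.1
eef_pos: [572.7, -110.3, 109.7]
ee_rot: [0.0, 0.342, 0.94, -0.003]
force: [0.8, 0.1, -0.6]
gripper_width: 0.208
gripper_force: 41.4
```

Request:
{"api": "send_rows", "payload": {"commands": [{"xyz": [-7,-10,1],"angular": [0,0,-0.114],"hand": 10},{"xyz": [-15,-21,1],"angular": [0,0,-0.227],"hand": 10},{"xyz": [-22,-31,2],"angular": [0,0,-0.341],"hand": 10},{"xyz": [-30,-42,2],"angular": [0,0,-0.454],"hand": 10},{"xyz": [-37,-52,3],"angular": [0,0,-0.569],"hand": 10}]}}

```text
time_s: 53.52
eef_pos: [567.0, -174.4, 107.0]
ee_rot: [-0.001, 0.065, 0.998, -0.004]
force: [-0.5, 1.0, -0.9]
gripper_width: 0.208
gripper_force: 41.4
```

Request:
{"api": "send_rows", "payload": {"commands": [{"xyz": [0,0,0],"angular": [0,0,0],"hand": 10},{"xyz": [0,0,0],"angular": [0,0,0],"hand": 10},{"xyz": [0,0,0],"angular": [0,0,0],"hand": 10},{"xyz": [0,0,0],"angular": [0,0,0],"hand": 10},{"xyz": [0,0,0],"angular": [0,0,0],"hand": 10}]}}

```text
time_s: 53.93
eef_pos: [567.5, -171.5, 107.3]
ee_rot: [-0.001, 0.067, 0.998, -0.003]
force: [0.1, 0.1, -0.3]
gripper_width: 0.207
gripper_force: 41.3
```

```bash
python3 - <<'E'
from h import *
s,p,r=st(); print(p,s['qpos'].round(2),s['gripper_width']*85.4)
plan([('down',rk(13,-54,60),ori(81.8),10)])
held(merged(),-54)
E
```

```text
[ 567.53902522 -171.53945989  107.3278233 ] [ 1.05  0.75 -1.11  1.81  0.76  1.09  1.1 ] 17.704845691840738
down xyz [2.4, -2.2, 47.3] ang [-0.006, -0.001, 0.009] hand 10
held foot rack x,y [-24.7 -71.3  52.4] [ 21.4 -37.4  61.9] (array([ -1.7, -54.3]), array([34. , 45.9]), 89.4)
```

Request:
{"api": "send_rows", "payload": {"commands": [{"xyz": [3.5,-2,10],"angular": [0,0,0],"hand": 10},{"xyz": [3.5,-2,20],"angular": [0,0,0],"hand": 10},{"xyz": [3.5,-2,30],"angular": [0,0,0],"hand": 10},{"xyz": [3.5,-2,30],"angular": [0,0,0],"hand": 10},{"xyz": [3.5,-2,37],"angular": [0,0,0],"hand": 10}]}}

```text
time_s: 54.45
eef_pos: [563.6, -174.7, 69.6]
ee_rot: [-0.001, 0.068, 0.998, -0.003]
force: [0.3, 0.4, -0.8]
gripper_width: 0.203
gripper_force: 41.3
```

Request:
{"api": "send_rows", "payload": {"commands": [{"xyz": [0,0,3],"angular": [0,0,0],"hand": 10},{"xyz": [0,0,6],"angular": [0,0,0],"hand": 10},{"xyz": [0,0,9],"angular": [0,0,0],"hand": 10},{"xyz": [0,0,12],"angular": [0,0,0],"hand": 10},{"xyz": [0,0,12],"angular": [0,0,0],"hand": 10}]}}

```text
time_s: 54.87
eef_pos: [563.7, -174.8, 57.8]
ee_rot: [-0.001, 0.068, 0.998, -0.003]
force: [-0.6, 0.2, -1.0]
gripper_width: 0.204
gripper_force: 41.3
```

Request:
{"api": "send_rows", "payload": {"commands": [{"xyz": [0,0,0],"angular": [0,0,0],"hand": 10},{"xyz": [0,0,0],"angular": [0,0,0],"hand": 10},{"xyz": [0,0,0],"angular": [0,0,0],"hand": 38},{"xyz": [0,0,0],"angular": [0,0,0],"hand": 38},{"xyz": [0,0,0],"angular": [0,0,0],"hand": 38}]}}

```text
time_s: 55.28
eef_pos: [563.8, -174.9, 58.3]
ee_rot: [-0.0, 0.068, 0.998, -0.003]
force: [0.2, -0.0, 0.3]
gripper_width: 0.45
gripper_force: 0.0
```

Request:
{"api": "send_rows", "payload": {"commands": [{"xyz": [0,0,-15],"angular": [0,0,0],"hand": 38},{"xyz": [0,0,-40],"angular": [0,0,0],"hand": 38},{"xyz": [0,0,-80],"angular": [0,0,0],"hand": 50},{"xyz": [0,0,-120],"angular": [0,0,0],"hand": 50},{"xyz": [0,0,-120],"angular": [0,0,0],"hand": 50}]}}

```text
time_s: 55.7
eef_pos: [569.7, -173.1, 187.8]
ee_rot: [0.007, 0.067, 0.998, -0.004]
force: [2.2, -0.1, 1.0]
gripper_width: 0.582
gripper_force: 0.0
```

Request:
{"api": "send_rows", "payload": {"commands": [{"xyz": [0,0,0],"angular": [0,0,0],"hand": 60},{"xyz": [0,0,0],"angular": [0,0,0],"hand": 60},{"xyz": [0,0,0],"angular": [0,0,0],"hand": 60},{"xyz": [0,0,0],"angular": [0,0,0],"hand": 60},{"xyz": [0,0,0],"angular": [0,0,0],"hand": 60}]}}

```text
time_s: 56.12
eef_pos: [562.8, -174.0, 176.6]
ee_rot: [-0.002, 0.068, 0.998, -0.003]
force: [0.1, 0.3, -0.1]
gripper_width: 0.702
gripper_force: 0.0
```

```bash
python3 - <<'E'
from h import *
M=merged(); inrack(M); lying(M)
s,p,r=st(); print(p,s['qpos'].round(2))
a=np.array([613,341])+38*np.array([np.cos(-35*D),np.sin(-35*D)]); a=list(a.round(1)); print(a)
plan([('c',[580,60,160],ori(70),60),('c',a+[110],ori(55,15),60)],step=195)
E
```

```text
pocket 108 handle [  3.7  27.   97.6 119.2  76. ] foot [-20.1  29.8  83.8 126. ]
pocket 54 handle [ 0.8 24.9 46.1 65.8 76. ] foot [-23.4  24.9  27.9  72.3]
pocket 0 handle [ 2.1 26.  -7.6 13.1 76. ] foot [-21.6  25.5 -14.2  19.1]
pocket -54 handle [  1.6  26.2 -61.2 -41.   76. ] foot [-21.8  26.  -69.2 -35.1]
foot (array([612.6, 340.9]), array([33.3, 19.9]), 55.6) [614.4 337.7] handle (array([650.2, 315.1]), array([17.8, 37.5]), 54.0) [ 38.3 -25.1]
[ 563.17615583 -173.9901605   177.01338288] [ 1.12  0.67 -1.19  1.77  0.68  1.18  1.16]
[np.float64(644.1), np.float64(319.2)]
c xyz [7, 117, 8] ang [-0.003, -0.001, 0.107] hand 60
c xyz [20, 116, 8] ang [-0.003, -0.001, 0.107] hand 60
c xyz [14, 133, 25] ang [-0.017, 0.13, 0.13] hand 60
c xyz [28, 129, 30] ang [-0.017, 0.13, 0.13] hand 60
```

Request:
{"api": "send_rows", "payload": {"commands": [{"xyz": [1,23,2],"angular": [0,0,0.021],"hand": 60},{"xyz": [3,47,3],"angular": [0,0,0.043],"hand": 60},{"xyz": [4,70,5],"angular": [0,0,0.064],"hand": 60},{"xyz": [6,94,6],"angular": [0,0,0.086],"hand": 60},{"xyz": [7,117,8],"angular": [0,0,0.107],"hand": 60}]}}

```text
time_s: 56.63
eef_pos: [572.3, -56.0, 168.9]
ee_rot: [-0.001, 0.121, 0.993, -0.003]
force: [1.4, -0.1, -0.4]
gripper_width: 0.703
gripper_force: 0.0
```

Request:
{"api": "send_rows", "payload": {"commands": [{"xyz": [4,23,2],"angular": [0,0,0.021],"hand": 60},{"xyz": [8,46,3],"angular": [0,0,0.043],"hand": 60},{"xyz": [12,70,5],"angular": [0,0,0.064],"hand": 60},{"xyz": [16,93,6],"angular": [0,0,0.086],"hand": 60},{"xyz": [20,116,8],"angular": [0,0,0.107],"hand": 60}]}}

```text
time_s: 57.05
eef_pos: [580.8, 61.4, 160.1]
ee_rot: [-0.001, 0.174, 0.985, -0.003]
force: [0.5, 0.5, -0.3]
gripper_width: 0.704
gripper_force: 0.0
```

Request:
{"api": "send_rows", "payload": {"commands": [{"xyz": [3,27,5],"angular": [0,0.026,0.026],"hand": 60},{"xyz": [6,53,10],"angular": [0,0.052,0.052],"hand": 60},{"xyz": [8,80,15],"angular": [0,0.078,0.078],"hand": 60},{"xyz": [11,106,20],"angular": [0,0.104,0.104],"hand": 60},{"xyz": [14,133,25],"angular": [-0.017,0.13,0.13],"hand": 60}]}}

```text
time_s: 57.47
eef_pos: [613.3, 191.8, 133.9]
ee_rot: [-0.064, 0.237, 0.969, 0.017]
force: [0.2, 0.6, -0.3]
gripper_width: 0.698
gripper_force: 0.0
```

Request:
{"api": "send_rows", "payload": {"commands": [{"xyz": [6,26,6],"angular": [0,0.026,0.026],"hand": 60},{"xyz": [11,52,12],"angular": [0,0.052,0.052],"hand": 60},{"xyz": [17,77,18],"angular": [0,0.078,0.078],"hand": 60},{"xyz": [22,103,24],"angular": [0,0.104,0.104],"hand": 60},{"xyz": [28,129,30],"angular": [-0.017,0.13,0.13],"hand": 60}]}}

```text
time_s: 57.88
eef_pos: [644.8, 320.7, 107.6]
ee_rot: [-0.125, 0.299, 0.945, 0.036]
force: [0.5, -0.2, -0.4]
gripper_width: 0.701
gripper_force: 0.0
```

Request:
{"api": "send_rows", "payload": {"commands": [{"xyz": [0,0,0],"angular": [0,0,0],"hand": 60},{"xyz": [0,0,0],"angular": [0,0,0],"hand": 60},{"xyz": [0,0,0],"angular": [0,0,0],"hand": 60},{"xyz": [0,0,0],"angular": [0,0,0],"hand": 60},{"xyz": [0,0,0],"angular": [0,0,0],"hand": 60}]}}

```text
time_s: 58.3
eef_pos: [645.5, 317.0, 109.0]
ee_rot: [-0.124, 0.299, 0.945, 0.036]
force: [-0.8, -0.2, -1.1]
gripper_width: 0.708
gripper_force: 0.0
```

```bash
python3 - <<'E'
from h import *
s,p,r=st(); print(p,s['qpos'].round(2))
M=merged(); lying(M)
a=[644.1,319.2]
plan([('d',a+[22.5],ori(55,15),60),('lift',a+[115],ori(55,15),10),('t',[620,240,115],ori(76,-10),10),('t',[600,152,105],ori(100,-45),10),('t',[600,152,80],ori(100,-53),10),('t',[600,152,53],ori(100,-53),10)])
E
```

```text
[645.46653159 317.0254744  108.99721261] [ 0.16  0.97 -0.99  1.35  0.55  1.29  0.16]
foot (array([612.3, 340. ]), array([35.9, 20.1]), 53.4) [614.8 338.3] handle (array([649.2, 314.3]), array([20.6, 37.4]), 56.1) [ 36.7 -26.1]
d xyz [-20, 1, 84] ang [-0.006, 0.003, -0.003] hand 60
lift xyz [24, 0, -89] ang [0, 0, 0] hand 10
t xyz [-25, -78, -7] ang [0.016, -0.431, -0.369] hand 10
t xyz [0.1, -45.3, 5.2] ang [-0.098, -0.301, -0.189] hand 10
t xyz [9.3, -44.6, -0.6] ang [-0.098, -0.301, -0.188] hand 10
t xyz [17.7, -0, 17.7] ang [-0, -0.139, -0] hand 10
t xyz [21.6, -0, 16.2] ang [-0, -0, -0] hand 10
```

Request:
{"api": "send_rows", "payload": {"commands": [{"xyz": [-5,1,21],"angular": [0,0,0],"hand": 60},{"xyz": [-10,1,42],"angular": [0,0,0],"hand": 60},{"xyz": [-15,1,63],"angular": [0,0,0],"hand": 60},{"xyz": [-18,1,77],"angular": [0,0,0],"hand": 60},{"xyz": [-20,1,84],"angular": [0,0,0],"hand": 60}]}}

```text
time_s: 58.82
eef_pos: [642.0, 318.9, 19.8]
ee_rot: [-0.125, 0.299, 0.945, 0.034]
force: [0.3, -0.1, -0.1]
gripper_width: 0.703
gripper_force: 0.0
```

Request:
{"api": "send_rows", "payload": {"commands": [{"xyz": [0,0,0],"angular": [0,0,0],"hand": 60},{"xyz": [0,0,0],"angular": [0,0,0],"hand": 10},{"xyz": [0,0,0],"angular": [0,0,0],"hand": 10},{"xyz": [0,0,0],"angular": [0,0,0],"hand": 10},{"xyz": [0,0,0],"angular": [0,0,0],"hand": 10}]}}

```text
time_s: 59.23
eef_pos: [644.6, 321.2, 24.7]
ee_rot: [-0.123, 0.299, 0.946, 0.037]
force: [-0.5, -1.5, -0.2]
gripper_width: 0.201
gripper_force: 40.3
```

Request:
{"api": "send_rows", "payload": {"commands": [{"xyz": [0,0,0],"angular": [0,0,0],"hand": 10},{"xyz": [6,0,-22],"angular": [0,0,0],"hand": 10},{"xyz": [12,0,-44],"angular": [0,0,0],"hand": 10},{"xyz": [18,0,-67],"angular": [0,0,0],"hand": 10},{"xyz": [24,0,-89],"angular": [0,0,0],"hand": 10}]}}

```text
time_s: 59.65
eef_pos: [643.0, 320.9, 115.5]
ee_rot: [-0.124, 0.298, 0.946, 0.036]
force: [-0.4, -0.2, -0.6]
gripper_width: 0.203
gripper_force: 40.3
```

Request:
{"api": "send_rows", "payload": {"commands": [{"xyz": [-5,-16,-1],"angular": [0.003,-0.086,-0.074],"hand": 10},{"xyz": [-10,-31,-3],"angular": [0.006,-0.172,-0.148],"hand": 10},{"xyz": [-15,-47,-4],"angular": [0.01,-0.259,-0.221],"hand": 10},{"xyz": [-20,-62,-6],"angular": [0.013,-0.345,-0.295],"hand": 10},{"xyz": [-25,-78,-7],"angular": [0.016,-0.431,-0.369],"hand": 10}]}}

```text
time_s: 60.07
eef_pos: [619.6, 242.7, 116.4]
ee_rot: [0.088, 0.119, 0.989, -0.014]
force: [0.4, -0.2, -0.5]
gripper_width: 0.199
gripper_force: 40.3
```

Request:
{"api": "send_rows", "payload": {"commands": [{"xyz": [0,-9,1],"angular": [-0.02,-0.06,-0.038],"hand": 10},{"xyz": [0,-18,2],"angular": [-0.039,-0.12,-0.076],"hand": 10},{"xyz": [0,-27,3],"angular": [-0.059,-0.181,-0.113],"hand": 10},{"xyz": [0,-36,4],"angular": [-0.078,-0.241,-0.151],"hand": 10},{"xyz": [0,-45,5],"angular": [-0.098,-0.301,-0.189],"hand": 10}]}}

```text
time_s: 60.48
eef_pos: [609.0, 198.5, 111.2]
ee_rot: [0.238, 0.018, 0.971, 0.009]
force: [0.4, -0.3, -0.5]
gripper_width: 0.2
gripper_force: 40.3
```

Request:
{"api": "send_rows", "payload": {"commands": [{"xyz": [2,-9,0],"angular": [-0.02,-0.06,-0.038],"hand": 10},{"xyz": [4,-18,0],"angular": [-0.039,-0.12,-0.076],"hand": 10},{"xyz": [6,-27,0],"angular": [-0.059,-0.181,-0.113],"hand": 10},{"xyz": [7,-36,0],"angular": [-0.078,-0.241,-0.151],"hand": 10},{"xyz": [9,-45,-1],"angular": [-0.098,-0.301,-0.189],"hand": 10}]}}

```text
time_s: 60.9
eef_pos: [601.3, 157.0, 106.9]
ee_rot: [0.367, -0.072, 0.927, 0.026]
force: [1.3, -0.5, -1.0]
gripper_width: 0.2
gripper_force: 40.3
```

Request:
{"api": "send_rows", "payload": {"commands": [{"xyz": [3,0,3],"angular": [0,-0.028,0],"hand": 10},{"xyz": [7,0,7],"angular": [0,-0.056,0],"hand": 10},{"xyz": [10,0,10],"angular": [0,-0.084,0],"hand": 10},{"xyz": [14,0,14],"angular": [0,-0.112,0],"hand": 10},{"xyz": [18,0,18],"angular": [0,-0.139,0],"hand": 10}]}}

```text
time_s: 61.32
eef_pos: [601.0, 156.6, 81.1]
ee_rot: [0.43, -0.069, 0.9, 0.031]
force: [0.5, 0.4, -1.5]
gripper_width: 0.202
gripper_force: 40.3
```

Request:
{"api": "send_rows", "payload": {"commands": [{"xyz": [0,0,0],"angular": [0,0,0],"hand": 10},{"xyz": [0,0,0],"angular": [0,0,0],"hand": 10},{"xyz": [0,0,0],"angular": [0,0,0],"hand": 10},{"xyz": [0,0,0],"angular": [0,0,0],"hand": 10},{"xyz": [0,0,0],"angular": [0,0,0],"hand": 10}]}}

```text
time_s: 61.73
eef_pos: [602.0, 156.6, 82.1]
ee_rot: [0.43, -0.069, 0.9, 0.03]
force: [-1.2, 0.5, -0.7]
gripper_width: 0.2
gripper_force: 40.3
```

```bash
python3 - <<'E'
from h import *
s,p,r=st(); print(p,s['qpos'].round(2),s['gripper_width']*85.4,(r.inv()*ori(100,-53)).as_rotvec().round(3))
plan([('t',[600,152,53],ori(100,-53),10),('back',[540,141,100],ori(100,-53),60),('up',[555,144,150],ori(100,-25),60),('up',[555,144,150],ori(100,0),60)],ang=27)
c=cam('side'); W=cloud(c).reshape(-1,3); C=c['img'].reshape(-1,3).astype(int)
m=(C.sum(1)<150)&(C[:,0]>C[:,2]+15); P=W[m]; P=P[(abs(P[:,0]-590)<60)&(abs(P[:,1]-145)<50)&(P[:,2]>5)]; print(len(P),P.min(0),P.max(0))
E
```

```text
[602.03829071 156.61456389  82.06424614] [ 0.41  0.63 -0.89  2.31  2.42  0.75 -0.74] 17.12166466544061 [-0.022 -0.033 -0.011]
t xyz [24.3, -4.1, 16.2] ang [-0.022, -0.033, -0.011] hand 10
back xyz [-1, -0, -77] ang [-0, 0, -0] hand 60
up xyz [-24.5, -0.1, -9] ang [-0, 0.244, -0] hand 60
up xyz [-21.5, -0, -14.6] ang [-0, 0.245, -0] hand 60
up xyz [-0.1, -0, 0] ang [-0, 0.436, -0.001] hand 60
49 [565.743587   100.58585481  38.73889319] [607.59064655 151.83252512 106.14150929]
```

Request:
{"api": "send_rows", "payload": {"commands": [{"xyz": [5,-1,3],"angular": [-0.004,-0.006,-0.002],"hand": 10},{"xyz": [10,-2,7],"angular": [-0.009,-0.013,-0.004],"hand": 10},{"xyz": [15,-3,10],"angular": [-0.013,-0.02,-0.006],"hand": 10},{"xyz": [20,-4,13],"angular": [-0.018,-0.026,-0.008],"hand": 10},{"xyz": [24,-4,16],"angular": [-0.022,-0.033,-0.011],"hand": 10}]}}

```text
time_s: 62.2
eef_pos: [599.6, 151.5, 52.3]
ee_rot: [0.444, -0.078, 0.892, 0.039]
force: [-0.2, -0.1, -1.3]
gripper_width: 0.201
gripper_force: 40.3
```

Request:
{"api": "send_rows", "payload": {"commands": [{"xyz": [0,0,0],"angular": [0,0,0],"hand": 10},{"xyz": [0,0,0],"angular": [0,0,0],"hand": 10},{"xyz": [0,0,0],"angular": [0,0,0],"hand": 60},{"xyz": [0,0,0],"angular": [0,0,0],"hand": 60},{"xyz": [0,0,0],"angular": [0,0,0],"hand": 60}]}}

```text
time_s: 62.62
eef_pos: [599.8, 152.3, 53.2]
ee_rot: [0.445, -0.078, 0.892, 0.039]
force: [-0.0, -0.2, -1.0]
gripper_width: 0.613
gripper_force: 0.0
```

Request:
{"api": "send_rows", "payload": {"commands": [{"xyz": [0,0,0],"angular": [0,0,0],"hand": 60},{"xyz": [0,0,-15],"angular": [0,0,0],"hand": 60},{"xyz": [0,0,-35],"angular": [0,0,0],"hand": 60},{"xyz": [-1,0,-60],"angular": [0,0,0],"hand": 60},{"xyz": [-1,0,-77],"angular": [0,0,0],"hand": 60}]}}

```text
time_s: 63.03
eef_pos: [537.9, 141.6, 100.0]
ee_rot: [0.444, -0.078, 0.892, 0.039]
force: [-0.4, -0.2, 0.5]
gripper_width: 0.702
gripper_force: 0.0
```

Request:
{"api": "send_rows", "payload": {"commands": [{"xyz": [-5,0,-2],"angular": [0,0.049,0],"hand": 60},{"xyz": [-10,0,-4],"angular": [0,0.098,0],"hand": 60},{"xyz": [-15,0,-5],"angular": [0,0.146,0],"hand": 60},{"xyz": [-20,0,-7],"angular": [0,0.195,0],"hand": 60},{"xyz": [-24,0,-9],"angular": [0,0.244,0],"hand": 60}]}}

```text
time_s: 63.45
eef_pos: [546.8, 142.7, 124.8]
ee_rot: [0.335, -0.082, 0.938, 0.029]
force: [-0.5, -1.9, -1.0]
gripper_width: 0.699
gripper_force: 0.0
```

Request:
{"api": "send_rows", "payload": {"commands": [{"xyz": [-4,0,-3],"angular": [0,0.049,0],"hand": 60},{"xyz": [-9,0,-6],"angular": [0,0.098,0],"hand": 60},{"xyz": [-13,0,-9],"angular": [0,0.147,0],"hand": 60},{"xyz": [-17,0,-12],"angular": [0,0.196,0],"hand": 60},{"xyz": [-22,0,-15],"angular": [0,0.245,0],"hand": 60}]}}

```text
time_s: 63.87
eef_pos: [554.1, 136.8, 141.2]
ee_rot: [0.25, -0.08, 0.965, 0.009]
force: [0.7, -0.6, -0.6]
gripper_width: 0.702
gripper_force: 0.0
```

Request:
{"api": "send_rows", "payload": {"commands": [{"xyz": [0,0,0],"angular": [0,0.087,0],"hand": 60},{"xyz": [0,0,0],"angular": [0,0.174,0],"hand": 60},{"xyz": [0,0,0],"angular": [0,0.262,0],"hand": 60},{"xyz": [0,0,0],"angular": [0,0.349,0],"hand": 60},{"xyz": [0,0,0],"angular": [0,0.436,0],"hand": 60}]}}

```text
time_s: 64.28
eef_pos: [555.6, 136.6, 142.3]
ee_rot: [0.035, -0.079, 0.996, -0.008]
force: [0.5, -0.0, -0.1]
gripper_width: 0.698
gripper_force: 0.0
```

Request:
{"api": "send_rows", "payload": {"commands": [{"xyz": [0,0,0],"angular": [0,0,0],"hand": 60},{"xyz": [0,0,0],"angular": [0,0,0],"hand": 60},{"xyz": [0,0,0],"angular": [0,0,0],"hand": 60},{"xyz": [0,0,0],"angular": [0,0,0],"hand": 60},{"xyz": [0,0,0],"angular": [0,0,0],"hand": 60}]}}

```text
time_s: 64.7
eef_pos: [554.2, 136.6, 141.2]
ee_rot: [0.037, -0.08, 0.996, -0.008]
force: [-0.3, -0.1, 0.1]
gripper_width: 0.703
gripper_force: 0.0
```

```bash
python3 - <<'E'
from h import *
s,p,r=st(); print(p,s['qpos'].round(2)); M=merged(); lying(M); stand(M,550,670,100,200)
a=[590.2,147.5]
plan([('r',[560,143,145],ori(68),60),('r',[575,145,135],ori(37),60),('r',a+[125],ori(6),60),('r',a+[125],ori(-81),60)],ang=33)
E
```

```text
[554.17450684 136.58424025 141.20470526] [ 0.46  0.51 -0.97  1.9   0.57  0.95  0.96]
foot (array([590.9, 148.5]), array([23.9, 19.6]), 11.0) [593.8 145. ] handle (array([564.5, 144.7]), array([34.1, 19.1]), 87.5) [-30.5  -5.1]
handle (array([590.5, 149.3]), array([24.6, 21.5]), 16.3) top (array([591.1, 150.1]), array([23.2, 20.5]), 15.0) foot (array([579.6, 145.8]), array([48.5, 35. ]), 10.0) zmax 72.2
r xyz [-6.5, 5.5, -3.2] ang [-0.002, 0.077, 0.544] hand 60
r xyz [-13.1, 7.5, 10] ang [0, 0, 0.541] hand 60
r xyz [-7.2, 13.6, 10] ang [0, 0, 0.541] hand 60
r xyz [0, 0, -0] ang [0, -0, 0.506] hand 60
r xyz [0, 0, -0] ang [0, -0, 0.506] hand 60
r xyz [0, 0, -0] ang [0, -0, 0.506] hand 60
```

Request:
{"api": "send_rows", "payload": {"commands": [{"xyz": [-6,5,-3],"angular": [0,0.015,0.109],"hand": 60},{"xyz": [-6,5,-3],"angular": [0,0.03,0.218],"hand": 60},{"xyz": [-6,5,-3],"angular": [0,0.046,0.326],"hand": 60},{"xyz": [-6,5,-3],"angular": [0,0.062,0.435],"hand": 60},{"xyz": [-6,5,-3],"angular": [0,0.077,0.544],"hand": 60}]}}

```text
time_s: 65.22
eef_pos: [560.2, 142.8, 145.0]
ee_rot: [-0.0, 0.194, 0.981, -0.0]
force: [-0.2, 0.7, -0.1]
gripper_width: 0.704
gripper_force: 0.0
```

Request:
{"api": "send_rows", "payload": {"commands": [{"xyz": [-13,8,10],"angular": [0,0,0.11],"hand": 60},{"xyz": [-13,8,10],"angular": [0,0,0.22],"hand": 60},{"xyz": [-13,8,10],"angular": [0,0,0.33],"hand": 60},{"xyz": [-13,8,10],"angular": [0,0,0.44],"hand": 60},{"xyz": [-13,8,10],"angular": [0,0,0.541],"hand": 60}]}}

```text
time_s: 65.63
eef_pos: [575.2, 145.2, 134.8]
ee_rot: [0.0, 0.449, 0.894, -0.0]
force: [-0.4, -0.1, -0.2]
gripper_width: 0.697
gripper_force: 0.0
```

Request:
{"api": "send_rows", "payload": {"commands": [{"xyz": [-7,14,10],"angular": [0,0,0.11],"hand": 60},{"xyz": [-7,14,10],"angular": [0,0,0.22],"hand": 60},{"xyz": [-7,14,10],"angular": [0,0,0.33],"hand": 60},{"xyz": [-7,14,10],"angular": [0,0,0.44],"hand": 60},{"xyz": [-7,14,10],"angular": [0,0,0.541],"hand": 60}]}}

```text
time_s: 66.05
eef_pos: [590.6, 148.0, 124.8]
ee_rot: [0.0, 0.671, 0.741, -0.0]
force: [-0.3, -0.1, 0.4]
gripper_width: 0.697
gripper_force: 0.0
```

Request:
{"api": "send_rows", "payload": {"commands": [{"xyz": [0,0,0],"angular": [0,0,0.1],"hand": 60},{"xyz": [0,0,0],"angular": [0,0,0.2],"hand": 60},{"xyz": [0,0,0],"angular": [0,0,0.3],"hand": 60},{"xyz": [0,0,0],"angular": [0,0,0.4],"hand": 60},{"xyz": [0,0,0],"angular": [0,0,0.5],"hand": 60}]}}

```text
time_s: 66.47
eef_pos: [590.6, 148.0, 125.0]
ee_rot: [0.0, 0.834, 0.552, -0.0]
force: [-0.4, -0.2, 0.4]
gripper_width: 0.706
gripper_force: 0.0
```

Request:
{"api": "send_rows", "payload": {"commands": [{"xyz": [0,0,0],"angular": [0,0,0.1],"hand": 60},{"xyz": [0,0,0],"angular": [0,0,0.2],"hand": 60},{"xyz": [0,0,0],"angular": [0,0,0.3],"hand": 60},{"xyz": [0,0,0],"angular": [0,0,0.4],"hand": 60},{"xyz": [0,0,0],"angular": [0,0,0.5],"hand": 60}]}}

```text
time_s: 66.88
eef_pos: [590.6, 148.1, 125.0]
ee_rot: [0.0, 0.944, 0.329, -0.0]
force: [-0.5, -0.3, -0.5]
gripper_width: 0.703
gripper_force: 0.0
```

Request:
{"api": "send_rows", "payload": {"commands": [{"xyz": [0,0,0],"angular": [0,0,0.1],"hand": 60},{"xyz": [0,0,0],"angular": [0,0,0.2],"hand": 60},{"xyz": [0,0,0],"angular": [0,0,0.3],"hand": 60},{"xyz": [0,0,0],"angular": [0,0,0.4],"hand": 60},{"xyz": [0,0,0],"angular": [0,0,0.5],"hand": 60}]}}

```text
time_s: 67.3
eef_pos: [590.5, 148.1, 125.0]
ee_rot: [0.0, 0.996, 0.085, -0.0]
force: [-0.7, -0.8, 0.4]
gripper_width: 0.7
gripper_force: 0.0
```

Request:
{"api": "send_rows", "payload": {"commands": [{"xyz": [0,0,0],"angular": [0,0,0],"hand": 60},{"xyz": [0,0,0],"angular": [0,0,0],"hand": 60},{"xyz": [0,0,0],"angular": [0,0,0],"hand": 60},{"xyz": [0,0,0],"angular": [0,0,0],"hand": 60},{"xyz": [0,0,0],"angular": [0,0,0],"hand": 60}]}}

```text
time_s: 67.72
eef_pos: [590.9, 147.9, 124.8]
ee_rot: [0.0, 0.996, 0.087, -0.0]
force: [-0.1, 0.2, -0.5]
gripper_width: 0.7
gripper_force: 0.0
```

```bash
python3 - <<'E'
from h import *
s,p,r=st(); print(p,s['qpos'].round(2)); a=[590.7,149.5]
stand(merged(),550,630,100,200)
plan([('d',a+[52],ori(-79.5),60),('lift',a+[120],ori(-79.5),10),('c',rk(14,-108,105),ori(81.8),10)],step=170,ang=33)
E
```

```text
[590.90161557 147.94603934 124.78974548] [-0.07  0.46 -0.3   1.78  0.17  0.92 -1.84]
handle (array([590.9, 149.8]), array([25. , 23.3]), 2.1) top (array([591.3, 149.8]), array([22.9, 23.3]), 1.9) foot (array([579.1, 148.5]), array([47.6, 37.6]), 8.5) zmax 72.0
d xyz [0, -2, 73] ang [0, 0.001, -0.009] hand 60
lift xyz [0, 0, -68] ang [0, -0, 0] hand 10
c xyz [-13.6, 52.4, 3] ang [0, 0, -0.563] hand 10
c xyz [-39.5, 37, 3] ang [0, 0, -0.563] hand 10
c xyz [-53.1, 10.3, 3] ang [0, 0, -0.563] hand 10
c xyz [-50.5, -19.7, 2.9] ang [0, 0, -0.563] hand 10
c xyz [-32.1, -43.5, 3] ang [-0, 0.001, -0.563] hand 10
```

Request:
{"api": "send_rows", "payload": {"commands": [{"xyz": [0,-2,15],"angular": [0,0,0],"hand": 60},{"xyz": [0,-2,35],"angular": [0,0,0],"hand": 60},{"xyz": [0,-2,55],"angular": [0,0,0],"hand": 60},{"xyz": [0,-2,73],"angular": [0,0,0],"hand": 60},{"xyz": [0,-2,73],"angular": [0,0,0],"hand": 60}]}}

```text
time_s: 68.23
eef_pos: [587.2, 148.8, 47.8]
ee_rot: [0.001, 0.996, 0.087, -0.004]
force: [-1.0, -0.4, -1.1]
gripper_width: 0.703
gripper_force: 0.0
```

Request:
{"api": "send_rows", "payload": {"commands": [{"xyz": [0,0,0],"angular": [0,0,0],"hand": 10},{"xyz": [0,0,0],"angular": [0,0,0],"hand": 10},{"xyz": [0,0,0],"angular": [0,0,0],"hand": 10},{"xyz": [0,0,0],"angular": [0,0,0],"hand": 10},{"xyz": [0,0,0],"angular": [0,0,0],"hand": 10}]}}

```text
time_s: 68.65
eef_pos: [592.1, 150.4, 53.6]
ee_rot: [-0.0, 0.996, 0.087, 0.001]
force: [-0.1, -0.2, 3.2]
gripper_width: 0.205
gripper_force: 41.2
```

Request:
{"api": "send_rows", "payload": {"commands": [{"xyz": [0,0,0],"angular": [0,0,0],"hand": 10},{"xyz": [0,0,-17],"angular": [0,0,0],"hand": 10},{"xyz": [0,0,-34],"angular": [0,0,0],"hand": 10},{"xyz": [0,0,-51],"angular": [0,0,0],"hand": 10},{"xyz": [0,0,-68],"angular": [0,0,0],"hand": 10}]}}

```text
time_s: 69.07
eef_pos: [590.0, 149.7, 120.2]
ee_rot: [0.0, 0.996, 0.087, -0.001]
force: [-0.1, 0.8, -1.4]
gripper_width: 0.21
gripper_force: 40.7
```

Request:
{"api": "send_rows", "payload": {"commands": [{"xyz": [-3,10,1],"angular": [0,0,-0.113],"hand": 10},{"xyz": [-5,21,1],"angular": [0,0,-0.225],"hand": 10},{"xyz": [-8,31,2],"angular": [0,0,-0.338],"hand": 10},{"xyz": [-11,42,2],"angular": [0,0,-0.45],"hand": 10},{"xyz": [-14,52,3],"angular": [0,0,-0.563],"hand": 10}]}}

```text
time_s: 69.48
eef_pos: [585.5, 95.4, 116.8]
ee_rot: [0.0, 0.932, 0.363, -0.001]
force: [-0.6, -0.7, -0.7]
gripper_width: 0.204
gripper_force: 40.7
```

Request:
{"api": "send_rows", "payload": {"commands": [{"xyz": [-8,7,1],"angular": [0,0,-0.113],"hand": 10},{"xyz": [-16,15,1],"angular": [0,0,-0.225],"hand": 10},{"xyz": [-24,22,2],"angular": [0,0,-0.338],"hand": 10},{"xyz": [-32,30,2],"angular": [0,0,-0.45],"hand": 10},{"xyz": [-39,37,3],"angular": [0,0,-0.563],"hand": 10}]}}

```text
time_s: 69.9
eef_pos: [581.4, 41.6, 113.7]
ee_rot: [0.0, 0.794, 0.607, -0.001]
force: [0.1, -0.8, -0.7]
gripper_width: 0.207
gripper_force: 40.7
```

Request:
{"api": "send_rows", "payload": {"commands": [{"xyz": [-11,2,1],"angular": [0,0,-0.113],"hand": 10},{"xyz": [-21,4,1],"angular": [0,0,-0.225],"hand": 10},{"xyz": [-32,6,2],"angular": [0,0,-0.338],"hand": 10},{"xyz": [-42,8,2],"angular": [0,0,-0.45],"hand": 10},{"xyz": [-53,10,3],"angular": [0,0,-0.563],"hand": 10}]}}

```text
time_s: 70.32
eef_pos: [576.9, -11.6, 110.9]
ee_rot: [-0.0, 0.594, 0.804, -0.001]
force: [-0.7, 0.8, -1.0]
gripper_width: 0.205
gripper_force: 40.7
```

Request:
{"api": "send_rows", "payload": {"commands": [{"xyz": [-10,-4,1],"angular": [0,0,-0.113],"hand": 10},{"xyz": [-20,-8,1],"angular": [0,0,-0.225],"hand": 10},{"xyz": [-30,-12,2],"angular": [0,0,-0.338],"hand": 10},{"xyz": [-40,-16,2],"angular": [0,0,-0.45],"hand": 10},{"xyz": [-51,-20,3],"angular": [0,0,-0.563],"hand": 10}]}}

```text
time_s: 70.73
eef_pos: [572.4, -66.2, 107.9]
ee_rot: [-0.0, 0.347, 0.938, -0.001]
force: [0.9, 1.1, -0.5]
gripper_width: 0.206
gripper_force: 40.7
```

Request:
{"api": "send_rows", "payload": {"commands": [{"xyz": [-6,-9,1],"angular": [0,0,-0.113],"hand": 10},{"xyz": [-13,-17,1],"angular": [0,0,-0.225],"hand": 10},{"xyz": [-19,-26,2],"angular": [0,0,-0.338],"hand": 10},{"xyz": [-26,-35,2],"angular": [0,0,-0.45],"hand": 10},{"xyz": [-32,-43,3],"angular": [0,0,-0.563],"hand": 10}]}}

```text
time_s: 71.15
eef_pos: [568.3, -120.3, 104.8]
ee_rot: [-0.0, 0.074, 0.997, -0.001]
force: [-0.3, 0.5, -1.1]
gripper_width: 0.201
gripper_force: 40.7
```

Request:
{"api": "send_rows", "payload": {"commands": [{"xyz": [0,0,0],"angular": [0,0,0],"hand": 10},{"xyz": [0,0,0],"angular": [0,0,0],"hand": 10},{"xyz": [0,0,0],"angular": [0,0,0],"hand": 10},{"xyz": [0,0,0],"angular": [0,0,0],"hand": 10},{"xyz": [0,0,0],"angular": [0,0,0],"hand": 10}]}}

```text
time_s: 71.57
eef_pos: [568.9, -117.8, 105.2]
ee_rot: [-0.0, 0.076, 0.997, -0.0]
force: [0.1, 0.4, -0.7]
gripper_width: 0.205
gripper_force: 40.7
```

```bash
python3 - <<'E'
from h import *
s,p,r=st(); print(p,s['qpos'].round(2),s['gripper_width']*85.4)
plan([('down',rk(14,-108,60),ori(81.8),10)])
held(merged(),-108)
E
```

```text
[ 568.93921011 -117.80211774  105.19693777] [ 0.78  0.57 -0.81  1.85  0.5   0.94  1.17] 17.504097231158575
down xyz [-2.9, -1.9, 45.2] ang [-0.001, -0, -0.008] hand 10
held foot rack x,y [ -19.  -124.7   48.6] [ 28.6 -90.6  62. ] (array([   5.3, -107.9]), array([47.8, 33.5]), 2.3)
```

Request:
{"api": "send_rows", "payload": {"commands": [{"xyz": [-3,-2,10],"angular": [0,0,-0.01],"hand": 10},{"xyz": [-3,-2,20],"angular": [0,0,-0.01],"hand": 10},{"xyz": [-3,-2,30],"angular": [0,0,-0.01],"hand": 10},{"xyz": [-3,-2,30],"angular": [0,0,-0.01],"hand": 10},{"xyz": [-3,-2,35],"angular": [0,0,-0.01],"hand": 10}]}}

```text
time_s: 72.08
eef_pos: [571.1, -121.4, 69.1]
ee_rot: [-0.001, 0.071, 0.997, -0.0]
force: [0.1, -0.3, -0.1]
gripper_width: 0.207
gripper_force: 40.7
```

Request:
{"api": "send_rows", "payload": {"commands": [{"xyz": [0,0,3],"angular": [0,0,0],"hand": 10},{"xyz": [0,0,6],"angular": [0,0,0],"hand": 10},{"xyz": [0,0,9],"angular": [0,0,0],"hand": 10},{"xyz": [0,0,12],"angular": [0,0,0],"hand": 10},{"xyz": [0,0,12],"angular": [0,0,0],"hand": 10}]}}

```text
time_s: 72.5
eef_pos: [571.7, -121.6, 57.9]
ee_rot: [0.0, 0.071, 0.997, -0.0]
force: [-0.1, 0.4, -0.6]
gripper_width: 0.208
gripper_force: 40.7
```

Request:
{"api": "send_rows", "payload": {"commands": [{"xyz": [0,0,0],"angular": [0,0,0],"hand": 10},{"xyz": [0,0,0],"angular": [0,0,0],"hand": 10},{"xyz": [0,0,0],"angular": [0,0,0],"hand": 38},{"xyz": [0,0,0],"angular": [0,0,0],"hand": 38},{"xyz": [0,0,0],"angular": [0,0,0],"hand": 38}]}}

```text
time_s: 72.92
eef_pos: [571.7, -121.5, 58.3]
ee_rot: [0.0, 0.071, 0.997, -0.0]
force: [-0.2, 0.5, -0.2]
gripper_width: 0.45
gripper_force: 0.0
```

Request:
{"api": "send_rows", "payload": {"commands": [{"xyz": [0,0,-15],"angular": [0,0,0],"hand": 38},{"xyz": [0,0,-40],"angular": [0,0,0],"hand": 38},{"xyz": [0,0,-80],"angular": [0,0,0],"hand": 50},{"xyz": [0,0,-120],"angular": [0,0,0],"hand": 50},{"xyz": [0,0,-120],"angular": [0,0,0],"hand": 50}]}}

```text
time_s: 73.33
eef_pos: [577.9, -120.9, 188.0]
ee_rot: [0.008, 0.071, 0.997, -0.001]
force: [2.5, 0.6, 1.8]
gripper_width: 0.589
gripper_force: 0.0
```

Request:
{"api": "send_rows", "payload": {"commands": [{"xyz": [0,0,0],"angular": [0,0,0],"hand": 50},{"xyz": [0,0,0],"angular": [0,0,0],"hand": 50},{"xyz": [0,0,0],"angular": [0,0,0],"hand": 50},{"xyz": [0,0,0],"angular": [0,0,0],"hand": 50},{"xyz": [0,0,0],"angular": [0,0,0],"hand": 50}]}}

```text
time_s: 73.75
eef_pos: [570.4, -121.4, 176.5]
ee_rot: [-0.002, 0.071, 0.997, -0.0]
force: [-0.0, 0.1, -0.2]
gripper_width: 0.586
gripper_force: 0.0
```

```bash
python3 - <<'E'
from h import *
M=merged(); inrack(M)
d=M[:,:3]-RK; q=np.c_[d@RX,d@RY,M[:,2]]; b=q[(q[:,1]<-150)&(q[:,1]>-205)&(q[:,2]>10)&(q[:,2]<60)&(q[:,0]<0)&(q[:,0]>-110)]; print('grip',len(b),b.min(0),b.max(0),b.mean(0))
s,p,r=st(); print(p)
plan([('c',rk(-75,-175,150),ori(35),50),('c',rk(-75,-175,150),ori(-8.2),50)])
c=cam('scene'); cv2.imwrite('pics/s7.png',cv2.resize(c['img'][180:310,130:350,::-1],None,fx=3,fy=3,interpolation=cv2.INTER_CUBIC))
E
```

```text
pocket 108 handle [  1.4  27.   97.7 118.7  75.8] foot [-21.5  26.2  91.7 125.4]
pocket 54 handle [ 0.5 24.9 45.8 66.1 75.9] foot [-23.3  24.9  38.9  72.8]
pocket 0 handle [ 0.9 25.6 -7.2 12.7 75.7] foot [-22.5  25.8 -14.2  20.3]
pocket -54 handle [  2.3  26.2 -60.9 -40.9  76. ] foot [-22.3  27.4 -68.  -35.5]
pocket -108 handle [   2.5   26.4 -114.7  -95.    75.9] foot [ -21.6   27.1 -123.9  -87.4]
grip 253 [ -79.59532776 -196.90291422   29.67166941] [ -37.65881079 -150.03840043   45.97019064] [ -70.45597779 -169.52631173   40.48765272]
[ 570.84134136 -121.28702431  176.90658982]
c xyz [-44.8, 34.1, 13.3] ang [-0.001, -0.001, 0.409] hand 50
c xyz [-27.6, 49.1, 13.5] ang [-0, -0.001, 0.409] hand 50
c xyz [-0, -0, -0] ang [-0, -0, 0.377] hand 50
c xyz [-0, -0, -0] ang [-0, -0, 0.377] hand 50
```

View pics/s7.png

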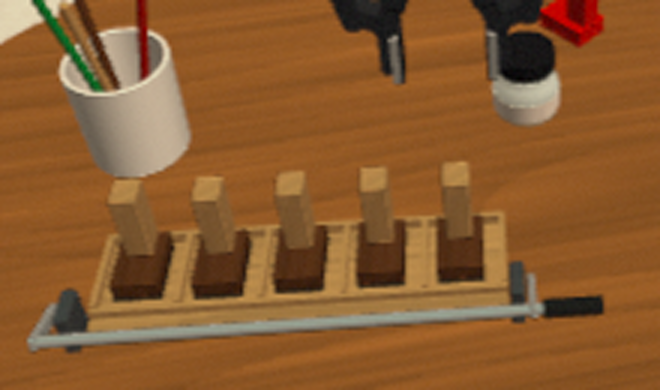

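All five stamps stand in their pockets with toes to the front, at crop x of about 140, 218, 300, 380 and 460. The bar is open in front, with its grip at (572,306). Next I'll close the bar.

Request:
{"api": "send_rows", "payload": {"commands": [{"xyz": [-9,7,3],"angular": [0,0,0.08],"hand": 50},{"xyz": [-18,14,5],"angular": [0,0,0.16],"hand": 50},{"xyz": [-27,20,8],"angular": [0,0,0.25],"hand": 50},{"xyz": [-36,27,11],"angular": [0,0,0.33],"hand": 50},{"xyz": [-45,34,13],"angular": [0,0,0.409],"hand": 50}]}}

```text
time_s: 74.32
eef_pos: [621.0, -94.0, 164.1]
ee_rot: [-0.001, 0.274, 0.962, -0.0]
force: [0.3, 0.6, 0.3]
gripper_width: 0.587
gripper_force: 0.0
```

Request:
{"api": "send_rows", "payload": {"commands": [{"xyz": [-6,10,3],"angular": [0,0,0.08],"hand": 50},{"xyz": [-11,20,5],"angular": [0,0,0.16],"hand": 50},{"xyz": [-17,29,8],"angular": [0,0,0.25],"hand": 50},{"xyz": [-22,39,11],"angular": [0,0,0.33],"hand": 50},{"xyz": [-28,49,13],"angular": [0,0,0.409],"hand": 50}]}}

```text
time_s: 74.73
eef_pos: [670.4, -66.7, 150.9]
ee_rot: [-0.001, 0.464, 0.886, -0.001]
force: [0.2, 0.1, -0.1]
gripper_width: 0.588
gripper_force: 0.0
```

Request:
{"api": "send_rows", "payload": {"commands": [{"xyz": [0,0,0],"angular": [0,0,0.08],"hand": 50},{"xyz": [0,0,0],"angular": [0,0,0.15],"hand": 50},{"xyz": [0,0,0],"angular": [0,0,0.23],"hand": 50},{"xyz": [0,0,0],"angular": [0,0,0.3],"hand": 50},{"xyz": [0,0,0],"angular": [0,0,0.377],"hand": 50}]}}

```text
time_s: 75.15
eef_pos: [670.2, -66.8, 151.3]
ee_rot: [-0.0, 0.621, 0.784, -0.001]
force: [0.3, -0.2, 0.2]
gripper_width: 0.587
gripper_force: 0.0
```

Request:
{"api": "send_rows", "payload": {"commands": [{"xyz": [0,0,0],"angular": [0,0,0.08],"hand": 50},{"xyz": [0,0,0],"angular": [0,0,0.15],"hand": 50},{"xyz": [0,0,0],"angular": [0,0,0.23],"hand": 50},{"xyz": [0,0,0],"angular": [0,0,0.3],"hand": 50},{"xyz": [0,0,0],"angular": [0,0,0.377],"hand": 50}]}}

```text
time_s: 75.57
eef_pos: [670.2, -66.9, 151.3]
ee_rot: [-0.0, 0.757, 0.653, -0.001]
force: [0.2, 0.7, 0.4]
gripper_width: 0.584
gripper_force: 0.0
```

Request:
{"api": "send_rows", "payload": {"commands": [{"xyz": [0,0,0],"angular": [0,0,0],"hand": 50},{"xyz": [0,0,0],"angular": [0,0,0],"hand": 50},{"xyz": [0,0,0],"angular": [0,0,0],"hand": 50},{"xyz": [0,0,0],"angular": [0,0,0],"hand": 50},{"xyz": [0,0,0],"angular": [0,0,0],"hand": 50}]}}

```text
time_s: 75.98
eef_pos: [670.4, -67.1, 151.8]
ee_rot: [-0.0, 0.756, 0.655, -0.0]
force: [-0.1, 0.2, -0.0]
gripper_width: 0.581
gripper_force: 0.0
```

```bash
python3 - <<'E'
from h import *
s,p,r=st(); print(p)
plan([('d',rk(-74,-175,39),ori(-8.2),50)])
E
```

```text
[670.35272404 -67.13881028 151.79466541]
d xyz [1, -2, 113] ang [-0.001, 0.001, 0] hand 50
```

Request:
{"api": "send_rows", "payload": {"commands": [{"xyz": [1,-2,30],"angular": [0,0,0],"hand": 50},{"xyz": [1,-2,60],"angular": [0,0,0],"hand": 50},{"xyz": [1,-2,85],"angular": [0,0,0],"hand": 50},{"xyz": [1,-2,103],"angular": [0,0,0],"hand": 50},{"xyz": [1,-2,113],"angular": [0,0,0],"hand": 50}], "newtons": 25}}

```text
time_s: 76.4
eef_pos: [666.2, -66.1, 35.6]
ee_rot: [-0.002, 0.756, 0.655, -0.002]
force: [-0.1, 0.4, -0.1]
gripper_width: 0.583
gripper_force: 0.0
```

Request:
{"api": "send_rows", "payload": {"commands": [{"xyz": [0,0,0],"angular": [0,0,0],"hand": 8},{"xyz": [0,0,0],"angular": [0,0,0],"hand": 8},{"xyz": [0,0,0],"angular": [0,0,0],"hand": 8},{"xyz": [0,0,0],"angular": [0,0,0],"hand": 8},{"xyz": [0,0,0],"angular": [0,0,0],"hand": 8}]}}

```text
time_s: 76.82
eef_pos: [668.3, -65.6, 40.4]
ee_rot: [0.0, 0.756, 0.655, -0.001]
force: [-4.4, 0.8, 2.9]
gripper_width: 0.128
gripper_force: 24.6
```

Request:
{"api": "send_rows", "payload": {"commands": [{"xyz": [0,0,0],"angular": [0,0,0],"hand": 8},{"xyz": [0,0,0],"angular": [0,0,0],"hand": 8},{"xyz": [0,0,0],"angular": [0,0,0],"hand": 8},{"xyz": [0,0,0],"angular": [0,0,0],"hand": 8},{"xyz": [0,0,0],"angular": [0,0,0],"hand": 8}]}}

```text
time_s: 77.23
eef_pos: [668.4, -65.6, 40.3]
ee_rot: [0.0, 0.756, 0.655, -0.001]
force: [-5.0, 0.6, 6.4]
gripper_width: 0.129
gripper_force: 24.8
```

Request:
{"api": "send_rows", "payload": {"commands": [{"xyz": [0,-4.1,-7.1],"angular": [0,0,0],"hand": 8},{"xyz": [0,-9.8,-13.1],"angular": [0,0,0],"hand": 8},{"xyz": [0,-16.8,-17.4],"angular": [0,0,0],"hand": 8},{"xyz": [0,-24.6,-19.9],"angular": [0,0,0],"hand": 8},{"xyz": [0,-32.8,-20.3],"angular": [0,0,0],"hand": 8}]}}

```text
time_s: 77.65
eef_pos: [646.7, -62.5, 65.6]
ee_rot: [0.009, 0.756, 0.654, 0.009]
force: [11.9, -1.8, 8.2]
gripper_width: 0.131
gripper_force: 24.5
```

Request:
{"api": "send_rows", "payload": {"commands": [{"xyz": [0,-8.1,1.6],"angular": [0,0,0],"hand": 8},{"xyz": [0,-15.5,5.1],"angular": [0,0,0],"hand": 8},{"xyz": [0,-21.8,10.4],"angular": [0,0,0],"hand": 8},{"xyz": [0,-26.7,17.1],"angular": [0,0,0],"hand": 8},{"xyz": [0,-29.7,24.7],"angular": [0,0,0],"hand": 8}]}}

```text
time_s: 78.07
eef_pos: [608.1, -57.2, 40.6]
ee_rot: [0.002, 0.756, 0.654, -0.0]
force: [-6.0, 0.8, 9.2]
gripper_width: 0.129
gripper_force: 29.0
```

Request:
{"api": "send_rows", "payload": {"commands": [{"xyz": [0,-0.5,4],"angular": [0,0,0],"hand": 8},{"xyz": [0,-1,8],"angular": [0,0,0],"hand": 8},{"xyz": [0,-1,9],"angular": [0,0,0],"hand": 8},{"xyz": [0,-1,9],"angular": [0,0,0],"hand": 8},{"xyz": [0,-1,9],"angular": [0,0,0],"hand": 8}]}}

```text
time_s: 78.48
eef_pos: [605.0, -56.7, 26.8]
ee_rot: [0.0, 0.756, 0.655, -0.001]
force: [-5.1, -0.9, 6.1]
gripper_width: 0.128
gripper_force: 29.8
```

```bash
python3 - <<'E'
from h import *
s,p,r=st(); print(p,s['force'],s['gripper_width']*85.4); q=p-RK; print('rack',q@RX,q@RY,p[2])
E
```

```text
[604.99761549 -56.73351985  26.82483906] [-5.06374231 -0.88323039  6.13559749] 10.91477605673635
rack -10.069623569151041 -175.49694001194615 26.824839064453446
```

Request:
{"api": "send_rows", "payload": {"commands": [{"xyz": [0,0,2],"angular": [0,0,0],"hand": 8},{"xyz": [0,0,2],"angular": [0,0,0],"hand": 8},{"xyz": [0,0,2],"angular": [0,0,0],"hand": 50},{"xyz": [0,0,2],"angular": [0,0,0],"hand": 50},{"xyz": [0,0,2],"angular": [0,0,0],"hand": 50}]}}

```text
time_s: 78.9
eef_pos: [606.7, -57.2, 23.9]
ee_rot: [0.001, 0.756, 0.654, 0.001]
force: [-0.8, -0.5, -0.5]
gripper_width: 0.545
gripper_force: 0.0
```

Request:
{"api": "send_rows", "payload": {"commands": [{"xyz": [0,0,-15],"angular": [0,0,0],"hand": 50},{"xyz": [0,0,-40],"angular": [0,0,0],"hand": 50},{"xyz": [0,0,-80],"angular": [0,0,0],"hand": 50},{"xyz": [0,0,-120],"angular": [0,0,0],"hand": 50},{"xyz": [0,0,-120],"angular": [0,0,0],"hand": 50}]}}

```text
time_s: 79.32
eef_pos: [613.0, -56.4, 154.0]
ee_rot: [0.007, 0.756, 0.655, 0.006]
force: [1.9, 0.5, 1.9]
gripper_width: 0.587
gripper_force: 0.0
```

Request:
{"api": "send_rows", "payload": {"commands": [{"xyz": [0,0,0],"angular": [0,0,0],"hand": 50},{"xyz": [0,0,0],"angular": [0,0,0],"hand": 50},{"xyz": [0,0,0],"angular": [0,0,0],"hand": 50},{"xyz": [0,0,0],"angular": [0,0,0],"hand": 50},{"xyz": [0,0,0],"angular": [0,0,0],"hand": 50}]}}

```text
time_s: 79.73
eef_pos: [604.5, -56.8, 141.9]
ee_rot: [-0.001, 0.756, 0.655, -0.001]
force: [1.1, -0.2, 0.2]
gripper_width: 0.588
gripper_force: 0.0
```

```bash
python3 - <<'E'
from h import *
s,p,r=st(); print(p,s['force'])
def grip(M):
    d=M[:,:3]-RK; q=np.c_[d@RX,d@RY,M[:,2]]; b=q[(q[:,1]<-162)&(q[:,1]>-194)&(q[:,2]>15)&(q[:,2]<60)&(abs(q[:,0]+11)<40)]; print('grip',len(b),b.min(0).round(1),b.max(0).round(1),b.mean(0).round(1),np.percentile(b[:,2],90).round(1))
M=merged(); grip(np.load('M.npy')); grip(M); inrack(M)
c=cam('scene'); cv2.imwrite('pics/s8.png',cv2.resize(c['img'][180:310,130:350,::-1],None,fx=3,fy=3,interpolation=cv2.INTER_CUBIC))
E
```

```text
[604.53656305 -56.83174674 141.89833551] [ 1.1015592  -0.15414669  0.19644851]
grip 127 [ -15.7 -193.8   25.9] [  -2.9 -162.9   36.9] [ -10.4 -178.2   33. ] 35.6
grip 125 [ -15.7 -193.9   23.2] [  -2.9 -163.4   35.3] [ -10.3 -178.9   31.1] 33.7
pocket 108 handle [  2.8  27.   98.8 119.   76. ] foot [-21.   26.7  91.9 132. ]
pocket 54 handle [ 1.3 24.9 46.  66.1 75.9] foot [-22.7  24.8  38.4  72.9]
pocket 0 handle [ 1.6 25.6 -8.6 13.1 75.6] foot [-22.1  25.5 -14.   19.2]
pocket -54 handle [  2.3  26.2 -61.1 -40.6  75.9] foot [-22.1  26.2 -68.6 -34.6]
pocket -108 handle [   1.7   26.4 -114.6  -95.5   75.8] foot [ -21.    27.4 -121.5  -87.9]
```

View pics/s8.png

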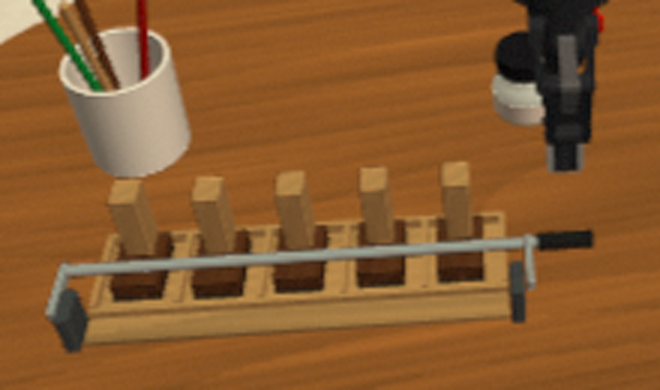

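The bar is down level over the toes at crop (300,255). Its sleeve reads 2 mm lower than at the start, so it is shut. All five stamps are upright, and I'm handing in.

```bash
python3 - <<'E'
from workcell import arm
print(arm.finish_job())
E
```

```text
the job is handed in; nothing more can be done
None
```

All five stamps stand in the rack, one to a pocket with toes to the front, the bar is shut over them, and the job was handed in at about 80 s of the 208 s allowed; I wasn't told the verdict.

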